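Load the seed shaker, heaviest tin at the bottom

ROBOT

A 6-joint arm with a two-finger parallel gripper is mounted at the origin on the work surface. World frame = base frame: x ahead of the robot, y to its left, z up, the work surface at z = 0. Lengths are in m, angles in rad, forces in N, time in s.
With the tool pointing down it reaches from about 0.3 to 0.875 m from the base axis. Payload 6.4 kg.
Tool frame: the origin (TCP) lies midway between the tips of the shut fingers; the grasp point (between the pads) lies 19 mm behind it (bot.grasp_offset is the distance from the TCP to the grasp point, in m); z points along the fingers, x is the direction in which the jaws open and shut, and the axes are right-handed (so a half turn about z gives the same grasp; the last joint's range is limited). The gripper opens to 88 mm and grips with 3 to 60 N. Pads are 18 mm wide; open, the fingers measure 123 mm over their backs; the gripper's body (75 mm by 187 mm) begins 45 mm behind the grasp point.
Start: joints at [1.131, 0.181, 1.607, -0, 1.354, -0.206], TCP at [0.133, 0.559, 0.201] pointing down, gripper open.
Joint ranges: [-2.99, 2.99], [-0.89, 2.07], [0.3, 2.58], [-1.14, 4.28], [0, 2.63], [-3.12, 3.12]. Speed limits (rad/s): [2.57, 2.57, 3.01, 3.14, 3.14, 3.14].

INTERFACE

Orientations are given as a rotation vector (axis times angle).
In Python, from cell import bot gives the robot as it stands.
- The arm moves only by the tool jog_arm, never from a script. Its argument "plan" is a list of rows, each a list of 2 entries, a list of its own where there are three numbers: the shift along the tool's x, y, z in cm, then the turn about the tool's z in rad. In form: [[[tx, ty, tz], roll], ...]. A call has 1 to 5 rows; each row shifts and turns the commanded pose from where the row before left it, along the tool's axes as they then stand; what a row does not reach is not made up. A row lasts 1/12 s, in which the tool goes at most 41.7 mm and 7.16 degrees, less where a joint would pass 70% of its speed; a pose out of reach is approached as far as the arm can. A call with a gripper value outside its range is refused whole. "grip" is the opening, from 0 (shut) to 1 (fully open), set as the call begins (left out, the last holds). The fingers move at their own pace and stop on an object; the grip force is fixed at half the most. Time passes only in rows, so rows that do not move let the fingers close. It gives the time, the measured TCP pose, the force and the opening at its end, in the units of the state.
- bot.read_state(): the state, without advancing time (a new reading comes with each control period).
- bot.camera(name): name is "side" or "top"; returns a dict with "frame" (420x560x3 uint8, blue, green, red), "intrinsics" (3x3 intrinsics, pixels), "rvec" (rotation vector, rad) and "tvec" (3), from world to camera coordinates, as OpenCV has them. Camera axes: x right, y down, z forward; pixel columns grow to the right and rows downward; lengths in m; the calibration is good to about 2 mm. A picture is of the moment at which its call begins. There is no depth.
- bot.hand_in(): hands the job in, once; it reports no verdict.
The state is a dict: "time": time; "joints": joint angles; "joint_vel": joint speeds; "joint_efforts": joint torques, N m; "eef_pos": TCP position; "orientation": TCP orientation; "contact_force": force on the tool from outside, world axes, zero at the start; "wrist_torque": the same for the moment, N m; "grip_width": finger opening in m.
Only numpy, scipy, OpenCV 4.12 (cv2) and the standard library are available. Lean on these libraries where they do the work, as an engineer would, in place of code of your own. Each camera call takes 0.05 s, during which the arm holds its last target.

TASK

Clear the old empty jar off the shaker's platform and stand it upright in the tray for used glass, then, with the platform still empty, disinfect it: press the sprayer's cap fully down and let it spring back. Then put all the sample tins on the middle of the platform in one straight upright stack, ordered by weight with the heaviest at the bottom and the lightest on top; they look alike and can be told apart only by hefting them. Leave the other glassware and things on the bench alone.

Things in the scene. Friction and masses are not known exactly. Their poses are not given: they have to be found in the camera images.
- tin_a_mid (a point): white square plastic sample tin with a push-on lid, 62 x 62 mm and 46 mm tall, full and closed; point: its centre, half-way up, z up, x and y square to its sides. All sample tins look the same but each has a weight of its own, between 0.18 and 0.87 kg. Two tins within 60 g of each other may stack either way round. Four or five tins are there. Grip: 40 N or more carries the heaviest
- tin_b_mid (a point): white square plastic sample tin with a push-on lid, 62 x 62 mm and 46 mm tall, full and closed; point: its centre, half-way up, z up, x and y square to its sides. All sample tins look the same but each has a weight of its own, between 0.18 and 0.87 kg. Two tins within 60 g of each other may stack either way round. Four or five tins are there. Grip: 40 N or more carries the heaviest
- tin_c_mid (a point): white square plastic sample tin with a push-on lid, 62 x 62 mm and 46 mm tall, full and closed; point: its centre, half-way up, z up, x and y square to its sides. All sample tins look the same but each has a weight of its own, between 0.18 and 0.87 kg. Two tins within 60 g of each other may stack either way round. Four or five tins are there. Grip: 40 N or more carries the heaviest
- tin_d_mid (a point): white square plastic sample tin with a push-on lid, 62 x 62 mm and 46 mm tall, full and closed; point: its centre, half-way up, z up, x and y square to its sides. All sample tins look the same but each has a weight of its own, between 0.18 and 0.87 kg. Two tins within 60 g of each other may stack either way round. Four or five tins are there. Grip: 40 N or more carries the heaviest
- tin_e_mid (a point): white square plastic sample tin with a push-on lid, 62 x 62 mm and 46 mm tall, full and closed; point: its centre, half-way up, z up, x and y square to its sides. All sample tins look the same but each has a weight of its own, between 0.18 and 0.87 kg. Two tins within 60 g of each other may stack either way round. Four or five tins are there. Grip: 40 N or more carries the heaviest
- old_jar_mid (a point): empty round glass jar with a white cap, 60 mm diameter, 88 mm tall, 0.16 kg, which stands on the shaker's platform at the start; point: its centre, half-way up (44 mm)
- platform (a point): centre of the top face of the shaker's platform: a flat steel plate, 130 x 130 mm, 45 mm above the table, with a black square frame line of 76 mm round its middle; it stands 9 mm proud of the grey shaker housing, 170 x 200 mm, fixed to the table; x and y are square to the plate's sides, z up
- tray: grey open tray for used glass, fixed, 160 x 160 mm outside, 35 mm tall, walls and floor 4 mm thick; origin: centre of its underside, axes square to its sides
- cap_top (a point): centre of the top of the sprayer's grey round cap, 38 mm diameter, about 184 mm above the table; the white sprayer bottle (68 mm diameter) under it is clamped to the table beside the shaker, its nozzle towards the platform
- cap (a joint): how far the sprayer's cap is pressed down, m: 0 up, 0.008 fully down; a spring returns it; it begins to move at 2.4 N and is fully down at 12 N
- jar_far_mid (a point): glass jar with white cap and some seed in it, 60 mm diameter, 88 mm tall, not part of the job, leave alone; point: its centre, half-way up
- jar_side_mid (a point): glass jar with white cap and some seed in it, 60 mm diameter, 88 mm tall, not part of the job, leave alone; point: its centre, half-way up
- dish: flat glass dish, 84 mm diameter, 14 mm tall, not part of the job, leave alone; origin: centre of its underside
- block: orange plastic block, 40 x 60 x 30 mm, lying flat, not part of the job, leave alone; origin: centre of its underside
- fill_a: the filling inside tin_a, sealed in and never seen; origin: 1 mm under the tin's centre. Only for the judge, who reads its weight (how hard it presses on the tin)
- fill_b: the filling inside tin_b, sealed in and never seen; origin: 1 mm under the tin's centre. Only for the judge, who reads its weight (how hard it presses on the tin)
- fill_c: the filling inside tin_c, sealed in and never seen; origin: 1 mm under the tin's centre. Only for the judge, who reads its weight (how hard it presses on the tin)
- fill_d: the filling inside tin_d, sealed in and never seen; origin: 1 mm under the tin's centre. Only for the judge, who reads its weight (how hard it presses on the tin)
- fill_e: the filling inside tin_e, sealed in and never seen; origin: 1 mm under the tin's centre. Only for the judge, who reads its weight (how hard it presses on the tin)

How it is judged:
By the outcome, as a careful person would: the job done as asked, in the order asked, and still so for the second after the job is handed in, with the robot touching nothing.
Of tin_a, tin_b, tin_c, tin_d, tin_e only 4 to 5 are there at a start; the rules pass over those that are not, and their reading is None.
At some moment in a run one of tin_a, tin_b, tin_c, tin_d, tin_e may be knocked a few centimetres aside while the robot is not near it.
Once in a run the grip may slacken for a moment while it holds something.
It also fails if it takes over 210 s, if anything falls off the work surface, if the arm or the gripper's body presses on something with over 40 N, if the wrist force passes 120 N, or if a joint passes its speed limit or range.

## Working session

There is one attempt and no reset: what is moved stays moved. The work goes in short steps, Python scripts to look and compute and a tool call to move; the robot and the scene stay as the last step left them, time stands still between calls to the robot, and variables do not carry over. Pictures are saved under pics/ and viewed, and the job is handed in when it is done.

Besides the shell and the picture viewer there is one more tool, called after ">>>" as name(argument=value, ...), one argument or row to a line, values as JSON. jog_arm: Moves the arm, as the interface text tells. Its arguments: {"type":"object","properties":{"plan":{"type":"array"},"grip":{"type":"number"}},"required":["plan"]}

```bash
ls; mkdir -p pics; python3 - <<'E'
from cell import bot
import cv2
s=bot.read_state();print(s)
for n in("side","top"):
    c=bot.camera(n);cv2.imwrite(f"pics/{n}0.png",c["frame"]);print(n,c["intrinsics"],c["rvec"],c["tvec"])
print(bot.grasp_offset)
E
```

```text
pics
{'time': 0.0, 'joints': array([ 1.13069628e+00,  1.81549769e-01,  1.60797738e+00, -2.09558281e-05,
        1.35381556e+00, -2.06308872e-01]), 'joint_vel': array([-0.00150487,  0.00126828, -0.000634  ,  0.00153381,  0.00138639,
        0.00026573]), 'joint_efforts': array([-8.10264610e-04, -4.33891976e+01, -3.41830552e+01,  7.00323167e-02,
        3.89423710e-02, -1.43198322e-04]), 'eef_pos': array([0.13294402, 0.55880693, 0.1998201 ]), 'orientation': array([ 2.46473500e+00,  1.94670546e+00, -2.44559542e-03]), 'contact_force': array([-0.60379599,  0.0727713 , -0.50013623]), 'wrist_torque': array([-0.00343438, -0.0066492 ,  0.00134859]), 'grip_width': 0.08823708805872163}
side [[403.44110165   0.         281.22731166]
 [  0.         403.44110165 211.49864126]
 [  0.           0.           1.        ]] [ 2.37554387 -0.06021947  0.0501824 ] [-0.51523304  0.09834863  1.02015477]
top [[452.82969973   0.         277.27911662]
 [  0.         452.82969973 211.63795687]
 [  0.           0.           1.        ]] [ 2.10390682 -2.15784054  0.18003509] [-0.00188428  0.5388944   1.19396478]
0.0187
```

View pics/side0.png

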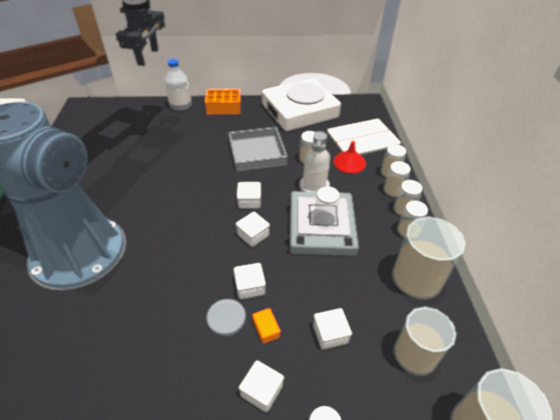

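View pics/top0.png

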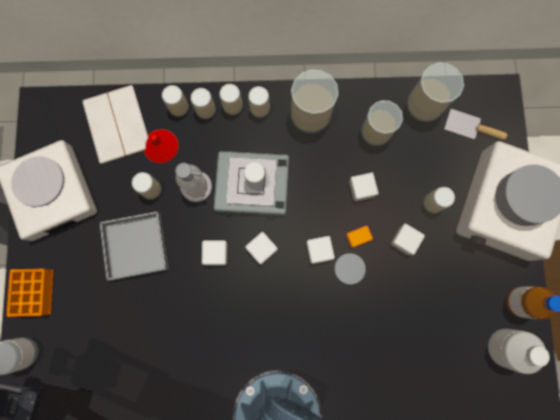

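The pictures show five white tins: in the top view at about (214,252), (261,248), (320,249), (408,239) and (364,186). The old jar is on the platform at (255,175), the sprayer at (190,180) and the tray at (134,246).

```bash
cat > h.py <<'E'
from cell import bot
import cv2, numpy as np
def cam(n):
    c=bot.camera(n); c["R"]=cv2.Rodrigues(np.array(c["rvec"],float))[0]; c["t"]=np.array(c["tvec"],float).reshape(3); c["K"]=np.array(c["intrinsics"]); return c
def ray(c,p):
    d=c["R"].T@np.linalg.solve(c["K"],[p[0],p[1],1.]); o=-c["R"].T@c["t"]; return o,d/np.linalg.norm(d)
def onz(c,p,z):
    o,d=ray(c,p); return o+d*(z-o[2])/d[2]
def proj(c,X):
    return cv2.projectPoints(np.array(X,float).reshape(-1,1,3),c["R"],c["t"],c["K"],None)[0].reshape(-1,2)
def tri(c1,p1,c2,p2):
    o1,d1=ray(c1,p1);o2,d2=ray(c2,p2)
    A=np.stack([d1,-d2],1);s=np.linalg.lstsq(A,o2-o1,rcond=None)[0]
    a=o1+d1*s[0];b=o2+d2*s[1];return (a+b)/2,np.linalg.norm(a-b)
def crop(c,x0,y0,x1,y1,name,f=None):
    im=c["frame"][y0:y1,x0:x1]; f=f or min(800/(x1-x0),600/(y1-y0)); f=min(f,8)
    im=cv2.resize(im,None,fx=f,fy=f,interpolation=cv2.INTER_NEAREST); cv2.imwrite("pics/"+name,im)
E
python3 - <<'E'
from h import *
t=cam("top");s=cam("side")
print(-t["R"].T@t["t"],-s["R"].T@s["t"])
crop(t,80,120,300,285,"t1.png");crop(t,180,160,440,290,"t2.png");crop(s,220,120,370,260,"s1.png")
g=t["frame"].max(2)
for th in(150,190,215):
    m=(t["frame"].min(2)>th).astype(np.uint8)
    n,l,st,ce=cv2.connectedComponentsWithStats(m)
    for i in range(1,n):
        if 150<st[i,4]<1200: print(th,st[i],ce[i].round(1),onz(t,ce[i],.046).round(4))
E
```

```text
[ 0.32771693 -0.01578046  1.26819368] [ 0.4621631  -0.66412901  0.81313665]
150 [423  63  38  14 378] [441.  70.] [ 0.9417 -0.499   0.046 ]
150 [296  70  36  10 259] [313.5  74.9] [ 0.9368 -0.1302  0.046 ]
150 [220  84  19  18 271] [229.1  92.7] [0.8887 0.114  0.046 ]
150 [162  86  20  18 270] [171.6  94.3] [0.8882 0.2793 0.046 ]
150 [249  87  19  18 274] [258.   95.5] [0.878  0.0312 0.046 ]
150 [191  88  19  18 269] [200.3  96.9] [0.8779 0.1967 0.046 ]
150 [446 110  34  28 610] [462.  123.3] [ 0.7789 -0.5443  0.046 ]
150 [132 173  20  19 296] [141.6 181.9] [0.6321 0.3585 0.046 ]
150 [351 173  27  25 493] [364.1 185.2] [ 0.6065 -0.2574  0.046 ]
150 [435 187  19  20 297] [444.1 196.5] [ 0.5691 -0.4751  0.046 ]
150 [394 224  30  30 523] [408.7 238.5] [ 0.4557 -0.3695  0.046 ]
150 [246 233  31  30 533] [261.  247.4] [0.4417 0.031  0.046 ]
150 [308 237  26  26 528] [320.2 249.1] [ 0.4331 -0.1288  0.046 ]
150 [202 241  24  23 545] [213.5 252. ] [0.4326 0.1593 0.046 ]
150 [337 255  25  27 471] [347.9 267.3] [ 0.3825 -0.201   0.046 ]
150 [  0 268   5  64 189] [  1.3 291.5] [0.3416 0.7251 0.
[... 336 characters left out ...]
8 160  47  44 797] [256.4 180.6] [0.6274 0.0402 0.046 ]
190 [133 174  18  17 242] [141.7 181.9] [0.6321 0.3585 0.046 ]
190 [353 174  24  23 407] [364.2 185.2] [ 0.6066 -0.2575  0.046 ]
190 [436 188  17  18 238] [444.  196.6] [ 0.5689 -0.475   0.046 ]
190 [396 225  27  28 436] [408.9 238.5] [ 0.4556 -0.3699  0.046 ]
190 [247 234  29  28 451] [260.9 247.4] [0.4419 0.0311 0.046 ]
190 [309 237  24  25 446] [320.3 249.1] [ 0.4332 -0.129   0.046 ]
190 [203 242  22  21 460] [213.5 252. ] [0.4326 0.1593 0.046 ]
190 [531 347  17  18 236] [539.  355.8] [ 0.1426 -0.6838  0.046 ]
215 [254 236  19  24 187] [262.  247.9] [0.4403 0.0281 0.046 ]
215 [205 243  18  19 266] [214.7 253.5] [0.4286 0.1561 0.046 ]
```

View pics/t1.png

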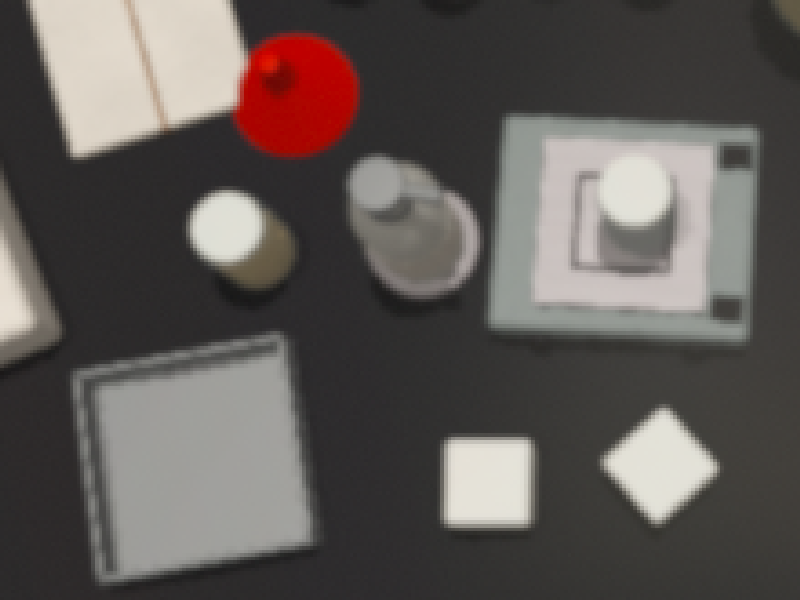

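View pics/s1.png

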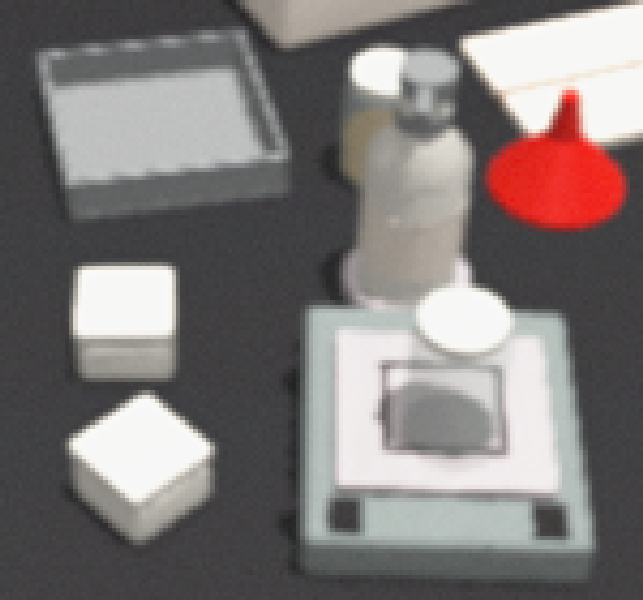

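View pics/t2.png

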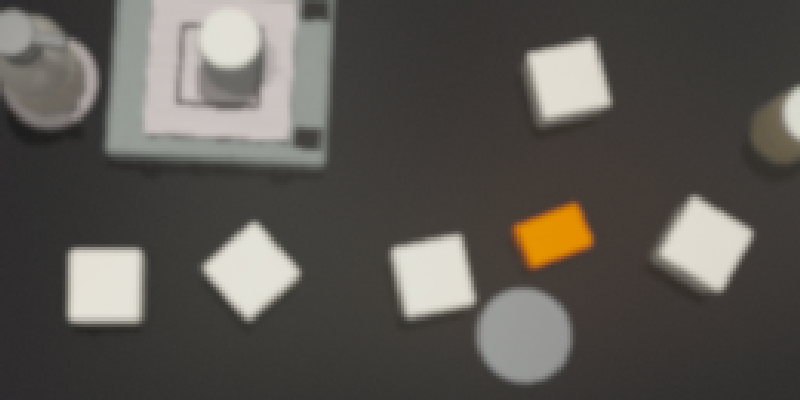

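```bash
cat >> h.py <<'E'
def tins(c,z=.046,th=170,roi=None,up=4):
    fr=cv2.resize(c["frame"],None,fx=up,fy=up,interpolation=cv2.INTER_CUBIC)
    m=(fr.min(2)>th).astype(np.uint8); n,l,st,ce=cv2.connectedComponentsWithStats(m); out=[]
    for i in range(1,n):
        if not 350*up*up<st[i,4]<900*up*up: continue
        p=(ce[i]+.5)/up-.5
        if roi and not(roi[0]<p[0]<roi[2] and roi[1]<p[1]<roi[3]): continue
        k,_=cv2.findContours((l==i).astype(np.uint8),cv2.RETR_EXTERNAL,cv2.CHAIN_APPROX_NONE)
        pts=(k[0].reshape(-1,2)+.5)/up-.5
        W=np.array([onz(c,q,z)[:2] for q in pts]).astype(np.float32)*1000
        (cx,cy),(w,h),a=cv2.minAreaRect(W)
        a=(a+45)%90-45
        out.append((p.round(1),onz(c,p,z)[:2].round(4),(round(cx/1e3,4),round(cy/1e3,4)),(round(w,1),round(h,1)),round(a,1)))
    return out
E
python3 - <<'E'
from h import *
t=cam("top");s=cam("side")
for o in tins(t,roi=(190,160,430,280)): print(o)
print("side")
for o in tins(s,roi=(220,170,370,420),th=225): print(o)
print("jar",tri(t,(254.6,172.2),s,(328.2,194.6)))
print("cap",tri(t,(183.1,170.3),s,(320.8,135.9)))
f=lambda x,y:np.array([x/3.636+80-.4,y/3.636+120-.4])
for n,pts,z in(("plate",[(545,138),(716,147),(708,311),(533,302)],.045),("frame",[(575,173),(573,266),(668,272)],.045),("traytop",[(75,372),(285,334),(318,543),(100,583)],.035)):
    W=np.array([onz(t,f(*p),z)[:2] for p in pts]);print(n,W.round(4).tolist(),W.mean(0))
f=lambda x,y:np.array([x/4.2867+220-.4,y/4.2867+120-.4])
for n,pts,z in(("plate",[(335,328),(545,328),(560,492),(334,486)],.045),("frame",[(381,365),(500,368),(508,452),(381,446)],.045),("traytop",[(38,52),(250,32),(288,156),(72,192)],.035)):
    W=np.array([onz(s,f(*p),z)[:2] for p in pts]);print(n,W.round(4).tolist(),W.mean(0))
E
```

```text
(array([364.1, 185.2]), array([ 0.6066, -0.2574]), (0.6067, -0.2575), (60.2, 60.4), 10.9)
(array([408.8, 238.5]), array([ 0.4557, -0.3697]), (0.4558, -0.3697), (60.4, 60.2), -33.5)
(array([261. , 247.4]), array([0.4419, 0.0309]), (0.4422, 0.0309), (61.0, 61.0), 40.2)
(array([320.3, 249.1]), array([ 0.4332, -0.1289]), (0.4334, -0.1289), (60.5, 60.7), 9.8)
(array([213.5, 252. ]), array([0.4327, 0.1592]), (0.4327, 0.1594), (61.3, 60.0), -1.4)
side
(array([322.6, 218.1]), array([0.6257, 0.0432]), (0.6288, 0.0558), (128.5, 128.2), -4.8)
(array([252.3, 223.9]), array([0.443 , 0.0303]), (0.4431, 0.0312), (61.2, 62.0), 39.9)
(array([249., 276.]), array([ 0.434 , -0.1295]), (0.4341, -0.1284), (61.2, 61.7), 9.7)
(array([332.4, 324.2]), array([ 0.6071, -0.2583]), (0.6072, -0.2573), (60.9, 61.1), 10.9)
jar (array([0.62990603, 0.04050434, 0.1327113 ]), np.float64(0.00248420125304596))
cap (array([0.62811422, 0.21533589, 0.18086636]), np.float64(0.005355794811870781))
plate [[0.696, 0.1144], [0.6853, -0.017], [0.5572, -0.0078], [0.5676, 0.1244]] [0.62651146 0.05348644]
frame [[0.6675, 0.0916], [0.5946, 0.0939], [0.5881, 0.0218]] [0.61674867 0.06908291]
traytop [[0.5244, 0.4733], [0.5496, 0.3145], [0.3909, 0.2867], [0.3655, 0.4481]] [0.45758121 0.3806579 ]
plate [[0.5683, 0.129], [0.7033, 0.1237], [0.6884, -0.0143], [0.5562, -0.0041]] [0.62906203 0.05857166]
frame [[0.5943, 0.0945], [0.6688, 0.0889], [0.6628, 0.0183], [0.5871, 0.0263]] [0.6282383  0.05700722]
traytop [[0.368, 0.4523], [0.5321, 0.4739], [0.5513, 0.3184], [0.3971, 0.2833]] [0.46212287 0.38198897]
```

```bash
cat >> h.py <<'E'
from scipy.spatial.transform import Rotation as Ro
def pose():
    s=bot.read_state();R=Ro.from_rotvec(s["orientation"]).as_matrix();return s,np.array(s["eef_pos"]),R
def show():
    s,p,R=pose();print("t%.2f"%s["time"],p.round(4),"yaw%.2f"%np.degrees(np.arctan2(R[1,0],R[0,0])),"tilt%.2f"%np.degrees(np.arccos(-R[2,2])),"F",np.round(s["contact_force"],2),"w%.4f"%s["grip_width"],"q",np.round(s["joints"],2))
def plan(*way,step=.04,fine=False):
    """way: list of (x,y,z,yawdeg); prints rows"""
    s,p,R=pose();p=p.copy();ya=np.arctan2(R[1,0],R[0,0]);rows=[]
    for x,y,z,yd in way:
        T=np.array([x,y,z]);d=np.radians(yd)-ya;d=(d+np.pi/2)%np.pi-np.pi/2 if yd<500 else 0
        n=max(1,int(np.ceil(max(np.linalg.norm(T-p)/step,abs(d)/.12))))
        dw=(T-p)/n;r=3 if fine else 2
        for k in range(n):
            rem=(T-p)/(n-k); dr=round(-((d/n)),2)
            X=np.array([np.cos(ya),np.sin(ya),0]);Y=np.array([np.sin(ya),-np.cos(ya),0])
            q=lambda v:round(round(v*100/.05)*.05,2) if not fine else round(v*100,2)
            sh=[q(rem@X),q(rem@Y),q(-rem[2])]
            p=p+(sh[0]*X+sh[1]*Y)/100+np.array([0,0,-sh[2]/100]); ya-=dr
            rows.append([sh,dr])
    for i in range(0,len(rows),5): print(str(rows[i:i+5]).replace(" ",""))
    print("end",p.round(4),round(np.degrees(ya),2))
E
python3 - <<'E'
from h import *
show()
plan((.48,.2,.22,0),(.63,.0405,.22,-5))
E
```

```text
t0.30 [0.1331 0.5592 0.2004] yaw76.60 tilt0.03 F [ 0.03  0.3  -0.18] w0.0886 q [ 1.13  0.18  1.61 -0.    1.35 -0.21]
[[[-2.05,3.25,-0.15],np.float64(0.1)],[[-1.75,3.45,-0.15],np.float64(0.1)],[[-1.4,3.6,-0.15],np.float64(0.1)],[[-1.0,3.7,-0.15],np.float64(0.1)],[[-0.65,3.8,-0.15],np.float64(0.1)]]
[[[-0.25,3.8,-0.15],np.float64(0.1)],[[0.1,3.85,-0.15],np.float64(0.1)],[[0.5,3.8,-0.15],np.float64(0.1)],[[0.85,3.75,-0.15],np.float64(0.1)],[[1.25,3.65,-0.15],np.float64(0.1)]]
[[[1.6,3.45,-0.15],np.float64(0.1)],[[1.95,3.3,-0.15],np.float64(0.1)],[[2.25,3.1,-0.15],np.float64(0.1)],[[2.4,2.75,0.0],np.float64(0.02)],[[2.45,2.7,0.0],np.float64(0.02)]]
[[[2.5,2.65,0.0],np.float64(0.02)],[[2.55,2.6,0.0],np.float64(0.02)],[[2.65,2.55,0.0],np.float64(0.02)],[[2.65,2.5,0.0],np.float64(0.02)]]
end [0.63   0.0405 0.2199] -4.76
```

>>> jog_arm(
  plan=[
    [[-2.05,3.25,-0.15],0.1],
    [[-1.75,3.45,-0.15],0.1],
    [[-1.4,3.6,-0.15],0.1],
    [[-1.0,3.7,-0.15],0.1],
    [[-0.65,3.8,-0.15],0.1],
  ],
  grip=1,
)

```text
time: 0.72
eef_pos: [0.268, 0.4197, 0.2083]
orientation: [-2.873, -1.271, -0.0]
contact_force: [0.3, 0.3, -1.2]
grip_width: 0.0881
```

>>> jog_arm(
  plan=[
    [[-0.25,3.8,-0.15],0.1],
    [[0.1,3.85,-0.15],0.1],
    [[0.5,3.8,-0.15],0.1],
    [[0.85,3.75,-0.15],0.1],
    [[1.25,3.65,-0.15],0.1],
  ],
)

```text
time: 1.13
eef_pos: [0.4013, 0.2811, 0.216]
orientation: [-3.098, -0.519, -0.001]
contact_force: [1.4, 0.3, 0.4]
grip_width: 0.088
```

>>> jog_arm(
  plan=[
    [[1.6,3.45,-0.15],0.1],
    [[1.95,3.3,-0.15],0.1],
    [[2.25,3.1,-0.15],0.1],
    [[2.4,2.75,0],0.02],
    [[2.45,2.7,0],0.02],
  ],
)

```text
time: 1.55
eef_pos: [0.5312, 0.1454, 0.2204]
orientation: [-3.141, 0.007, -0.001]
contact_force: [0.4, 0.2, -0.1]
grip_width: 0.0881
```

>>> jog_arm(
  plan=[
    [[2.5,2.65,0],0.02],
    [[2.55,2.6,0],0.02],
    [[2.65,2.55,0],0.02],
    [[2.65,2.5,0],0.02],
  ],
)

```text
time: 1.88
eef_pos: [0.6311, 0.0391, 0.2201]
orientation: [-3.139, 0.132, 0.0]
contact_force: [0.7, -0.4, 0.7]
grip_width: 0.0884
```

```bash
sed -i 's/dr=round(-((d\/n)),2)/dr=float(round(-((d\/n)),2))/; s/q=lambda v:round/q=lambda v:round/; s/sh=\[q/sh=[q/' h.py; sed -i 's/q=lambda v:round(round(v\*100\/.05)\*.05,2) if not fine else round(v\*100,2)/q=lambda v:float(round(round(v*100\/.05)*.05,2)) if not fine else float(round(v*100,2))/' h.py; python3 - <<'E'
from h import *
show()
plan((.63,.0405,.22,-5),(.63,.0405,.082,-5))
E
```

```text
t1.88 [0.6311 0.0391 0.2201] yaw-4.82 tilt0.00 F [ 0.69 -0.43  0.74] w0.0884 q [-0.13  0.29  1.43  0.    1.42 -0.04]
[[[-0.1,-0.15,0.0],0.0],[[0.0,0.0,3.45],0.0],[[0.0,0.0,3.45],0.0],[[0.0,0.0,3.45],0.0],[[0.0,0.0,3.45],0.0]]
end [0.6302 0.0407 0.0821] -4.82
```

>>> jog_arm(
  plan=[
    [[-0.1,-0.15,0],0],
    [[0,0,4],0],
    [[0,0,4],0],
    [[0,0,4],0],
    [[0,0,2],0],
  ],
)

```text
time: 2.3
eef_pos: [0.6256, 0.0429, 0.0748]
orientation: [-3.138, 0.13, 0.011]
contact_force: [-1.0, 0.4, 0.9]
grip_width: 0.0881
```

>>> jog_arm(
  plan=[
    [[0,0,0],0],
    [[0,0,0],0],
    [[0,0,0],0],
    [[0,0,0],0],
    [[0,0,0],0],
  ],
  grip=0,
)

```text
time: 2.72
eef_pos: [0.631, 0.0422, 0.083]
orientation: [3.139, -0.13, 0.007]
contact_force: [0.1, -0.4, 3.9]
grip_width: 0.0593
```

>>> jog_arm(
  plan=[
    [[0,0,0],0],
    [[0,0,-0.5],0],
    [[0,0,-1],0],
    [[0,0,-2],0],
    [[0,0,-2],0],
  ],
)

```text
time: 3.13
eef_pos: [0.6282, 0.0424, 0.1355]
orientation: [-3.139, 0.13, 0.004]
contact_force: [-0.1, -0.1, -1.6]
grip_width: 0.0593
```

```bash
python3 - <<'E'
from h import *
show()
c=cam("side");crop(c,200,60,420,260,"s2.png")
plan((.45,.10,.135,40),(.459,.381,.135,98),(.459,.381,.05,98),step=.028)
E
```

```text
t3.13 [0.6282 0.0424 0.1355] yaw-4.76 tilt0.13 F [-0.08 -0.14 -1.62] w0.0593 q [-0.12  0.36  1.52 -0.    1.26 -0.04]
[[[-2.65,-0.6,0.1],-0.11],[[-2.55,-0.9,0.1],-0.11],[[-2.45,-1.15,0.1],-0.11],[[-2.3,-1.45,0.1],-0.11],[[-2.15,-1.7,0.05],-0.11]]
[[[-1.95,-1.9,0.1],-0.11],[[-1.75,-2.1,0.05],-0.11],[[1.7,-1.9,0.0],-0.09],[[1.85,-1.75,0.0],-0.09],[[2.0,-1.6,0.0],-0.09]]
[[[2.15,-1.4,0.0],-0.09],[[2.25,-1.2,0.0],-0.09],[[2.35,-1.0,0.0],-0.09],[[2.45,-0.8,0.0],-0.09],[[2.5,-0.55,0.0],-0.09]]
[[[2.55,-0.35,0.0],-0.09],[[2.55,-0.1,0.0],-0.09],[[2.55,0.1,0.0],-0.09],[[0.0,0.0,2.15],-0.01],[[0.0,0.0,2.1],-0.01]]
[[[0.0,0.0,2.15],-0.01],[[0.0,0.0,2.1],-0.01]]
end [0.4591 0.381  0.0501] 98.39
```

View pics/s2.png

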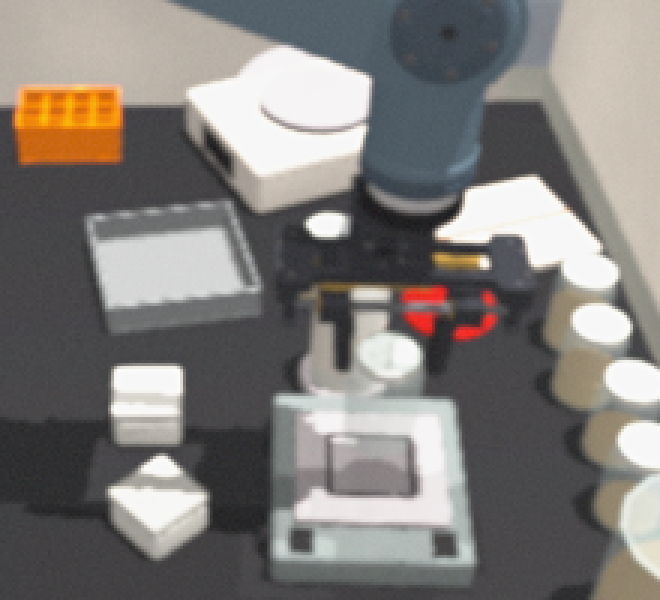

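The jar is held in the jaws (side view, about (330,178)) and the platform is bare. Next I carry it to the tray.

>>> jog_arm(
  plan=[
    [[-2.65,-0.6,0.1],-0.11],
    [[-2.55,-0.9,0.1],-0.11],
    [[-2.45,-1.15,0.1],-0.11],
    [[-2.3,-1.45,0.1],-0.11],
    [[-2.15,-1.7,0.05],-0.11],
  ],
)

```text
time: 3.6
eef_pos: [0.4983, 0.084, 0.1305]
orientation: [-3.054, -0.735, 0.0]
contact_force: [0.6, 0.3, -1.1]
grip_width: 0.0591
```

>>> jog_arm(
  plan=[
    [[-1.95,-1.9,0.1],-0.11],
    [[-1.75,-2.1,0.05],-0.11],
    [[1.7,-1.9,0],-0.09],
    [[1.85,-1.75,0],-0.09],
    [[2.0,-1.6,0],-0.09],
  ],
)

```text
time: 4.02
eef_pos: [0.4501, 0.1772, 0.1297]
orientation: [2.786, 1.451, 0.002]
contact_force: [1.0, 0.0, -1.2]
grip_width: 0.059
```

>>> jog_arm(
  plan=[
    [[2.15,-1.4,0],-0.09],
    [[2.25,-1.2,0],-0.09],
    [[2.35,-1.0,0],-0.09],
    [[2.45,-0.8,0],-0.09],
    [[2.5,-0.55,0],-0.09],
  ],
)

```text
time: 4.43
eef_pos: [0.4545, 0.3058, 0.1293]
orientation: [2.391, 2.038, 0.0]
contact_force: [0.3, -0.3, -1.4]
grip_width: 0.0593
```

>>> jog_arm(
  plan=[
    [[2.55,-0.35,0],-0.09],
    [[2.55,-0.1,0],-0.09],
    [[2.55,0.1,0],-0.09],
    [[0,0,0],0],
    [[0,0,0],0],
  ],
)

```text
time: 4.85
eef_pos: [0.4564, 0.382, 0.129]
orientation: [2.099, 2.337, -0.001]
contact_force: [-0.3, -0.5, -1.7]
grip_width: 0.0592
```

```bash
python3 - <<'E'
from h import *
show()
c=cam("side");crop(c,200,60,420,260,"s3.png")
show()
plan((.459,.381,.06,98.5),(.459,.381,.04,98.5),step=.025)
E
```

```text
t4.85 [0.4564 0.382  0.129 ] yaw96.16 tilt0.02 F [-0.29 -0.5  -1.65] w0.0592 q [ 0.5   0.3   1.62 -0.    1.23 -1.18]
t4.90 [0.4564 0.381  0.1289] yaw96.07 tilt0.05 F [ 0.7   0.4  -0.72] w0.0589 q [ 0.5   0.3   1.62 -0.    1.23 -1.18]
[[[0.0,0.1,2.3],-0.01],[[0.0,0.1,2.3],-0.01],[[-0.05,0.05,2.3],-0.01],[[0.0,0.0,2.0],-0.01]]
end [0.459  0.3808 0.0399] 98.36
```

View pics/s3.png

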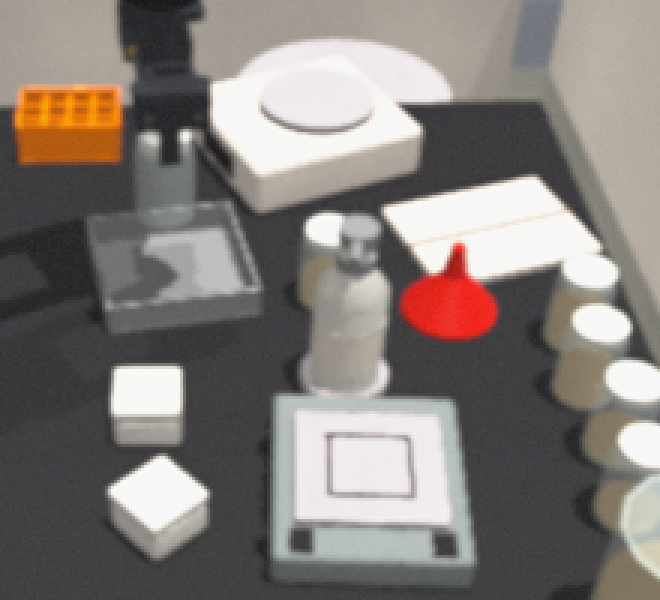

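The jar is upright in the grip over the tray, with its base near (165,215) in the crop. Lowering it now.

>>> jog_arm(
  plan=[
    [[0,0.1,2.3],-0.01],
    [[0,0.1,2.3],-0.01],
    [[-0.05,0.05,2.3],-0.01],
    [[0,0,1.8],-0.01],
    [[0,0,0],0],
  ],
)

```text
time: 5.32
eef_pos: [0.4592, 0.378, 0.0404]
orientation: [2.055, 2.375, -0.006]
contact_force: [-0.3, -0.5, -1.5]
grip_width: 0.0594
```

>>> jog_arm(
  plan=[
    [[0,0,0],0],
    [[0,0,0.2],0],
    [[0,0,0],0],
  ],
)

```text
time: 5.57
eef_pos: [0.4596, 0.3805, 0.0404]
orientation: [-2.055, -2.376, -0.0]
contact_force: [0.3, 0.8, -2.1]
grip_width: 0.0593
```

>>> jog_arm(
  plan=[
    [[0,0,0.15],0],
    [[0,0,0],0],
    [[0,0,0],0],
  ],
)

```text
time: 5.82
eef_pos: [0.4601, 0.381, 0.0397]
orientation: [2.053, 2.377, 0.002]
contact_force: [-0.0, -2.5, 5.0]
grip_width: 0.0592
```

>>> jog_arm(
  plan=[
    [[0,0,0.15],0],
    [[0,0,0],0],
    [[0,0,0],0],
  ],
)

```text
time: 6.07
eef_pos: [0.4609, 0.3811, 0.0396]
orientation: [2.052, 2.376, 0.003]
contact_force: [-2.3, -5.4, 13.7]
grip_width: 0.0593
```

>>> jog_arm(
  plan=[
    [[0,0,0.15],0],
    [[0,0,0],0],
    [[0,0,0],0],
  ],
)

```text
time: 6.32
eef_pos: [0.4616, 0.381, 0.0395]
orientation: [2.051, 2.376, 0.004]
contact_force: [-3.1, -8.2, 21.9]
grip_width: 0.0592
```

>>> jog_arm(
  plan=[
    [[0,0,-0.3],0],
    [[0,0,0],0],
    [[0,0,0],0],
  ],
)

```text
time: 6.57
eef_pos: [0.4598, 0.3814, 0.0394]
orientation: [2.053, 2.378, 0.002]
contact_force: [-0.5, -2.5, 5.9]
grip_width: 0.0591
```

>>> jog_arm(
  plan=[
    [[0,0,0],0],
    [[0,0,0],0],
    [[0,0,0],0],
    [[0,0,0],0],
    [[0,0,0],0],
  ],
  grip=1,
)

```text
time: 6.98
eef_pos: [0.4591, 0.3809, 0.0383]
orientation: [-2.053, -2.378, 0.001]
contact_force: [-0.5, -0.1, 0.2]
grip_width: 0.0876
```

>>> jog_arm(
  plan=[
    [[0,0,-2],0],
    [[0,0,-3],0],
    [[0,0,-4],0],
    [[0,0,-4],0],
    [[0,0,-4],0],
  ],
)

```text
time: 7.4
eef_pos: [0.4589, 0.3808, 0.2101]
orientation: [-2.053, -2.378, 0.001]
contact_force: [0.6, 0.7, 0.0]
grip_width: 0.0884
```

>>> jog_arm(
  plan=[
    [[0,0,-2],0],
    [[-3.5,-1,0],0],
    [[-3.5,-1,0],0],
    [[-3.5,-1,0],0],
    [[0,0,0],0],
  ],
  grip=0,
)

```text
time: 7.82
eef_pos: [0.4441, 0.2683, 0.2284]
orientation: [2.056, 2.374, -0.004]
contact_force: [0.4, -0.0, -0.1]
grip_width: 0.0568
```

```bash
python3 - <<'E'
from h import *
show()
c=cam("side");crop(c,200,60,420,260,"s4.png")
t=cam("top");crop(t,80,120,300,285,"t4.png")
show()
E
```

```text
t7.82 [0.4441 0.2683 0.2284] yaw98.22 tilt0.15 F [ 0.43 -0.   -0.11] w0.0568 q [ 0.32  0.03  1.71 -0.    1.4  -1.4 ]
t7.92 [0.4452 0.2719 0.229 ] yaw98.24 tilt0.04 F [ 0.35  0.34 -0.  ] w0.0488 q [ 0.32  0.04  1.71  0.    1.4  -1.39]
```

View pics/s4.png

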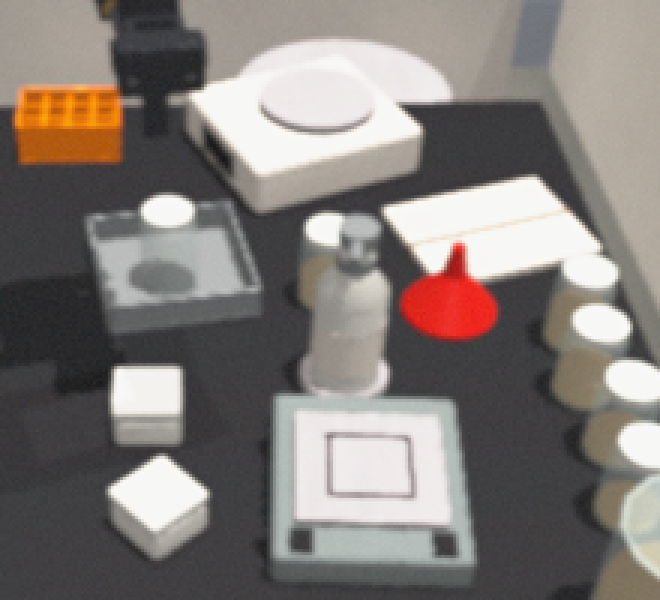

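View pics/t4.png

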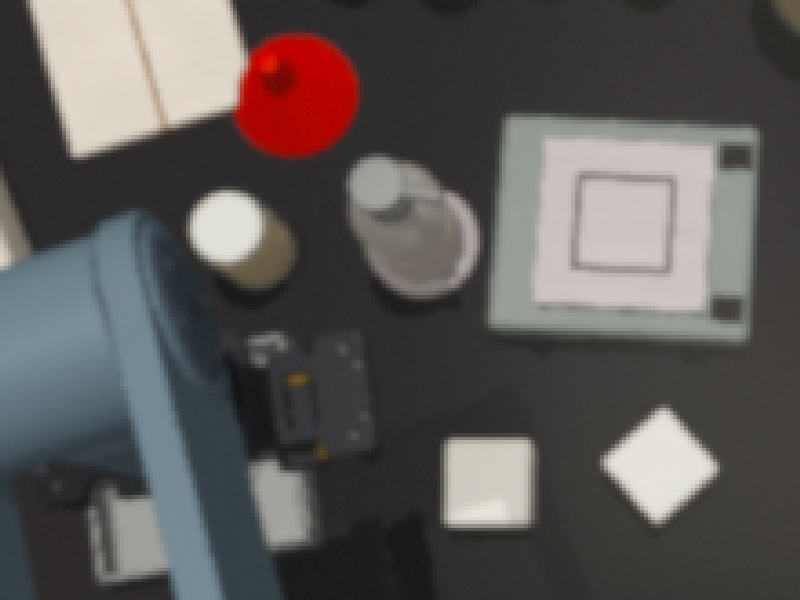

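The jar stands upright in the tray (crop (165,245)) and the platform is clear. Now I refine the sprayer cap and the platform frame.

```bash
python3 - <<'E'
from h import *
t=cam("top");s=cam("side")
for z in(.181,.184):print(onz(t,(183.1,170.1),z),onz(s,(319.8,135.8),z))
# bottle base disc: light ring approx
for nm,c,roi in(("top",t,(215,145,290,215)),("side",s,(285,185,360,260))):
    x0,y0,x1,y1=roi;fr=cv2.resize(c["frame"][y0:y1,x0:x1],None,fx=4,fy=4,interpolation=cv2.INTER_CUBIC)
    for th in(160,175,190):
        m=(fr.min(2)>th).astype(np.uint8);k,_=cv2.findContours(m,cv2.RETR_CCOMP,cv2.CHAIN_APPROX_NONE)
        for q in k:
            if cv2.contourArea(q)<3000: continue
            W=np.array([onz(c,((a+.5)/4-.5+x0,(b+.5)/4-.5+y0),.045)[:2] for a,b in q.reshape(-1,2)]).astype(np.float32)*1e3
            r=cv2.minAreaRect(W);M=cv2.moments(W.reshape(-1,1,2));print(nm,th,np.round(r[0],1),np.round(r[1],1),round((r[2]+45)%90-45,1),"cen",round(M["m10"]/M["m00"],1),round(M["m01"]/M["m00"],1))
show()
crop(t,165,150,220,210,"tc.png");crop(s,295,120,345,200,"sc.png")
plan((.55,.215,.23,90),(.629,.217,.23,90),(.629,.217,.20,90))
E
```

```text
[0.62581257 0.21514704 0.181     ] [0.62823827 0.21668706 0.181     ]
[0.62499    0.21450982 0.184     ] [0.62745011 0.21250687 0.184     ]
top 160 [627.4  55.3] [68.4 67.5] -4.8 cen 627.3 55.3
top 160 [628.2  55.6] [135.9 133.4] -4.9 cen 628.2 55.6
top 160 [627.8  55.4] [79.3 79.9] -4.3 cen 627.8 55.6
top 175 [627.4  55.3] [65.1 65.3] -5.0 cen 627.4 55.4
top 175 [627.8  55.4] [131.1 129.7] -4.9 cen 627.8 55.4
top 175 [627.7  55.4] [82.2 82.7] -4.3 cen 627.8 55.6
top 190 [626.9  55.5] [60.  60.1] -5.2 cen 626.7 55.5
top 190 [627.6  55.2] [125.7 125.4] -5.2 cen 626.9 54.9
top 190 [627.7  56. ] [92.1 89.5] -4.9 cen 627.9 56.0
side 160 [619.1 -32.6] [32.9 95.5] -4.8 cen 619.1 -33.0
side 160 [627.9  62.8] [223.7 160.8] -4.9 cen 627.8 66.3
side 175 [619.1 -32.1] [27.3 91.5] -5.1 cen 619.4 -32.4
side 175 [628.4  64.4] [220.3 156.6] -4.9 cen 629.6 67.0
side 190 [628.7  57.6] [68.4 67.3] -5.0 cen 628.6 57.0
side 190 [629.3  58.2] [135.7 135.4] -4.7 cen 629.3 58.4
side 190 [628.4  57.2] [81.2 78.9] -4.8 cen 628.1 57.0
t8.02 [0.4454 0.2733 0.2289] yaw98.37 tilt0.05 F [-0.32  0.48 -0.12] w0.0411 q [ 0.32  0.04  1.71  0.    1.4  -1.39]
[[[-2.45,3.15,-0.05],0.05],[[-2.25,3.3,-0.05],0.05],[[-2.1,3.4,0.0],0.05],[[0.1,3.95,0.0],-0.0],[[0.15,3.95,0.0],-0.0]]
[[[0.0,0.0,3.0],-0.0]]
end [0.629  0.2172 0.1999] 89.78
```

View pics/tc.png

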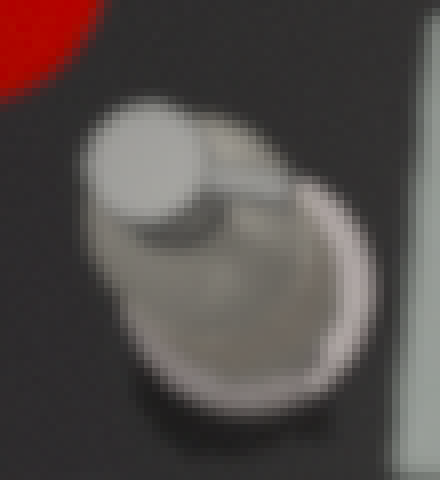

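View pics/sc.png

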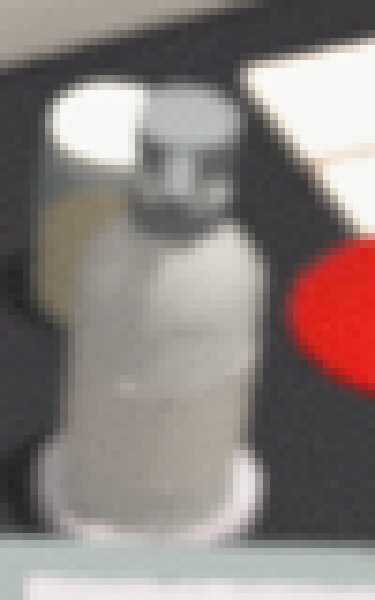

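>>> jog_arm(
  plan=[
    [[-2.45,3.15,-0.05],0.05],
    [[-2.25,3.3,-0.05],0.05],
    [[-2.1,3.4,0],0.05],
    [[0.1,3.85,0],0],
    [[0.3,3.75,0],0],
  ],
)

```text
time: 8.43
eef_pos: [0.6279, 0.2182, 0.2293]
orientation: [2.226, 2.216, 0.0]
contact_force: [1.2, 0.6, 1.1]
grip_width: 0.0071
```

>>> jog_arm(
  plan=[
    [[0,0,1.5],0],
    [[0,0,1.2],0],
    [[0,0,0],0],
    [[0,0,0],0],
  ],
)

```text
time: 8.77
eef_pos: [0.6239, 0.2191, 0.201]
orientation: [-2.222, -2.217, 0.005]
contact_force: [0.9, 0.5, 0.3]
grip_width: 0.0004
```

```bash
python3 - <<'E'
from h import *
show()
c=cam("side");crop(c,260,60,400,200,"s5.png")
show()
E
```

```text
t8.77 [0.6239 0.2191 0.201 ] yaw89.87 tilt0.21 F [0.9  0.5  0.29] w0.0004 q [ 0.16  0.37  1.37  0.    1.4  -1.41]
t8.82 [0.6246 0.2191 0.2025] yaw89.87 tilt0.07 F [0.11 0.63 1.21] w0.0002 q [ 0.16  0.37  1.37  0.    1.4  -1.41]
```

View pics/s5.png

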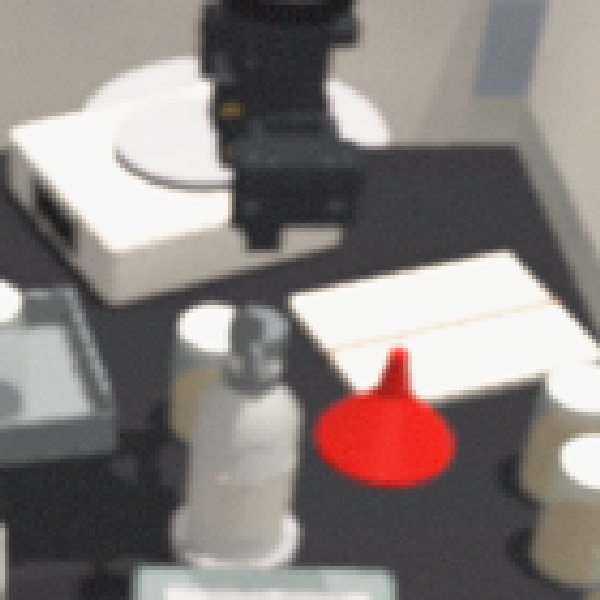

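```bash
python3 - <<'E'
from h import *
c=cam("side");print(proj(c,[[.6246,.2191,.202],[.6246,.2191,.184],[.6265,.2155,.184]]));show()
plan((.6265,.2160,.188,90),fine=True)
E
```

```text
[[319.01151352 128.66183996]
 [318.42728378 134.3551374 ]
 [319.30411488 135.14015875]]
t8.87 [0.6251 0.219  0.2035] yaw89.86 tilt0.03 F [ 0.45 -0.18  0.06] w0.0003 q [ 0.16  0.37  1.37  0.    1.4  -1.41]
[[[-0.3,0.14,1.55],-0.0]]
end [0.6265 0.216  0.188 ] 89.86
```

```bash
python3 - <<'E'
from h import *
c=cam("side");t=cam("top")
print(proj(c,[[.628-.035,.042,.1355],[.4441,.2683,.2284],[.6251,.219,.2035]]))
print(proj(c,[[.63,.0405,.2+.0],[.6251,.219,.23]]))
crop(c,290,70,350,150,"s6.png");crop(t,140,120,240,220,"t6.png");show()
E
```

```text
[[312.71520127 193.86655461]
 [249.67075083 110.6918312 ]
 [319.25478856 128.19971698]]
[[330.68810669 173.79013999]
 [320.14684739 119.54171019]]
t8.97 [0.6256 0.2188 0.2043] yaw89.84 tilt0.12 F [-0.42 -0.82  0.21] w0.0003 q [ 0.16  0.37  1.37  0.    1.4  -1.41]
```

View pics/s6.png

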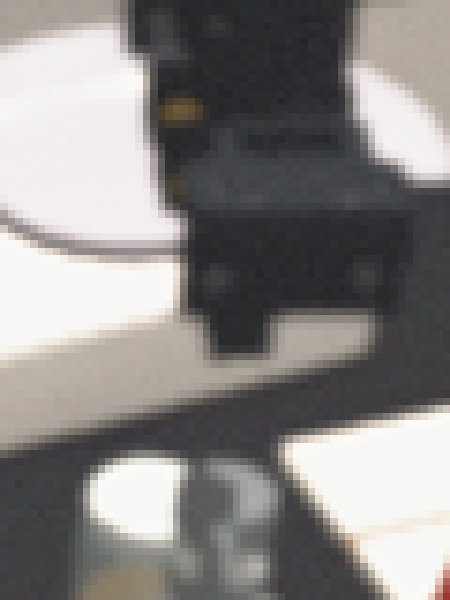

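View pics/t6.png

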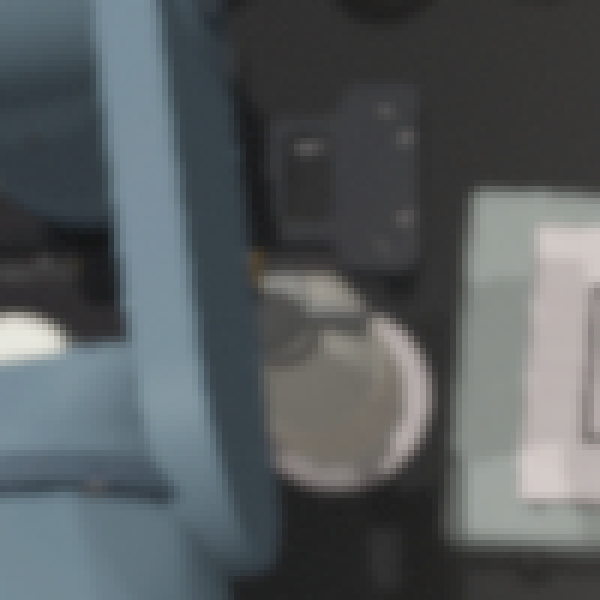

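```bash
python3 - <<'E'
from h import *
t=cam("top")
f=lambda x,y:(x/6+140-.4,y/6+120-.4)
for z in(.27,.3,.34):print(z,onz(t,f(345,85),z),onz(t,f(345,270),z),onz(t,f(418,190),z))
show()
E
```

```text
0.27 [0.68705695 0.16482513 0.27      ] [0.61351105 0.16444253 0.27      ] [0.64436272 0.13671629 0.27      ]
0.3 [0.67625724 0.15939716 0.3       ] [0.60492171 0.15902605 0.3       ] [0.63484615 0.13213311 0.3       ]
0.34 [0.66185763 0.15215986 0.34      ] [0.59346926 0.15180409 0.34      ] [0.6221574 0.1260222 0.34     ]
t9.02 [0.6258 0.2186 0.2043] yaw89.82 tilt0.13 F [-0.25 -0.29 -0.04] w0.0005 q [ 0.16  0.37  1.37 -0.    1.4  -1.41]
```

>>> jog_arm(
  plan=[
    [[-0.25,0.05,0.9],0],
    [[0,0,0.4],0],
    [[0,0,0],0],
    [[0,0,0],0],
  ],
)

```text
time: 9.35
eef_pos: [0.6258, 0.2154, 0.189]
orientation: [-2.225, -2.216, 0.002]
contact_force: [1.0, 0.1, -0.0]
grip_width: 0.0004
```

>>> jog_arm(
  plan=[
    [[0,0,0.3],0],
    [[0,0,0],0],
    [[0,0,0.2],0],
    [[0,0,0],0],
    [[0,0,0],0],
  ],
)

```text
time: 9.77
eef_pos: [0.6262, 0.2156, 0.1846]
orientation: [-2.226, -2.217, 0.0]
contact_force: [0.8, -0.2, -0.0]
grip_width: 0.0003
```

>>> jog_arm(
  plan=[
    [[0,0,0.2],0],
    [[0,0,0],0],
    [[0,0,0.2],0],
    [[0,0,0],0],
    [[0,0,0],0],
  ],
)

```text
time: 10.18
eef_pos: [0.6261, 0.2156, 0.1805]
orientation: [-2.226, -2.217, 0.0]
contact_force: [-1.1, -0.4, 0.3]
grip_width: 0.0001
```

```bash
python3 - <<'E'
from h import *
c=cam("side");t=cam("top")
crop(c,290,70,350,150,"s7.png");show()
print(proj(c,[.6261,.2156,.1805]))
E
```

```text
t10.28 [0.6262 0.2156 0.1807] yaw89.78 tilt0.00 F [-0.6  -0.05 -0.71] w0.0006 q [ 0.15  0.39  1.39  0.    1.36 -1.41]
[[319.03582149 136.21241351]]
```

View pics/s7.png

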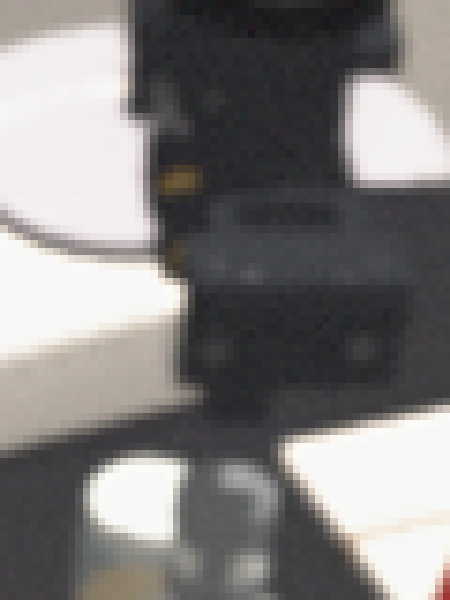

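>>> jog_arm(
  plan=[
    [[0,0,0.15],0],
    [[0,0,0],0],
    [[0,0,0.15],0],
    [[0,0,0],0],
    [[0,0,0],0],
  ],
)

```text
time: 10.7
eef_pos: [0.6261, 0.2156, 0.1775]
orientation: [-2.226, -2.217, 0.0]
contact_force: [-0.5, -0.5, -1.4]
grip_width: -0.0
```

```bash
python3 - <<'E'
from h import *
for i in range(4): c=cam("top");show()
crop(c,140,120,240,220,"t8.png")
E
```

```text
t10.75 [0.6262 0.2156 0.1776] yaw89.78 tilt0.01 F [ 0.34  0.69 -0.76] w0.0002 q [ 0.15  0.39  1.39  0.    1.36 -1.41]
t10.80 [0.6262 0.2156 0.1777] yaw89.78 tilt0.00 F [ 1.04 -0.03 -0.25] w0.0004 q [ 0.15  0.39  1.39  0.    1.36 -1.41]
t10.85 [0.6262 0.2157 0.1777] yaw89.78 tilt0.00 F [ 0.18 -0.02 -0.11] w0.0005 q [ 0.15  0.39  1.39  0.    1.36 -1.41]
t10.90 [0.6263 0.2156 0.1778] yaw89.78 tilt0.01 F [ 0.06 -0.24 -0.02] w0.0004 q [ 0.15  0.39  1.39 -0.    1.36 -1.41]
```

View pics/t8.png

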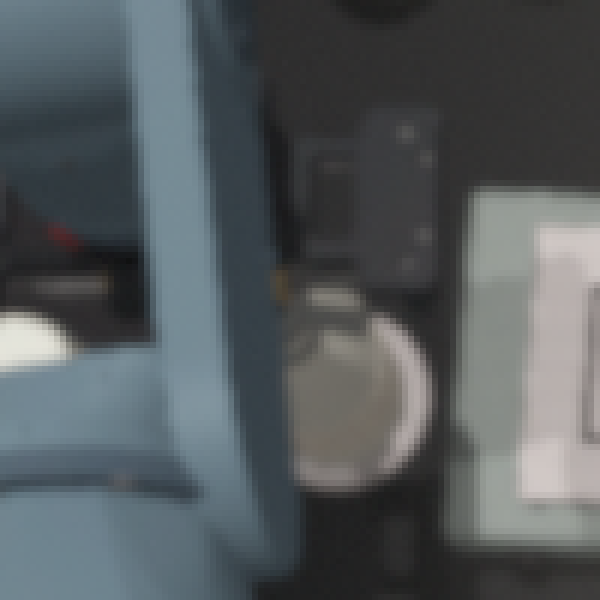

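>>> jog_arm(
  plan=[
    [[0,0,0.15],0],
    [[0,0,0],0],
    [[0,0,0.15],0],
    [[0,0,0],0],
    [[0,0,0],0],
  ],
)

```text
time: 11.32
eef_pos: [0.6261, 0.2157, 0.1746]
orientation: [-2.226, -2.217, 0.0]
contact_force: [0.2, 0.1, -0.5]
grip_width: 0.0004
```

>>> jog_arm(
  plan=[
    [[0,0,0.15],0],
    [[0,0,0],0],
    [[0,0,0.15],0],
    [[0,0,0],0],
    [[0,0,0],0],
  ],
)

```text
time: 11.73
eef_pos: [0.6262, 0.2156, 0.1716]
orientation: [-2.226, -2.217, 0.0]
contact_force: [-0.4, -0.3, 0.1]
grip_width: 0.0004
```

>>> jog_arm(
  plan=[
    [[0,0,0.15],0],
    [[0,0,0],0],
    [[0,0,0.15],0],
    [[0,0,0],0],
    [[0,0,0],0],
  ],
)

```text
time: 12.15
eef_pos: [0.6261, 0.2156, 0.1686]
orientation: [-2.226, -2.217, 0.0]
contact_force: [0.1, -0.2, -0.1]
grip_width: 0.0007
```

```bash
python3 - <<'E'
from h import *
c=cam("side");c["frame"]=cv2.convertScaleAbs(c["frame"],alpha=1.8,beta=10)
crop(c,290,70,350,150,"s9.png");show()
E
```

```text
t12.20 [0.6262 0.2156 0.1687] yaw89.78 tilt0.01 F [ 1.16 -0.18 -0.67] w0.0007 q [ 0.15  0.4   1.4  -0.    1.34 -1.41]
```

View pics/s9.png

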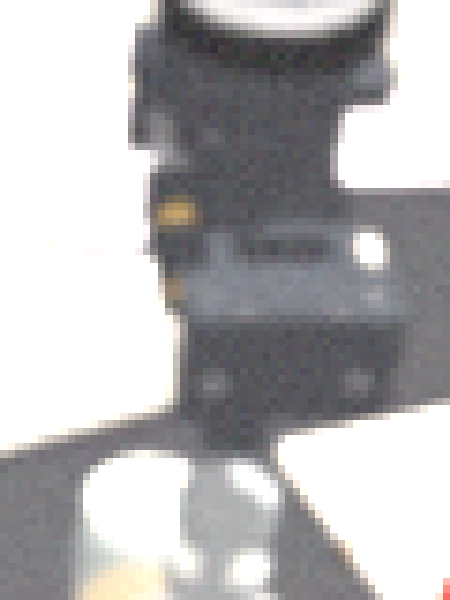

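```bash
python3 - <<'E'
from h import *
c=cam("side")
print(proj(c,[[.626-.0375,.122,.232],[.626+.0375,.122,.232],[.626,.2156,.1687],[.626,.2156,.195],[.626,.246,.1687]]))
for y in np.arange(.10,.3,.02): print(round(y,2),proj(c,[[.626,y,.232],[.626,y,.26]]).round(1).tolist())
E
```

```text
[[310.13247794 141.81803616]
 [341.0524297  141.20628723]
 [318.618658   139.85602258]
 [319.47352622 131.65680311]
 [317.25832676 133.20536445]]
0.1 [[326.9, 147.1], [328.1, 137.3]]
0.12 [[325.7, 142.0], [326.9, 132.3]]
0.14 [[324.6, 137.1], [325.8, 127.4]]
0.16 [[323.6, 132.3], [324.7, 122.6]]
0.18 [[322.5, 127.6], [323.6, 118.0]]
0.2 [[321.5, 123.1], [322.5, 113.5]]
0.22 [[320.5, 118.7], [321.5, 109.1]]
0.24 [[319.6, 114.3], [320.5, 104.9]]
0.26 [[318.6, 110.2], [319.5, 100.7]]
0.28 [[317.7, 106.1], [318.6, 96.7]]
```

```bash
python3 - <<'E'
from h import *
c=cam("side");t=cam("top")
print(onz(c,(255.7,130.4),.092), onz(c,(161/3+199.7,278/3+59.7),.004))
c["frame"]=cv2.convertScaleAbs(c["frame"],alpha=1.3)
crop(c,220,0,400,150,"s10.png");show()
E
```

```text
[0.45787885 0.37492629 0.092     ] [0.44806451 0.37992302 0.004     ]
t12.35 [0.6263 0.2156 0.1688] yaw89.78 tilt0.01 F [0.11 0.56 0.64] w0.0009 q [ 0.15  0.4   1.4  -0.    1.34 -1.41]
```

View pics/s10.png

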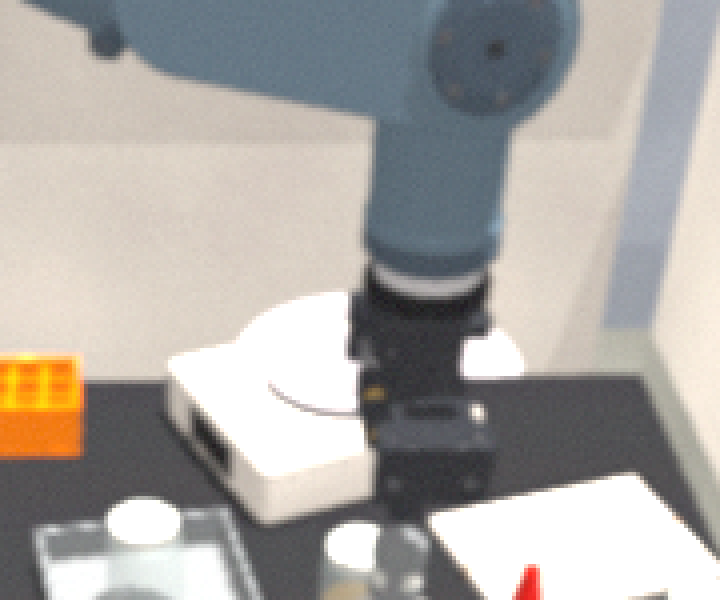

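>>> jog_arm(
  plan=[
    [[0,0,0.2],0],
    [[0,0,0],0],
    [[0,0,0.2],0],
    [[0,0,0],0],
    [[0,0,0],0],
  ],
)

```text
time: 12.77
eef_pos: [0.6261, 0.2156, 0.1645]
orientation: [-2.225, -2.217, 0.001]
contact_force: [-0.1, -0.3, -0.2]
grip_width: 0.0002
```

>>> jog_arm(
  plan=[
    [[0,0,0.2],0],
    [[0,0,0],0],
    [[0,0,0.2],0],
    [[0,0,0],0],
    [[0,0,0],0],
  ],
)

```text
time: 13.18
eef_pos: [0.6261, 0.2156, 0.1605]
orientation: [-2.226, -2.217, 0.001]
contact_force: [-0.2, -0.7, 0.5]
grip_width: 0.0003
```

```bash
python3 - <<'E'
from h import *
c=cam("side");c["frame"]=cv2.convertScaleAbs(c["frame"],alpha=1.8,beta=10)
crop(c,290,70,350,150,"s11.png");show()
E
```

```text
t13.23 [0.6262 0.2156 0.1607] yaw89.78 tilt0.01 F [ 0.82  0.04 -0.96] w0.0002 q [ 0.15  0.4   1.41 -0.    1.33 -1.41]
```

View pics/s11.png

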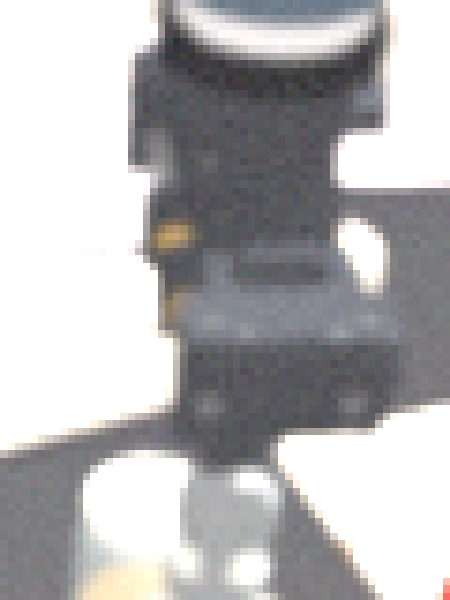

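>>> jog_arm(
  plan=[
    [[0,0,0.2],0],
    [[0,0,0],0],
    [[0,0,0.2],0],
    [[0,0,0],0],
    [[0,0,0],0],
  ],
)

```text
time: 13.65
eef_pos: [0.6261, 0.2156, 0.1565]
orientation: [-2.226, -2.217, 0.0]
contact_force: [0.2, 0.2, 0.2]
grip_width: 0.0003
```

>>> jog_arm(
  plan=[
    [[0,0,0.2],0],
    [[0,0,0],0],
    [[0,0,0.2],0],
    [[0,0,0],0],
    [[0,0,0],0],
  ],
)

```text
time: 14.07
eef_pos: [0.6261, 0.2156, 0.1525]
orientation: [-2.225, -2.217, 0.001]
contact_force: [0.5, 0.3, 0.1]
grip_width: 0.0005
```

>>> jog_arm(
  plan=[
    [[0,0,0.2],0],
    [[0,0,0],0],
    [[0,0,0.2],0],
    [[0,0,0],0],
    [[0,0,0],0],
  ],
)

```text
time: 14.48
eef_pos: [0.6261, 0.2156, 0.1485]
orientation: [-2.226, -2.217, 0.0]
contact_force: [1.0, -0.8, 0.3]
grip_width: 0.0005
```

```bash
python3 - <<'E'
from h import *
c=cam("side");c["frame"]=cv2.convertScaleAbs(c["frame"],alpha=1.8,beta=10)
crop(c,290,70,350,150,"s12.png");show()
E
```

```text
t14.53 [0.6262 0.2156 0.1486] yaw89.78 tilt0.01 F [ 0.46  0.31 -0.59] w0.0004 q [ 0.15  0.42  1.42  0.    1.31 -1.41]
```

View pics/s12.png

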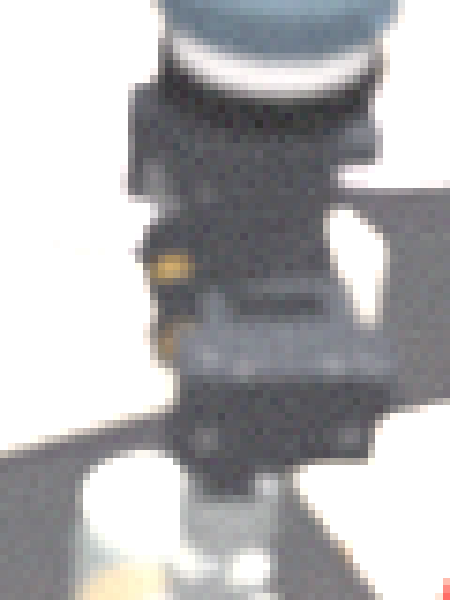

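>>> jog_arm(
  plan=[
    [[0,0,0.2],0],
    [[0,0,0],0],
    [[0,0,0.2],0],
    [[0,0,0],0],
    [[0,0,0],0],
  ],
)

```text
time: 14.95
eef_pos: [0.6264, 0.2156, 0.1452]
orientation: [2.225, 2.217, 0.001]
contact_force: [-0.8, -0.6, 4.1]
grip_width: 0.0005
```

>>> jog_arm(
  plan=[
    [[0,0,0.2],0],
    [[0,0,0],0],
    [[0,0,0.2],0],
    [[0,0,0],0],
    [[0,0,0],0],
  ],
)

```text
time: 15.37
eef_pos: [0.6265, 0.2157, 0.1417]
orientation: [2.225, 2.217, 0.001]
contact_force: [-2.5, -0.5, 8.0]
grip_width: 0.0005
```

```bash
python3 - <<'E'
from h import *
c=cam("side");c["frame"]=cv2.convertScaleAbs(c["frame"],alpha=1.8,beta=10)
crop(c,290,90,350,170,"s13.png");show()
t=cam("top");crop(t,140,120,240,220,"t13.png")
E
```

```text
t15.42 [0.6265 0.2157 0.1417] yaw89.79 tilt0.05 F [-3.18 -0.52  8.65] w0.0006 q [ 0.15  0.42  1.42 -0.    1.3  -1.41]
```

View pics/s13.png

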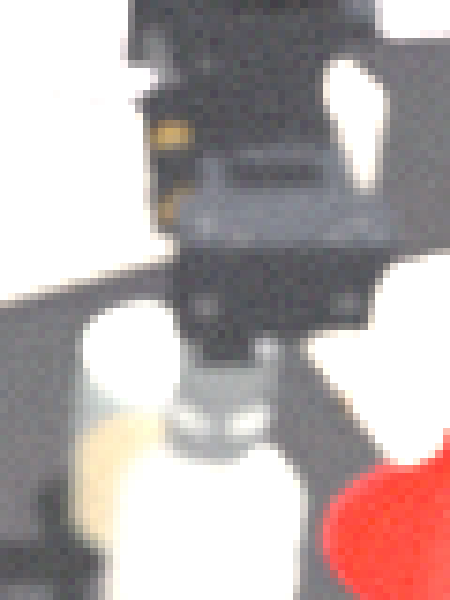

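View pics/t13.png

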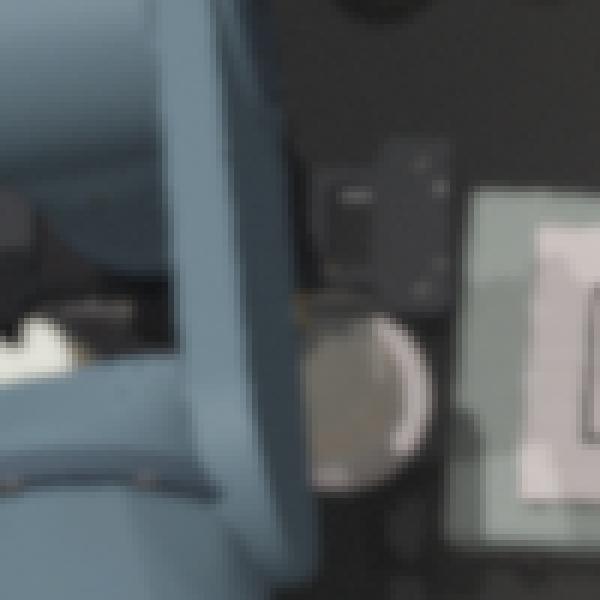

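The force rises at spring rate (4.1 N to 8.0 N over 3.5 mm), so the finger is on the cap. The tips therefore sit about 36 mm higher than the TCP reading says. I press on to the stop.

>>> jog_arm(
  plan=[
    [[0,0,0.2],0],
    [[0,0,0],0],
    [[0,0,0.2],0],
    [[0,0,0],0],
    [[0,0,0],0],
  ],
)

```text
time: 15.88
eef_pos: [0.6265, 0.2157, 0.1386]
orientation: [2.225, 2.217, 0.001]
contact_force: [-5.0, -1.5, 12.4]
grip_width: 0.0008
```

>>> jog_arm(
  plan=[
    [[0,0,0.2],0],
    [[0,0,0],0],
    [[0,0,0],0],
  ],
)

```text
time: 16.13
eef_pos: [0.6266, 0.2157, 0.1383]
orientation: [2.224, 2.217, 0.002]
contact_force: [-9.6, -3.0, 20.3]
grip_width: 0.0002
```

>>> jog_arm(
  plan=[
    [[0,0,0.15],0],
    [[0,0,0],0],
    [[0,0,0],0],
  ],
)

```text
time: 16.38
eef_pos: [0.6267, 0.2157, 0.1382]
orientation: [2.224, 2.216, 0.002]
contact_force: [-12.3, -3.6, 25.9]
grip_width: 0.0005
```

>>> jog_arm(
  plan=[
    [[0,0,-1],0],
    [[0,0,-2],0],
    [[0,0,-3],0],
    [[0,0,-4],0],
    [[0,0,-4],0],
  ],
)

```text
time: 16.8
eef_pos: [0.6252, 0.2155, 0.2729]
orientation: [-2.224, -2.216, 0.004]
contact_force: [0.6, 0.8, -0.5]
grip_width: 0.0006
```

```bash
python3 - <<'E'
from h import *
show()
c=cam("side");crop(c,200,60,420,260,"s14.png")
# heavy look
plan((.5,.1,.24,0),(.4425,.031,.24,40))
E
```

```text
t16.80 [0.6252 0.2155 0.2729] yaw89.78 tilt0.18 F [ 0.58  0.82 -0.49] w0.0006 q [ 0.15  0.33  1.28  0.    1.53 -1.41]
[[[-0.85,-0.9,0.3],0.11],[[-0.95,-0.85,0.3],0.11],[[-1.0,-0.7,0.3],0.11],[[-1.1,-0.6,0.3],0.11],[[-1.15,-0.5,0.3],0.11]]
[[[-1.2,-0.35,0.3],0.11],[[-1.2,-0.2,0.35],0.11],[[-1.25,-0.1,0.3],0.11],[[-1.25,0.05,0.35],0.11],[[-1.2,0.2,0.3],0.11]]
[[[-1.2,0.3,0.35],0.11],[[-1.15,0.45,0.3],0.11],[[-1.1,0.6,0.35],0.11],[[-1.0,0.7,0.3],0.11],[[-1.0,1.1,0.0],-0.11]]
[[[-1.1,1.0,0.0],-0.11],[[-1.2,0.9,0.0],-0.11],[[-1.3,0.75,0.0],-0.11],[[-1.4,0.6,0.0],-0.11],[[-1.45,0.4,0.0],-0.11]]
end [0.4423 0.0311 0.2402] 39.37
```

View pics/s14.png

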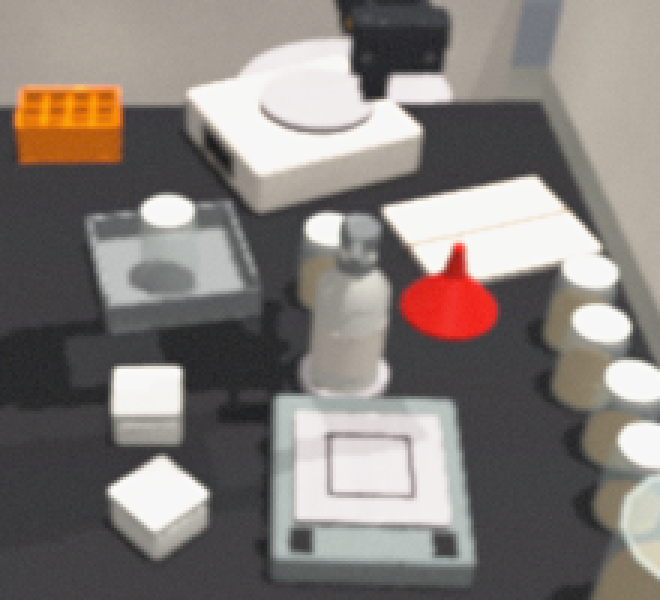

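The cap has sprung back up (crop (360,228)). Now the tins, starting with the one nearest the tray.

```bash
python3 - <<'E'
from h import *
show()
plan((.5,.18,.24,88.6),(.4327,.1593,.12,88.6))
E
```

```text
t16.85 [0.6293 0.2162 0.2842] yaw89.79 tilt0.69 F [1.01 0.55 6.01] w0.0005 q [ 0.15  0.32  1.27  0.    1.54 -1.41]
[[[-0.9,-3.25,1.1],0.01],[[-0.95,-3.2,1.1],0.01],[[-1.0,-3.2,1.1],0.01],[[-1.0,-3.2,1.1],0.01],[[-0.6,-1.65,3.0],-0.0]]
[[[-0.6,-1.65,3.0],-0.0],[[-0.6,-1.65,3.0],-0.0],[[-0.55,-1.7,3.0],-0.0]]
end [0.4326 0.1595 0.1202] 87.5
```

>>> jog_arm(
  plan=[
    [[-0.9,-3.25,1.1],0.01],
    [[-0.95,-3.2,1.1],0.01],
    [[-1.0,-3.2,1.1],0],
    [[-1.0,-3.2,1.1],0],
    [[-0.6,-1.65,3.0],0],
  ],
  grip=1,
)

```text
time: 17.27
eef_pos: [0.4797, 0.1736, 0.2011]
orientation: [2.245, 2.193, 0.006]
contact_force: [0.3, 0.6, 0.2]
grip_width: 0.0315
```

>>> jog_arm(
  plan=[
    [[-0.6,-1.65,3.0],0],
    [[-0.6,-1.65,3.0],0],
    [[-0.55,-1.7,3.0],0],
    [[0,0,0],0],
    [[0,0,0],0],
  ],
)

```text
time: 17.68
eef_pos: [0.4287, 0.1572, 0.1082]
orientation: [-2.247, -2.193, 0.004]
contact_force: [1.3, -1.1, 1.1]
grip_width: 0.0649
```

```bash
python3 - <<'E'
from h import *
for i in range(3): cam("top")
show()
c=cam("side");crop(c,190,90,330,230,"s15.png")
t=cam("top");crop(t,130,160,300,290,"t15.png")
show()
_,p,R=pose()
for zz in(0,.036):
  P=[p+R@np.array([sx*.05,0,-zz]) for sx in(-1,1)]
  print(zz,proj(c,P).round(1).tolist(),proj(t,P).round(1).tolist())
E
```

```text
t17.83 [0.4331 0.1577 0.1116] yaw88.64 tilt0.27 F [0.27 0.25 0.08] w0.0772 q [ 0.09  0.02  1.97  0.    1.14 -1.46]
t17.93 [0.4327 0.1576 0.1113] yaw88.64 tilt0.24 F [-0.05  0.03 -0.55] w0.0849 q [ 0.09  0.02  1.97  0.    1.14 -1.46]
0 [[246.7, 184.7], [247.6, 160.1]] [[230.0, 249.8], [191.0, 249.9]]
0.036 [[246.1, 174.1], [247.0, 149.6]] [[228.5, 248.6], [188.2, 248.7]]
```

View pics/s15.png

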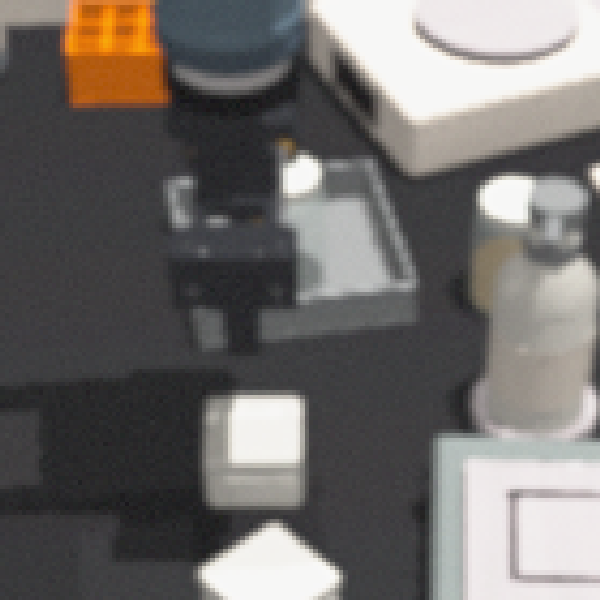

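View pics/t15.png

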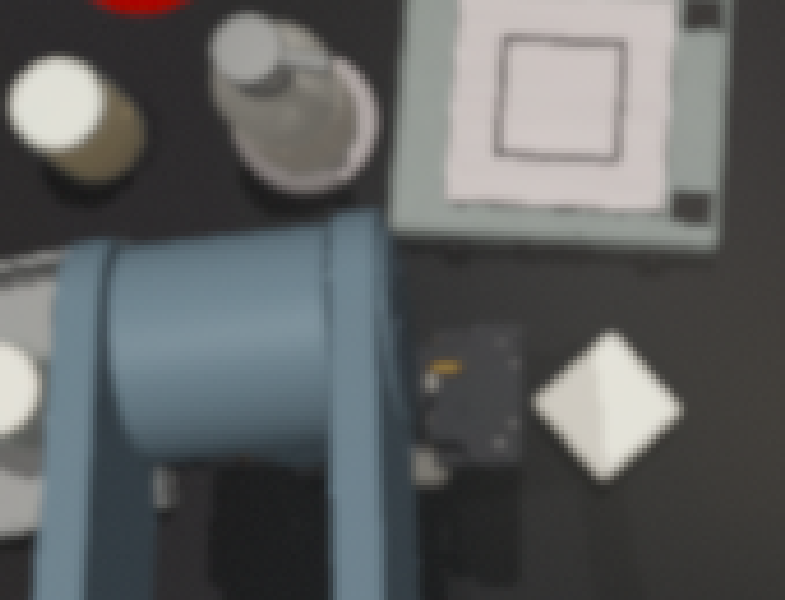

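The near fingertip is seen at side pixel (246.7,171.7). The projection with a 36 mm tip offset gives (246.1,174.1), so the reported TCP reads about 37 mm low and xy is right. I descend with that correction.

>>> jog_arm(
  plan=[
    [[0.15,0,4],0],
    [[0,0,4],0],
    [[0,0,2.5],0],
    [[0,0,1.5],0],
    [[0,0,0],0],
  ],
)

```text
time: 18.35
eef_pos: [0.4286, 0.1587, -0.013]
orientation: [-2.246, -2.193, 0.005]
contact_force: [-0.8, 0.1, 0.5]
grip_width: 0.0883
```

>>> jog_arm(
  plan=[
    [[0,0,0.8],0],
    [[0,0,0],0],
    [[0,0,0.5],0],
    [[0,0,0],0],
    [[0,0,0],0],
  ],
)

```text
time: 18.77
eef_pos: [0.4308, 0.1589, -0.0231]
orientation: [2.247, 2.194, 0.002]
contact_force: [0.3, 0.8, 0.3]
grip_width: 0.0875
```

```bash
python3 - <<'E'
from h import *
show()
c=cam("side");crop(c,190,90,330,230,"s16.png");show()
E
```

```text
t18.77 [ 0.4308  0.1589 -0.0231] yaw88.64 tilt0.07 F [0.25 0.75 0.3 ] w0.0875 q [ 0.09  0.28  2.03 -0.    0.83 -1.45]
t18.82 [ 0.4307  0.1589 -0.0231] yaw88.64 tilt0.07 F [0.71 0.24 0.53] w0.0879 q [ 0.09  0.28  2.03  0.    0.83 -1.45]
```

View pics/s16.png

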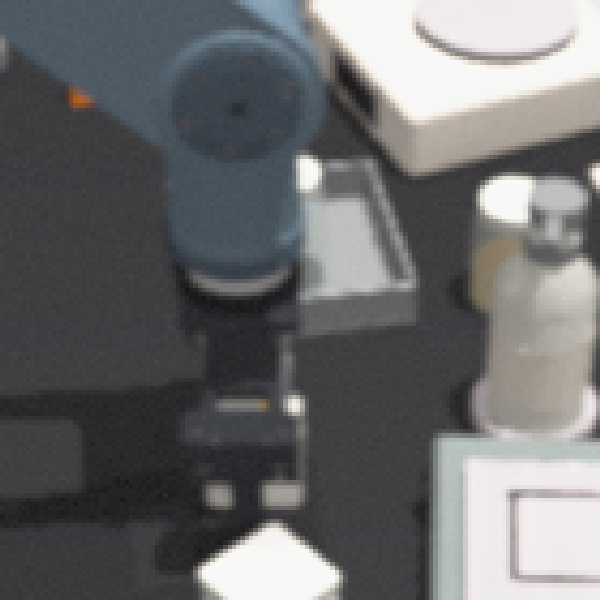

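```bash
cat >> h.py <<'E'
def weigh(n=10):
    f=[];e=[]
    for i in range(n):
        bot.camera("side");s=bot.read_state();f.append(s["contact_force"]);e.append(s["joint_efforts"])
    f=np.array(f);print("F",f.mean(0).round(3),"sd",f.std(0).round(2),"tau",np.mean(e,0).round(2));show()
E
python3 - <<'E'
from h import *
weigh(8)
E
```

```text
F [-0.004  0.159 -0.202] sd [0.4  0.54 0.52] tau [ -0.   -36.73 -22.84  -0.     0.08   0.  ]
t19.22 [ 0.4302  0.1588 -0.0237] yaw88.63 tilt0.01 F [ 0.56  0.64 -0.39] w0.0884 q [ 0.09  0.28  2.03  0.    0.83 -1.45]
```

>>> jog_arm(
  plan=[
    [[0,0,0],0],
    [[0,0,0],0],
    [[0,0,0],0],
    [[0,0,0],0],
    [[0,0,0],0],
  ],
  grip=0,
)

```text
time: 19.63
eef_pos: [0.4301, 0.1589, -0.0238]
orientation: [-2.248, -2.195, -0.0]
contact_force: [-0.4, 0.8, -0.1]
grip_width: 0.0616
```

>>> jog_arm(
  plan=[
    [[0,0,0],0],
    [[0,0,-0.5],0],
    [[0,0,-1],0],
    [[0,0,-1],0],
    [[0,0,-0.5],0],
  ],
)

```text
time: 20.05
eef_pos: [0.431, 0.1589, 0.008]
orientation: [2.247, 2.194, 0.002]
contact_force: [-0.5, -0.5, -2.4]
grip_width: 0.0618
```

>>> jog_arm(
  plan=[
    [[0,0,0],0],
    [[0,0,0],0],
    [[0,0,0],0],
  ],
)

```text
time: 20.3
eef_pos: [0.4301, 0.1588, 0.0063]
orientation: [2.248, 2.195, 0.0]
contact_force: [-0.4, -0.4, -1.4]
grip_width: 0.0619
```

```bash
python3 - <<'E'
from h import *
weigh(10)
c=cam("side");crop(c,190,90,330,230,"s17.png")
E
```

```text
F [-0.295  0.062 -1.949] sd [0.62 0.4  0.33] tau [ 0.000e+00 -3.648e+01 -2.547e+01 -1.000e-02  7.000e-02 -0.000e+00]
t20.80 [0.43   0.1588 0.0061] yaw88.63 tilt0.01 F [-0.86  0.22 -1.7 ] w0.0616 q [ 0.09  0.21  2.03  0.    0.9  -1.45]
```

View pics/s17.png

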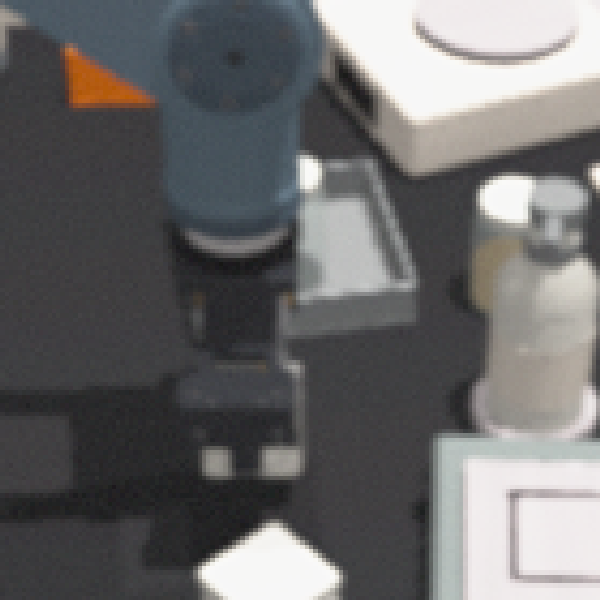

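Tin A (nearest the tray) lifts at about 1.9 N, so roughly 0.19 kg. I put it back.

>>> jog_arm(
  plan=[
    [[0,0,1.2],0],
    [[0,0,1],0],
    [[0,0,0.6],0],
    [[0,0,0.1],0],
    [[0,0,0],0],
  ],
)

```text
time: 21.27
eef_pos: [0.4296, 0.1588, -0.0233]
orientation: [-2.247, -2.194, 0.002]
contact_force: [-0.2, 0.8, -3.1]
grip_width: 0.0616
```

>>> jog_arm(
  plan=[
    [[0,0,0.1],0],
    [[0,0,0],0],
    [[0,0,0],0],
  ],
)

```text
time: 21.52
eef_pos: [0.4302, 0.1589, -0.0236]
orientation: [2.248, 2.195, 0.0]
contact_force: [1.3, -0.2, -1.9]
grip_width: 0.0616
```

>>> jog_arm(
  plan=[
    [[0,0,0],0],
    [[0,0,0],0],
    [[0,0,0],0],
    [[0,0,0],0],
    [[0,0,-1],0],
  ],
  grip=1,
)

```text
time: 21.93
eef_pos: [0.4287, 0.1587, -0.0147]
orientation: [-2.247, -2.193, 0.004]
contact_force: [0.2, 0.5, 0.8]
grip_width: 0.0881
```

>>> jog_arm(
  plan=[
    [[0,0,-3],0],
    [[0,0,-4],0],
    [[0,0,-2],0],
    [[0,0,0],0],
    [[0,0,0],0],
  ],
)

```text
time: 22.35
eef_pos: [0.4315, 0.159, 0.0781]
orientation: [2.246, 2.193, 0.005]
contact_force: [0.1, -0.4, -0.4]
grip_width: 0.0881
```

```bash
python3 - <<'E'
from h import *
weigh(2)
t=cam("top");s=cam("side")
for o in tins(t,roi=(190,160,430,280)): print(o)
print("side")
for o in tins(s,roi=(220,170,370,420),th=225): print(o)
plan((.4425,.031,.09,40))
E
```

```text
F [-0.708  0.022 -0.125] sd [0.2  0.12 0.1 ] tau [ 1.000e-02 -3.414e+01 -2.992e+01 -0.000e+00  5.000e-02 -0.000e+00]
t22.45 [0.4293 0.1587 0.0756] yaw88.63 tilt0.07 F [-0.91 -0.1  -0.23] w0.0885 q [ 0.09  0.08  2.   -0.    1.06 -1.45]
(array([250.9, 180.9]), array([0.6269, 0.0554]), (0.6272, 0.0553), (65.6, 65.7), -5.0)
(array([364.1, 185.2]), array([ 0.6066, -0.2574]), (0.6067, -0.2575), (60.4, 60.3), 10.7)
(array([408.8, 238.5]), array([ 0.4557, -0.3697]), (0.4559, -0.3697), (60.4, 60.3), -33.4)
(array([261.4, 247.3]), array([0.4421, 0.0299]), (0.4424, 0.0303), (60.9, 59.7), 40.1)
(array([320.3, 249.1]), array([ 0.4332, -0.1289]), (0.4333, -0.1289), (60.6, 60.8), 9.9)
side
(array([322.8, 214.7]), array([0.6279, 0.0553]), (0.6283, 0.0562), (62.5, 63.1), -5.0)
(array([252.4, 224.2]), array([0.4432, 0.0293]), (0.4433, 0.031), (61.3, 61.4), 39.6)
(array([249., 276.]), array([ 0.434 , -0.1295]), (0.4341, -0.1285), (61.2, 61.4), 9.8)
(array([332.4, 324.2]), array([ 0.6071, -0.2583]), (0.6072, -0.2572), (60.8, 61.1), 11.0)
[[[-1.6,0.2,-0.2],0.11],[[-1.55,0.4,-0.2],0.11],[[-1.5,0.55,-0.2],0.11],[[-1.45,0.7,-0.2],0.11],[[-1.35,0.85,-0.2],0.11]]
[[[-1.25,1.0,-0.15],0.11],[[-1.1,1.15,-0.2],0.11],[[-1.0,1.3,-0.15],0.11]]
end [0.4427 0.031  0.0899] 38.21
```

>>> jog_arm(
  plan=[
    [[-1.6,0.2,-0.2],0.11],
    [[-1.55,0.4,-0.2],0.11],
    [[-1.5,0.55,-0.2],0.11],
    [[-1.45,0.7,-0.2],0.11],
    [[-1.35,0.85,-0.2],0.11],
  ],
)

```text
time: 22.97
eef_pos: [0.4373, 0.0785, 0.0849]
orientation: [-2.762, -1.494, 0.004]
contact_force: [0.4, -0.5, -0.8]
grip_width: 0.0883
```

>>> jog_arm(
  plan=[
    [[-1.25,1.0,-0.15],0.11],
    [[-1.1,1.15,-0.2],0.11],
    [[-1.0,1.3,-0.15],0.08],
    [[0,0,0],0],
    [[0,0,0],0],
  ],
)

```text
time: 23.38
eef_pos: [0.4433, 0.0308, 0.0902]
orientation: [-2.952, -1.072, 0.003]
contact_force: [-0.2, -0.3, -0.7]
grip_width: 0.0884
```

```bash
python3 - <<'E'
from h import *
weigh(2)
plan((.4425,.0310,.06,40),(.4425,.0310,-.010,40))
E
```

```text
F [-0.354  0.103  0.175] sd [0.54 0.24 0.08] tau [-5.500e-01 -3.080e+01 -2.974e+01 -0.000e+00  5.000e-02  2.000e-02]
t23.48 [0.4432 0.0317 0.0904] yaw40.03 tilt0.12 F [0.19 0.34 0.25] w0.0882 q [-0.2   0.02  2.02  0.    1.1  -0.9 ]
[[[-0.1,0.0,3.05],0.0],[[0.0,0.0,3.5],0.0],[[0.0,0.0,3.5],0.0]]
end [ 0.4424  0.0311 -0.0101] 40.03
```

>>> jog_arm(
  plan=[
    [[-0.1,0,3],0],
    [[0,0,3.5],0],
    [[0,0,3],0],
    [[0,0,1.3],0],
    [[0,0,0.5],0],
  ],
)

```text
time: 23.9
eef_pos: [0.4402, 0.0319, -0.0247]
orientation: [-2.948, -1.075, 0.008]
contact_force: [0.2, 0.5, 0.2]
grip_width: 0.0883
```

>>> jog_arm(
  plan=[
    [[0,0,0],0],
    [[0,0,0],0],
  ],
)

```text
time: 24.07
eef_pos: [0.4435, 0.0309, -0.0214]
orientation: [2.952, 1.075, 0.0]
contact_force: [-0.4, 0.6, 0.4]
grip_width: 0.0883
```

>>> jog_arm(
  plan=[
    [[0,0,0],0],
    [[0,0,0],0],
    [[0,0,0],0],
    [[0,0,0],0],
    [[0,0,0],0],
  ],
  grip=0,
)

```text
time: 24.48
eef_pos: [0.4439, 0.0304, -0.0211]
orientation: [2.952, 1.073, 0.002]
contact_force: [-0.9, 1.3, 4.8]
grip_width: 0.0616
```

>>> jog_arm(
  plan=[
    [[0,0,0],0],
    [[0,0,-0.5],0],
    [[0,0,-1],0],
    [[0,0,-1],0],
    [[0,0,-0.5],0],
  ],
)

```text
time: 24.9
eef_pos: [0.4438, 0.0303, 0.0097]
orientation: [2.952, 1.073, 0.002]
contact_force: [1.6, -0.3, -3.9]
grip_width: 0.0619
```

>>> jog_arm(
  plan=[
    [[0,0,0],0],
    [[0,0,0],0],
    [[0,0,0],0],
  ],
)

```text
time: 25.15
eef_pos: [0.443, 0.0305, 0.0081]
orientation: [-2.953, -1.073, 0.0]
contact_force: [0.1, 0.2, -3.4]
grip_width: 0.0619
```

```bash
python3 - <<'E'
from h import *
weigh(10)
E
```

```text
F [-0.004  0.237 -3.185] sd [0.58 0.28 0.45] tau [ 0.000e+00 -3.529e+01 -2.583e+01  3.000e-02  8.000e-02 -0.000e+00]
t25.65 [0.4431 0.0305 0.0081] yaw39.94 tilt0.02 F [ 0.1   0.6  -3.16] w0.0620 q [-0.2   0.18  2.06 -0.    0.9  -0.9 ]
```

Tin B is about 3.2 N. I put it down and go to C.

>>> jog_arm(
  plan=[
    [[0,0,1.2],0],
    [[0,0,1],0],
    [[0,0,0.6],0],
    [[0,0,0.15],0],
    [[0,0,0],0],
  ],
)

```text
time: 26.07
eef_pos: [0.4428, 0.0306, -0.0215]
orientation: [-2.952, -1.073, 0.002]
contact_force: [-1.5, 1.0, 1.1]
grip_width: 0.0618
```

>>> jog_arm(
  plan=[
    [[0,0,0.1],0],
    [[0,0,0],0],
    [[0,0,0],0],
  ],
)

```text
time: 26.32
eef_pos: [0.4428, 0.0305, -0.0215]
orientation: [-2.952, -1.073, 0.002]
contact_force: [-7.8, -0.2, 16.5]
grip_width: 0.0619
```

>>> jog_arm(
  plan=[
    [[0,0,0],0],
    [[0,0,0],0],
    [[0,0,0],0],
    [[0,0,0],0],
    [[0,0,-1],0],
  ],
  grip=1,
)

```text
time: 26.73
eef_pos: [0.4417, 0.0307, -0.0134]
orientation: [-2.951, -1.072, 0.004]
contact_force: [0.1, 0.2, 0.5]
grip_width: 0.088
```

>>> jog_arm(
  plan=[
    [[0,0,-3],0],
    [[0,0,-4],0],
    [[0,0,-2],0],
    [[0,0,0],0],
    [[0,0,0],0],
  ],
)

```text
time: 27.15
eef_pos: [0.4445, 0.0302, 0.0794]
orientation: [2.951, 1.072, 0.005]
contact_force: [-0.6, 0.7, -0.1]
grip_width: 0.0878
```

```bash
python3 - <<'E'
from h import *
weigh(2)
t=cam("top");s=cam("side")
for o in tins(t,roi=(190,160,430,280)): print(o)
print("side")
for o in tins(s,roi=(220,170,370,420),th=225): print(o)
plan((.4338,-.129,.09,9.8),(.4338,-.129,-.01,9.8))
E
```

```text
F [-0.173  0.019 -0.025] sd [0.08 0.24 0.56] tau [ 1.000e-02 -3.238e+01 -2.994e+01  3.000e-02  4.000e-02  0.000e+00]
t27.25 [0.4424 0.0306 0.077 ] yaw39.94 tilt0.08 F [-0.25 -0.22 -0.58] w0.0880 q [-0.2   0.05  2.03 -0.    1.06 -0.9 ]
(array([250.9, 180.9]), array([0.6269, 0.0554]), (0.6272, 0.0553), (65.7, 65.7), -5.0)
(array([364.1, 185.2]), array([ 0.6066, -0.2574]), (0.6067, -0.2575), (60.3, 60.5), 10.9)
(array([408.8, 238.5]), array([ 0.4557, -0.3697]), (0.4559, -0.3697), (60.4, 60.3), -33.4)
(array([320.3, 249.1]), array([ 0.4332, -0.1289]), (0.4334, -0.1289), (60.6, 60.8), 10.0)
side
(array([322.8, 214.7]), array([0.628 , 0.0553]), (0.6283, 0.0562), (62.4, 63.5), -4.8)
(array([249., 276.]), array([ 0.434 , -0.1295]), (0.4342, -0.1285), (61.3, 61.8), 9.6)
(array([332.4, 324.2]), array([ 0.6071, -0.2583]), (0.6072, -0.2573), (60.9, 61.2), 11.0)
[[[-2.2,2.35,-0.25],0.11],[[-1.9,2.55,-0.3],0.11],[[-1.6,2.75,-0.25],0.11],[[-1.3,2.95,-0.3],0.11],[[-0.95,3.05,-0.25],0.11]]
[[[0.0,0.0,3.35],-0.01],[[0.0,0.0,3.3],-0.01],[[0.0,0.0,3.35],-0.01]]
end [ 0.4339 -0.1291 -0.0101] 10.14
```

>>> jog_arm(
  plan=[
    [[-2.2,2.35,-0.25],0.11],
    [[-1.9,2.55,-0.3],0.11],
    [[-1.6,2.75,-0.25],0.11],
    [[-1.3,2.95,-0.3],0.11],
    [[-0.95,3.05,-0.25],0.09],
  ],
)

```text
time: 27.77
eef_pos: [0.434, -0.1302, 0.0901]
orientation: [-3.13, -0.254, 0.003]
contact_force: [0.9, -0.2, 1.0]
grip_width: 0.0882
```

>>> jog_arm(
  plan=[
    [[0,0,0],0],
    [[0,0,0],0],
    [[0,0,0],0],
  ],
)

```text
time: 28.02
eef_pos: [0.4342, -0.1285, 0.09]
orientation: [-3.129, -0.262, 0.003]
contact_force: [0.4, -0.0, 0.6]
grip_width: 0.0879
```

```bash
python3 - <<'E'
from h import *
weigh(1)
plan((.4338,-.129,.06,9.8),(.4338,-.129,-.025,9.8))
E
```

```text
F [-0.745  0.283  0.191] sd [0. 0. 0.] tau [-7.200e-01 -3.175e+01 -2.987e+01  1.000e-02  4.000e-02 -0.000e+00]
t28.07 [ 0.4344 -0.1281  0.0902] yaw9.65 tilt0.15 F [-0.74  0.28  0.19] w0.0881 q [-0.55  0.05  2.    0.    1.1  -0.72]
[[[-0.05,0.1,3.0],-0.0],[[0.0,0.0,2.85],-0.0],[[0.0,0.0,2.85],-0.0],[[0.0,0.0,2.8],-0.0]]
end [ 0.4341 -0.1292 -0.0248] 9.65
```

>>> jog_arm(
  plan=[
    [[-0.05,0,3],0],
    [[0,0,3.5],0],
    [[0,0,3],0],
    [[0,0,1.3],0],
    [[0,0,0.5],0],
  ],
)

```text
time: 28.48
eef_pos: [0.4322, -0.1264, -0.0247]
orientation: [-3.126, -0.266, 0.008]
contact_force: [-0.4, 0.3, 0.8]
grip_width: 0.0882
```

>>> jog_arm(
  plan=[
    [[0,0,0],0],
    [[0,0,0],0],
    [[0,0,0],0],
  ],
)

```text
time: 28.73
eef_pos: [0.4358, -0.1295, -0.0206]
orientation: [3.129, 0.264, 0.003]
contact_force: [0.1, -0.0, 0.2]
grip_width: 0.0878
```

>>> jog_arm(
  plan=[
    [[0,0,0],0],
    [[0,0,0],0],
    [[0,0,0],0],
    [[0,0,0],0],
    [[0,0,0],0],
  ],
  grip=0,
)

```text
time: 29.15
eef_pos: [0.4347, -0.1296, -0.0214]
orientation: [3.13, 0.262, 0.0]
contact_force: [-1.9, 0.3, 4.4]
grip_width: 0.062
```

>>> jog_arm(
  plan=[
    [[0,0,0],0],
    [[0,0,-0.5],0],
    [[0,0,-1],0],
    [[0,0,-1],0],
    [[0,0,-0.5],0],
  ],
)

```text
time: 29.57
eef_pos: [0.435, -0.1295, 0.0094]
orientation: [3.13, 0.262, 0.001]
contact_force: [0.4, 0.3, -6.9]
grip_width: 0.0619
```

>>> jog_arm(
  plan=[
    [[0,0,0],0],
    [[0,0,0],0],
    [[0,0,0],0],
  ],
)

```text
time: 29.82
eef_pos: [0.4345, -0.1293, 0.0081]
orientation: [-3.131, -0.262, 0.0]
contact_force: [-0.3, 0.3, -7.0]
grip_width: 0.062
```

```bash
python3 - <<'E'
from h import *
weigh(10)
E
```

```text
F [ 0.131  0.113 -7.654] sd [0.6  0.41 0.52] tau [  0.   -38.22 -27.45   0.05   0.07  -0.  ]
t30.32 [ 0.4346 -0.1294  0.0081] yaw9.57 tilt0.01 F [-0.61 -0.34 -8.02] w0.0615 q [-0.55  0.2   2.04 -0.    0.9  -0.72]
```

Tin C is about 7.65 N. I put it down; next are the two right-hand tins.

>>> jog_arm(
  plan=[
    [[0,0,1.2],0],
    [[0,0,1],0],
    [[0,0,0.6],0],
    [[0,0,0.15],0],
    [[0,0,0],0],
  ],
)

```text
time: 30.73
eef_pos: [0.4343, -0.1292, -0.0215]
orientation: [-3.13, -0.262, 0.002]
contact_force: [-0.3, 0.7, -6.7]
grip_width: 0.0617
```

>>> jog_arm(
  plan=[
    [[0,0,0],0],
    [[0,0,0],0],
    [[0,0,0],0],
    [[0,0,0],0],
    [[0,0,-1],0],
  ],
  grip=1,
)

```text
time: 31.15
eef_pos: [0.4338, -0.1289, -0.012]
orientation: [-3.129, -0.262, 0.003]
contact_force: [-0.4, -0.0, -0.2]
grip_width: 0.0876
```

>>> jog_arm(
  plan=[
    [[0,0,-3],0],
    [[0,0,-4],0],
    [[0,0,-2],0],
    [[0,0,0],0],
    [[0,0,0],0],
  ],
)

```text
time: 31.57
eef_pos: [0.436, -0.1302, 0.0807]
orientation: [3.128, 0.262, 0.006]
contact_force: [-0.4, 0.3, 0.2]
grip_width: 0.0883
```

```bash
python3 - <<'E'
from h import *
weigh(2)
t=cam("top");s=cam("side")
for o in tins(t,roi=(190,160,430,280)): print(o)
print("side")
for o in tins(s,roi=(220,170,370,420),th=225): print(o)
plan((.46,-.37,.09,-33.5))
crop(s,180,220,380,420,"s20.png")
E
```

```text
F [-0.615 -0.191 -0.394] sd [0.03 0.01 0.08] tau [ 1.000e-02 -3.348e+01 -3.006e+01  5.000e-02  3.000e-02  0.000e+00]
t31.67 [ 0.4341 -0.129   0.0782] yaw9.57 tilt0.06 F [-0.65 -0.2  -0.47] w0.0878 q [-0.55  0.06  2.01 -0.    1.07 -0.72]
(array([250.9, 180.9]), array([0.6269, 0.0554]), (0.6272, 0.0553), (65.6, 65.7), -5.1)
(array([364.1, 185.2]), array([ 0.6066, -0.2574]), (0.6067, -0.2575), (60.4, 60.5), 10.9)
(array([408.8, 238.5]), array([ 0.4557, -0.3697]), (0.4559, -0.3697), (60.4, 60.3), -33.4)
(array([261. , 247.8]), array([0.4407, 0.0309]), (0.4409, 0.0309), (61.1, 61.2), 40.2)
(array([214.2, 251.8]), array([0.433 , 0.1575]), (0.4331, 0.1575), (60.5, 60.7), -0.9)
side
(array([322.9, 214.7]), array([0.6281, 0.0553]), (0.6283, 0.0565), (62.4, 65.1), -4.3)
(array([332.4, 324.2]), array([ 0.6071, -0.2584]), (0.6073, -0.2573), (61.3, 61.5), 10.9)
[[[-0.2,3.45,-0.2],0.11],[[0.2,3.45,-0.2],0.11],[[0.55,3.45,-0.15],0.11],[[0.95,3.35,-0.2],0.11],[[1.3,3.2,-0.15],0.11]]
[[[1.6,3.05,-0.2],0.11],[[1.95,2.85,-0.15],0.11]]
end [ 0.4599 -0.3697  0.0899] -34.55
```

View pics/s20.png

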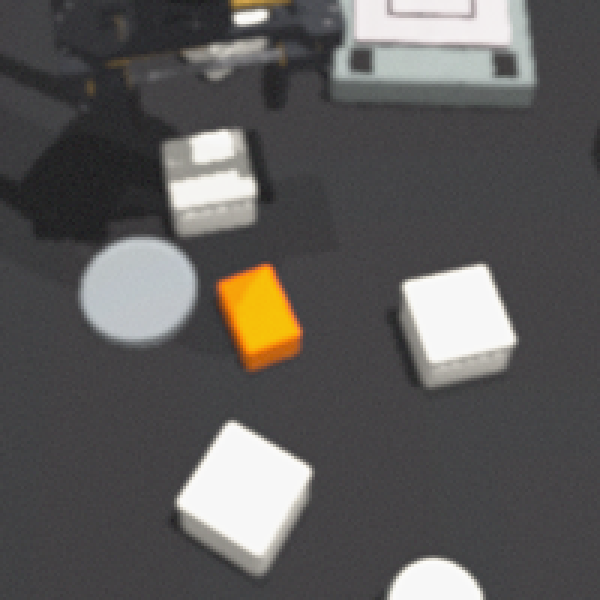

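```bash
python3 - <<'E'
from h import *
plan((.4562,-.37,.095,56.5))
E
```

```text
[[[-0.25,3.45,-0.25],-0.12],[[-0.65,3.4,-0.25],-0.12],[[-1.05,3.3,-0.25],-0.12],[[-1.45,3.15,-0.25],-0.12],[[-1.85,2.95,-0.25],-0.12]]
[[[-2.15,2.7,-0.25],-0.12],[[-2.45,2.4,-0.25],-0.12]]
end [ 0.4564 -0.3698  0.0949] 57.69
```

>>> jog_arm(
  plan=[
    [[-0.25,3.45,-0.25],-0.12],
    [[-0.65,3.4,-0.25],-0.12],
    [[-1.05,3.3,-0.25],-0.12],
    [[-1.45,3.15,-0.25],-0.12],
    [[-1.85,2.95,-0.25],-0.12],
  ],
)

```text
time: 32.18
eef_pos: [0.4503, -0.3028, 0.0897]
orientation: [-2.907, -1.183, 0.002]
contact_force: [0.4, -0.5, -0.4]
grip_width: 0.0885
```

>>> jog_arm(
  plan=[
    [[-2.15,2.7,-0.25],-0.12],
    [[-2.45,2.4,-0.25],-0.1],
    [[0,0,0],0],
    [[0,0,0],0],
    [[0,0,0],0],
  ],
)

```text
time: 32.6
eef_pos: [0.4566, -0.3692, 0.0944]
orientation: [-2.765, -1.484, 0.001]
contact_force: [-0.1, 0.3, -0.1]
grip_width: 0.0883
```

```bash
python3 - <<'E'
from h import *
weigh(1)
plan((.4562,-.37,.06,56.5),(.4562,-.37,-.025,56.5))
E
```

```text
F [-0.134  0.439  0.193] sd [0. 0. 0.] tau [-7.600e-01 -4.679e+01 -3.142e+01 -7.000e-02  3.000e-02  0.000e+00]
t32.65 [ 0.4568 -0.3687  0.0947] yaw56.51 tilt0.19 F [-0.13  0.44  0.19] w0.0883 q [-0.88  0.32  1.66  0.    1.16 -1.87]
[[[-0.15,0.0,3.45],0.0],[[0.0,0.0,2.85],0.0],[[0.0,0.0,2.85],0.0],[[0.0,0.0,2.8],0.0]]
end [ 0.4559 -0.37   -0.0248] 56.51
```

>>> jog_arm(
  plan=[
    [[-0.1,0,3.4],0],
    [[0,0,3.5],0],
    [[0,0,3],0],
    [[0,0,1.3],0],
    [[0,0,0.5],0],
  ],
)

```text
time: 33.07
eef_pos: [0.4554, -0.3681, -0.0237]
orientation: [-2.761, -1.487, 0.002]
contact_force: [0.6, -0.5, -0.5]
grip_width: 0.0882
```

>>> jog_arm(
  plan=[
    [[0,0,0],0],
    [[0,0,0],0],
    [[0,0,0],0],
  ],
)

```text
time: 33.32
eef_pos: [0.4582, -0.3725, -0.0187]
orientation: [2.764, 1.487, 0.001]
contact_force: [0.5, 0.2, 0.4]
grip_width: 0.088
```

>>> jog_arm(
  plan=[
    [[0,0,0],0],
    [[0,0,0],0],
    [[0,0,0],0],
    [[0,0,0],0],
    [[0,0,0],0],
  ],
  grip=0,
)

```text
time: 33.73
eef_pos: [0.4573, -0.3713, -0.0202]
orientation: [2.767, 1.488, 0.001]
contact_force: [0.3, 1.4, 3.4]
grip_width: 0.0619
```

>>> jog_arm(
  plan=[
    [[0,0,0],0],
    [[0,0,-0.5],0],
    [[0,0,-1],0],
    [[0,0,-1],0],
    [[0,0,-0.5],0],
  ],
)

```text
time: 34.15
eef_pos: [0.4573, -0.3719, 0.0107]
orientation: [2.765, 1.488, 0.0]
contact_force: [1.2, -1.3, -4.5]
grip_width: 0.0618
```

>>> jog_arm(
  plan=[
    [[0,0,0],0],
    [[0,0,0],0],
    [[0,0,0],0],
  ],
)

```text
time: 34.4
eef_pos: [0.4567, -0.3711, 0.0091]
orientation: [-2.766, -1.488, 0.0]
contact_force: [0.1, 0.4, -3.9]
grip_width: 0.0617
```

```bash
python3 - <<'E'
from h import *
weigh(10)
E
```

```text
F [ 0.057  0.067 -3.738] sd [0.5  0.46 0.38] tau [-0.000e+00 -5.173e+01 -2.884e+01 -3.000e-02  8.000e-02  0.000e+00]
t34.90 [ 0.4569 -0.3713  0.0091] yaw56.55 tilt0.01 F [-0.23 -0.64 -4.46] w0.0616 q [-0.88  0.45  1.69  0.    1.   -1.87]
```

Tin E is about 3.74 N. I put it down and go to D.

>>> jog_arm(
  plan=[
    [[0,0,1.2],0],
    [[0,0,1],0],
    [[0,0,0.6],0],
    [[0,0,0.15],0],
    [[0,0,0],0],
  ],
)

```text
time: 35.32
eef_pos: [0.4565, -0.3707, -0.0209]
orientation: [-2.765, -1.487, 0.001]
contact_force: [-1.3, 0.2, 0.6]
grip_width: 0.0616
```

>>> jog_arm(
  plan=[
    [[0,0,0],0],
    [[0,0,0],0],
    [[0,0,0],0],
    [[0,0,0],0],
    [[0,0,-1],0],
  ],
  grip=1,
)

```text
time: 35.73
eef_pos: [0.4559, -0.3702, -0.0117]
orientation: [-2.764, -1.487, 0.001]
contact_force: [-1.2, 0.6, 0.2]
grip_width: 0.0877
```

>>> jog_arm(
  plan=[
    [[0,0,-3],0],
    [[0,0,-4],0],
    [[0,0,-2],0],
    [[0,0,0],0],
    [[0,0,0],0],
  ],
)

```text
time: 36.15
eef_pos: [0.4579, -0.3724, 0.082]
orientation: [2.763, 1.486, 0.001]
contact_force: [0.1, 0.2, -0.2]
grip_width: 0.0882
```

```bash
python3 - <<'E'
from h import *
weigh(2)
t=cam("top");s=cam("side")
for o in tins(t,roi=(190,160,430,280)): print(o)
print("side")
for o in tins(s,roi=(220,170,370,420),th=225): print(o)
plan((.607,-.2578,.095,10.9))
E
```

```text
F [ 0.323  0.316 -0.067] sd [0.52 0.05 0.36] tau [ 1.000e-02 -4.920e+01 -3.161e+01 -3.000e-02  3.000e-02 -0.000e+00]
t36.25 [ 0.4564 -0.3706  0.0789] yaw56.55 tilt0.08 F [-0.2   0.27 -0.42] w0.0881 q [-0.88  0.34  1.67 -0.    1.13 -1.87]
(array([250.9, 181. ]), array([0.6268, 0.0554]), (0.6272, 0.0553), (65.7, 65.7), -5.0)
(array([364.1, 185.2]), array([ 0.6066, -0.2574]), (0.6067, -0.2576), (60.4, 60.7), 11.0)
(array([261. , 247.8]), array([0.4407, 0.0309]), (0.4409, 0.0309), (61.3, 61.2), 40.2)
(array([320.1, 249. ]), array([ 0.4334, -0.1285]), (0.4336, -0.1284), (60.4, 61.0), 9.8)
(array([214.1, 251.8]), array([0.4331, 0.1576]), (0.4331, 0.1575), (60.6, 60.9), -1.0)
side
(array([322.9, 214.7]), array([0.6282, 0.0553]), (0.6284, 0.0565), (64.8, 66.0), -4.9)
(array([332.4, 324.3]), array([ 0.6071, -0.2585]), (0.6072, -0.2573), (62.3, 62.8), 10.8)
(array([267.7, 385.6]), array([ 0.4681, -0.3768]), (0.4654, -0.3768), (60.6, 36.8), -33.6)
[[[2.55,0.9,-0.25],0.11],[[2.6,0.65,-0.25],0.11],[[2.65,0.35,-0.25],0.11],[[2.7,0.05,-0.25],0.11],[[2.7,-0.25,-0.25],0.11]]
[[[2.6,-0.55,-0.2],0.11],[[2.55,-0.85,-0.25],0.11]]
end [ 0.6068 -0.2577  0.095 ] 12.43
```

```bash
python3 - <<'E'
from h import *
plan((.607,-.2578,.095,100.9))
E
```

```text
[[[2.55,0.9,-0.25],-0.11],[[2.4,1.2,-0.25],-0.11],[[2.25,1.45,-0.25],-0.11],[[2.1,1.7,-0.25],-0.11],[[1.9,1.9,-0.25],-0.11]]
[[[1.7,2.1,-0.2],-0.11],[[1.45,2.25,-0.25],-0.11]]
end [ 0.6069 -0.2576  0.095 ] 100.67
```

>>> jog_arm(
  plan=[
    [[2.55,0.9,-0.25],-0.11],
    [[2.4,1.2,-0.25],-0.11],
    [[2.25,1.45,-0.25],-0.11],
    [[2.1,1.7,-0.25],-0.11],
    [[1.9,1.9,-0.25],-0.11],
  ],
)

```text
time: 36.77
eef_pos: [0.5649, -0.2897, 0.0905]
orientation: [-2.251, -2.187, 0.001]
contact_force: [-0.5, -0.4, 0.8]
grip_width: 0.0886
```

>>> jog_arm(
  plan=[
    [[1.7,2.1,-0.2],-0.11],
    [[1.45,2.25,-0.25],-0.11],
    [[0,0,0],0],
    [[0,0,0],0],
    [[0,0,0],0],
  ],
)

```text
time: 37.18
eef_pos: [0.6067, -0.2584, 0.0951]
orientation: [-2.005, -2.415, 0.001]
contact_force: [0.2, 0.5, -0.1]
grip_width: 0.0879
```

```bash
python3 - <<'E'
from h import *
weigh(1)
plan((.607,-.2578,.06,100.9),(.607,-.2578,-.025,100.9))
E
```

```text
F [ 0.778 -0.069 -0.588] sd [0. 0. 0.] tau [ 7.800e-01 -5.487e+01 -3.215e+01 -2.000e-02  4.000e-02  0.000e+00]
t37.23 [ 0.6065 -0.2589  0.0954] yaw100.56 tilt0.14 F [ 0.78 -0.07 -0.59] w0.0880 q [-0.58  0.47  1.46 -0.    1.22 -2.34]
[[[0.1,0.05,3.55],-0.01],[[0.0,0.0,2.85],0.0],[[0.0,0.0,2.8],0.0],[[0.0,0.0,2.85],0.0]]
end [ 0.6068 -0.2578 -0.0251] 101.13
```

>>> jog_arm(
  plan=[
    [[0.05,0.05,3.4],0],
    [[0,0,3.5],0],
    [[0,0,3],0],
    [[0,0,1.3],0],
    [[0,0,0.5],0],
  ],
)

```text
time: 37.65
eef_pos: [0.6051, -0.2576, -0.0237]
orientation: [-2.004, -2.411, 0.001]
contact_force: [-0.7, 0.2, 0.3]
grip_width: 0.0882
```

>>> jog_arm(
  plan=[
    [[0,0,0],0],
    [[0,0,0],0],
    [[0,0,0],0],
  ],
)

```text
time: 37.9
eef_pos: [0.6098, -0.2593, -0.0179]
orientation: [2.003, 2.415, 0.001]
contact_force: [0.2, -0.8, 0.1]
grip_width: 0.0881
```

>>> jog_arm(
  plan=[
    [[0,0,0],0],
    [[0,0,0],0],
    [[0,0,0],0],
    [[0,0,0],0],
    [[0,0,0],0],
  ],
  grip=0,
)

```text
time: 38.32
eef_pos: [0.6085, -0.2577, -0.0197]
orientation: [2.005, 2.418, 0.001]
contact_force: [-0.8, 2.2, 3.6]
grip_width: 0.0614
```

>>> jog_arm(
  plan=[
    [[0,0,0],0],
    [[0,0,-0.5],0],
    [[0,0,-1],0],
    [[0,0,-1],0],
    [[0,0,-0.5],0],
  ],
)

```text
time: 38.73
eef_pos: [0.6088, -0.2586, 0.0113]
orientation: [2.004, 2.417, 0.0]
contact_force: [-0.1, -0.7, -4.3]
grip_width: 0.0617
```

>>> jog_arm(
  plan=[
    [[0,0,0],0],
    [[0,0,0],0],
    [[0,0,0],0],
  ],
)

```text
time: 38.98
eef_pos: [0.6079, -0.258, 0.0095]
orientation: [-2.005, -2.418, 0.0]
contact_force: [-0.2, 0.0, -4.6]
grip_width: 0.0619
```

```bash
python3 - <<'E'
from h import *
weigh(10)
E
```

```text
F [-0.054  0.316 -4.476] sd [0.52 0.43 0.48] tau [-0.000e+00 -5.996e+01 -3.096e+01 -6.000e-02  5.000e-02 -0.000e+00]
t39.48 [ 0.6082 -0.258   0.0096] yaw100.67 tilt0.01 F [ 0.1  -0.25 -4.6 ] w0.0613 q [-0.58  0.58  1.49 -0.    1.07 -2.34]
```

Tin D is about 4.48 N, so the order from the bottom is C (7.65), D (4.48), E (3.74), B (3.19), A (1.95). I put D back and fetch C.

>>> jog_arm(
  plan=[
    [[0,0,1.2],0],
    [[0,0,1],0],
    [[0,0,0.6],0],
    [[0,0,0.15],0],
    [[0,0,0],0],
  ],
)

```text
time: 39.9
eef_pos: [0.6077, -0.2576, -0.0204]
orientation: [-2.004, -2.417, 0.0]
contact_force: [-2.2, 1.4, -0.1]
grip_width: 0.0612
```

>>> jog_arm(
  plan=[
    [[0,0,0],0],
    [[0,0,0],0],
    [[0,0,0],0],
    [[0,0,0],0],
    [[0,0,-1],0],
  ],
  grip=1,
)

```text
time: 40.32
eef_pos: [0.6069, -0.2573, -0.0115]
orientation: [-2.003, -2.416, 0.001]
contact_force: [-0.6, -0.6, -0.7]
grip_width: 0.0882
```

>>> jog_arm(
  plan=[
    [[0,0,-3],0],
    [[0,0,-4],0],
    [[0,0,-2],0],
    [[0,0,0],0],
    [[0,0,0],0],
  ],
)

```text
time: 40.73
eef_pos: [0.6096, -0.2589, 0.083]
orientation: [2.002, 2.415, 0.001]
contact_force: [-0.3, -0.1, -0.5]
grip_width: 0.0887
```

```bash
python3 - <<'E'
from h import *
weigh(1)
t=cam("top");s=cam("side")
for o in tins(t,roi=(190,160,430,280)): print(o)
print("side")
for o in tins(s,roi=(220,170,370,420),th=225): print(o)
plan((.434,-.1288,.095,9.8))
E
```

```text
F [-0.223  0.274 -0.014] sd [0. 0. 0.] tau [ 1.000e-02 -5.748e+01 -3.315e+01 -6.000e-02 -0.000e+00 -0.000e+00]
t40.78 [ 0.6084 -0.2581  0.0809] yaw100.67 tilt0.06 F [-0.22  0.27 -0.01] w0.0881 q [-0.58  0.48  1.47 -0.    1.19 -2.34]
(array([250.9, 180.9]), array([0.6269, 0.0554]), (0.6272, 0.0553), (65.7, 65.7), -5.0)
(array([409.1, 239.1]), array([ 0.4541, -0.3703]), (0.4544, -0.3704), (60.4, 60.3), -33.3)
(array([261. , 247.8]), array([0.4407, 0.0309]), (0.4409, 0.0309), (61.1, 61.2), 40.1)
(array([214.3, 251.7]), array([0.4334, 0.1573]), (0.4331, 0.1575), (60.6, 60.8), -1.0)
side
(array([248.6, 190.2]), array([0.4337, 0.1566]), (0.4338, 0.1573), (65.9, 63.3), -2.1)
(array([308.5, 224.2]), array([0.5869, 0.0236]), (0.5999, 0.0383), (94.4, 79.3), -5.0)
(array([251.9, 224.1]), array([0.442 , 0.0298]), (0.442, 0.0307), (64.3, 66.1), 39.9)
(array([249.9, 280. ]), array([ 0.4362, -0.1406]), (0.4359, -0.1345), (62.6, 51.5), 8.7)
[[[1.2,-1.15,-0.1],-0.12],[[1.35,-0.95,-0.15],-0.12],[[1.45,-0.8,-0.1],-0.12],[[1.55,-0.6,-0.15],-0.12],[[1.6,-0.45,-0.1],-0.12]]
[[[1.65,-0.25,-0.15],-0.12],[[1.65,-0.05,-0.1],-0.12],[[1.65,0.15,-0.15],-0.12],[[1.6,0.35,-0.1],-0.12],[[1.55,0.55,-0.15],-0.12]]
[[[1.5,0.75,-0.1],-0.12],[[1.4,0.9,-0.15],-0.12],[[1.3,1.05,-0.1],-0.12]]
end [ 0.434  -0.129   0.0948] 190.05
```

```bash
python3 - <<'E'
from h import *
plan((.53,-.2,.095,55),(.4338,-.1286,.095,9.8))
E
```

```text
[[[1.0,-0.95,-0.25],0.11],[[0.9,-1.05,-0.25],0.11],[[0.8,-1.1,-0.2],0.11],[[0.65,-1.2,-0.25],0.11],[[0.5,-1.3,-0.2],0.11]]
[[[0.4,-1.3,-0.25],0.11],[[0.2,-1.35,-0.2],0.11],[[0.1,-1.7,0.0],0.12],[[-0.1,-1.7,0.0],0.12],[[-0.3,-1.7,0.0],0.12]]
[[[-0.5,-1.65,0.0],0.12],[[-0.7,-1.55,0.0],0.12],[[-0.9,-1.45,0.0],0.12],[[-1.1,-1.35,0.0],0.12]]
end [ 0.4337 -0.1286  0.0948] 8.42
```

>>> jog_arm(
  plan=[
    [[1.0,-0.95,-0.25],0.11],
    [[0.9,-1.05,-0.25],0.11],
    [[0.8,-1.1,-0.2],0.11],
    [[0.65,-1.2,-0.25],0.11],
    [[0.5,-1.3,-0.2],0.11],
  ],
)

```text
time: 41.3
eef_pos: [0.5513, -0.2161, 0.0899]
orientation: [-2.589, -1.774, 0.002]
contact_force: [0.0, 0.3, -0.1]
grip_width: 0.0879
```

>>> jog_arm(
  plan=[
    [[0.4,-1.3,-0.25],0.11],
    [[0.2,-1.35,-0.2],0.11],
    [[0.1,-1.7,0],0.12],
    [[-0.1,-1.7,0],0.12],
    [[-0.3,-1.7,0],0.12],
  ],
)

```text
time: 41.72
eef_pos: [0.4883, -0.1689, 0.0945]
orientation: [-2.989, -0.959, 0.003]
contact_force: [-1.2, 0.3, -0.2]
grip_width: 0.0877
```

>>> jog_arm(
  plan=[
    [[-0.5,-1.65,0],0.12],
    [[-0.7,-1.55,0],0.12],
    [[-0.9,-1.45,0],0.12],
    [[-1.1,-1.35,0],0.1],
    [[0,0,0],0],
  ],
)

```text
time: 42.13
eef_pos: [0.4313, -0.1267, 0.0942]
orientation: [-3.128, -0.257, 0.007]
contact_force: [0.3, -0.4, -0.7]
grip_width: 0.0878
```

```bash
python3 - <<'E'
from h import *
weigh(3)
plan((.4338,-.1286,.06,9.8),(.4338,-.1286,-.025,9.8),fine=True)
E
```

```text
F [ 0.079 -0.342  0.591] sd [0.51 0.53 0.35] tau [  0.34 -31.98 -28.63   0.06   0.22   0.35]
t42.28 [ 0.435  -0.1296  0.0959] yaw9.73 tilt0.01 F [ 0.79 -0.9   0.2 ] w0.0881 q [-0.55  0.04  2.   -0.    1.11 -0.72]
[[[-0.1,-0.12,3.59],-0.0],[[-0.0,0.0,2.83],-0.0],[[-0.0,0.0,2.83],-0.0],[[-0.0,0.0,2.84],-0.0]]
end [ 0.4338 -0.1285 -0.025 ] 9.73
```

>>> jog_arm(
  plan=[
    [[-0.05,-0.05,3.4],0],
    [[0,0,3.5],0],
    [[0,0,3],0],
    [[0,0,1.3],0],
    [[0,0,0.5],0],
  ],
)

```text
time: 42.7
eef_pos: [0.4327, -0.1283, -0.0237]
orientation: [-3.128, -0.264, 0.006]
contact_force: [0.1, 0.7, -1.0]
grip_width: 0.088
```

>>> jog_arm(
  plan=[
    [[0,0,0],0],
    [[0,0,0],0],
    [[0,0,0],0],
    [[0,0,0],0],
  ],
)

```text
time: 43.03
eef_pos: [0.4354, -0.1297, -0.0195]
orientation: [3.129, 0.262, 0.004]
contact_force: [0.1, 0.6, -0.0]
grip_width: 0.0881
```

>>> jog_arm(
  plan=[
    [[0,0,0],0],
    [[0,0,0],0],
    [[0,0,0],0],
    [[0,0,0],0],
    [[0,0,0],0],
  ],
  grip=0,
)

```text
time: 43.45
eef_pos: [0.4343, -0.1289, -0.0205]
orientation: [3.13, 0.262, 0.001]
contact_force: [-1.0, 0.6, 3.0]
grip_width: 0.062
```

>>> jog_arm(
  plan=[
    [[0,0,0],0],
    [[0,0,-0.5],0],
    [[0,0,-1],0],
    [[0,0,-2],0],
    [[0,0,-2],0],
  ],
)

```text
time: 43.87
eef_pos: [0.4323, -0.1278, 0.0339]
orientation: [-3.128, -0.262, 0.005]
contact_force: [-0.2, 0.1, -7.0]
grip_width: 0.0616
```

>>> jog_arm(
  plan=[
    [[0,0,-2],0],
    [[0,0,-2],0],
    [[0,0,0],0],
    [[0,0,0],0],
  ],
)

```text
time: 44.2
eef_pos: [0.4345, -0.1291, 0.0748]
orientation: [3.129, 0.262, 0.003]
contact_force: [-0.6, -0.6, -7.3]
grip_width: 0.0617
```

```bash
python3 - <<'E'
from h import *
weigh(2)
plan((.628,.056,.075,-4.9),step=.025)
E
```

```text
F [-0.529  0.354 -8.155] sd [0.42 0.4  0.44] tau [-1.000e-02 -3.679e+01 -3.286e+01  5.000e-02 -1.000e-02  0.000e+00]
t44.30 [ 0.4329 -0.1282  0.0729] yaw9.57 tilt0.14 F [-0.95  0.75 -7.72] w0.0615 q [-0.55  0.07  2.02 -0.    1.06 -0.72]
[[[2.05,-1.35,0.0],0.02],[[2.0,-1.4,0.0],0.02],[[1.95,-1.45,0.0],0.02],[[1.95,-1.45,-0.05],0.02],[[1.9,-1.5,0.0],0.02]]
[[[1.9,-1.55,-0.05],0.02],[[1.85,-1.6,0.0],0.02],[[1.8,-1.65,-0.05],0.02],[[1.8,-1.65,0.0],0.02],[[1.75,-1.7,-0.05],0.02]]
[[[1.7,-1.75,0.0],0.02]]
end [0.628  0.0562 0.0749] -3.04
```

>>> jog_arm(
  plan=[
    [[2.05,-1.35,0],0.02],
    [[2.0,-1.4,0],0.02],
    [[1.95,-1.45,0],0.02],
    [[1.95,-1.45,-0.05],0.02],
    [[1.9,-1.5,0],0.03],
  ],
)

```text
time: 44.72
eef_pos: [0.5219, -0.0441, 0.0725]
orientation: [-3.139, -0.088, 0.006]
contact_force: [0.0, -0.3, -8.0]
grip_width: 0.0618
```

>>> jog_arm(
  plan=[
    [[1.9,-1.55,-0.05],0.03],
    [[1.85,-1.6,0],0.03],
    [[1.8,-1.65,-0.05],0.03],
    [[1.8,-1.65,0],0.03],
    [[1.75,-1.7,-0.05],0.02],
  ],
)

```text
time: 45.13
eef_pos: [0.6129, 0.037, 0.0731]
orientation: [-3.138, 0.133, 0.008]
contact_force: [-0.4, -1.1, -8.0]
grip_width: 0.062
```

>>> jog_arm(
  plan=[
    [[1.7,-1.75,0],0],
    [[0,0,0],0],
    [[0,0,0],0],
    [[0,0,0],0],
    [[0,0,0],0],
  ],
)

```text
time: 45.55
eef_pos: [0.6308, 0.0514, 0.0745]
orientation: [3.139, -0.131, -0.005]
contact_force: [-0.1, -0.4, -7.6]
grip_width: 0.0614
```

```bash
python3 - <<'E'
from h import *
weigh(6)
plan((.628,.056,.03,-4.9),step=.025,fine=True)
t=cam("side");crop(t,270,120,370,260,"s21.png")
E
```

```text
F [ 0.061 -0.332 -7.314] sd [0.45 0.6  0.57] tau [ 1.100e-01 -5.691e+01 -3.401e+01  8.000e-02  3.000e-02 -0.000e+00]
t45.85 [0.6324 0.0514 0.0764] yaw-4.79 tilt0.01 F [ 0.18 -0.81 -7.1 ] w0.0620 q [-0.11  0.44  1.54 -0.    1.16 -0.02]
[[[-0.24,-0.21,2.32],0.0],[[-0.24,-0.21,2.32],0.0]]
end [0.628 0.056 0.03 ] -4.79
```

View pics/s21.png

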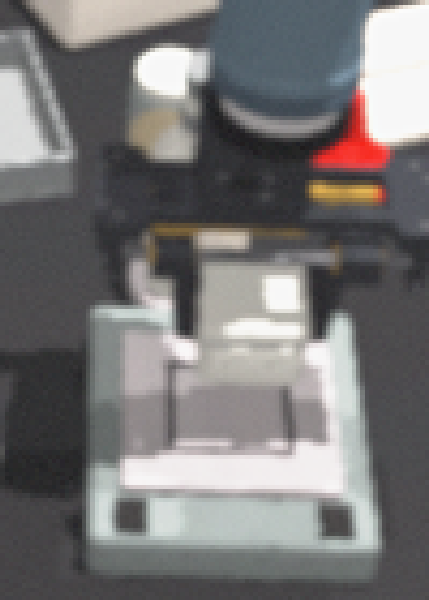

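>>> jog_arm(
  plan=[
    [[-0.24,-0.21,2.3],0],
    [[-0.24,-0.21,2.0],0],
    [[0,0,0],0],
    [[0,0,0],0],
    [[0,0,0],0],
  ],
)

```text
time: 46.32
eef_pos: [0.6289, 0.0562, 0.0343]
orientation: [3.139, -0.13, 0.002]
contact_force: [1.4, -0.3, -6.6]
grip_width: 0.0618
```

```bash
python3 - <<'E'
from h import *
weigh(4)
plan((.628,.056,.026,-4.9),step=.025,fine=True)
E
```

```text
F [ 0.087 -0.023 -7.166] sd [0.38 0.3  0.41] tau [ 6.000e-02 -5.717e+01 -3.192e+01  8.000e-02  5.000e-02 -0.000e+00]
t46.52 [0.6294 0.0562 0.0348] yaw-4.76 tilt0.16 F [-0.21 -0.39 -6.58] w0.0618 q [-0.1   0.49  1.57 -0.    1.08 -0.02]
[[[-0.13,0.03,0.88],0.0]]
end [0.628 0.056 0.026] -4.76
```

>>> jog_arm(
  plan=[
    [[-0.1,0,0.6],0],
    [[0,0,0.2],0],
    [[0,0,0],0],
    [[0,0,0],0],
    [[0,0,0],0],
  ],
)

```text
time: 46.93
eef_pos: [0.6269, 0.0565, 0.025]
orientation: [-3.139, 0.13, 0.001]
contact_force: [0.6, -0.6, -7.5]
grip_width: 0.0615
```

>>> jog_arm(
  plan=[
    [[0,0,0.1],0],
    [[0,0,0],0],
    [[0,0,0],0],
  ],
)

```text
time: 47.18
eef_pos: [0.6272, 0.0565, 0.0246]
orientation: [3.139, -0.13, 0.001]
contact_force: [-0.3, 0.2, -4.6]
grip_width: 0.062
```

>>> jog_arm(
  plan=[
    [[0,0,0.1],0],
    [[0,0,0],0],
    [[0,0,0],0],
  ],
)

```text
time: 47.43
eef_pos: [0.6273, 0.0565, 0.0245]
orientation: [3.139, -0.13, 0.001]
contact_force: [-5.2, -0.4, 4.0]
grip_width: 0.0619
```

Contact at TCP z 0.0245. Releasing.

>>> jog_arm(
  plan=[
    [[0,0,-0.05],0],
    [[0,0,0],0],
    [[0,0,0],0],
    [[0,0,0],0],
    [[0,0,0],0],
  ],
  grip=1,
)

```text
time: 47.85
eef_pos: [0.6275, 0.0565, 0.024]
orientation: [3.139, -0.13, 0.001]
contact_force: [-0.4, 0.1, -0.0]
grip_width: 0.0882
```

>>> jog_arm(
  plan=[
    [[0,0,-1],0],
    [[0,0,-3],0],
    [[0,0,-4],0],
    [[0,0,-2],0],
    [[0,0,-2],0],
  ],
)

```text
time: 48.27
eef_pos: [0.6282, 0.0565, 0.1471]
orientation: [3.139, -0.13, 0.005]
contact_force: [0.1, 0.9, -0.2]
grip_width: 0.0881
```

```bash
python3 - <<'E'
from h import *
weigh(1)
plan((.62,-.1,.14,30),(.607,-.2575,.095,75),(.607,-.2575,.095,100.8))
E
```

```text
F [ 1.687 -0.058  3.203] sd [0. 0. 0.] tau [ -0.62 -38.93 -23.63   0.     0.17  -0.  ]
t48.32 [0.6303 0.0563 0.1513] yaw-4.74 tilt0.52 F [ 1.69 -0.06  3.2 ] w0.0879 q [-0.1   0.34  1.51  0.    1.28 -0.02]
[[[0.05,2.6,0.2],-0.1],[[-0.2,2.6,0.2],-0.1],[[-0.5,2.55,0.2],-0.1],[[-0.75,2.5,0.2],-0.1],[[-0.95,2.45,0.15],-0.1]]
[[[-1.2,2.3,0.2],-0.1],[[-1.3,1.85,0.65],-0.11],[[-1.45,1.7,0.65],-0.11],[[-1.65,1.55,0.65],-0.11],[[-1.8,1.35,0.65],-0.11]]
[[[-1.95,1.15,0.65],-0.11],[[-2.1,0.95,0.6],-0.11],[[-2.15,0.7,0.65],-0.11],[[0.0,0.0,0.0],-0.12],[[0.0,0.0,0.0],-0.12]]
[[[0.0,0.0,0.0],-0.12],[[0.0,0.0,0.0],-0.12]]
end [ 0.6072 -0.2576  0.0948] 101.25
```

>>> jog_arm(
  plan=[
    [[0.05,2.6,0.2],-0.1],
    [[-0.2,2.6,0.2],-0.1],
    [[-0.5,2.55,0.2],-0.1],
    [[-0.75,2.5,0.2],-0.1],
    [[-0.95,2.45,0.15],-0.1],
  ],
)

```text
time: 48.73
eef_pos: [0.6182, -0.0746, 0.1342]
orientation: [-3.072, -0.658, 0.0]
contact_force: [0.2, -0.2, 0.4]
grip_width: 0.0881
```

>>> jog_arm(
  plan=[
    [[-1.2,2.3,0.2],-0.1],
    [[-1.3,1.85,0.65],-0.11],
    [[-1.45,1.7,0.65],-0.11],
    [[-1.65,1.55,0.65],-0.11],
    [[-1.8,1.35,0.65],-0.11],
  ],
)

```text
time: 49.15
eef_pos: [0.6091, -0.1904, 0.1061]
orientation: [2.785, 1.454, 0.0]
contact_force: [0.5, -0.7, -0.7]
grip_width: 0.0881
```

>>> jog_arm(
  plan=[
    [[-1.95,1.15,0.65],-0.11],
    [[-2.1,0.95,0.6],-0.11],
    [[-2.15,0.7,0.65],-0.11],
    [[0,0,0],-0.12],
    [[0,0,0],-0.12],
  ],
)

```text
time: 49.57
eef_pos: [0.6031, -0.2589, 0.0865]
orientation: [-2.265, -2.176, 0.0]
contact_force: [0.2, -0.2, 0.8]
grip_width: 0.0879
```

>>> jog_arm(
  plan=[
    [[0,0,0],-0.12],
    [[0,0,0],-0.12],
    [[0,0,0],0],
    [[0,0,0],0],
    [[0,0,0],0],
  ],
)

```text
time: 49.98
eef_pos: [0.6039, -0.2573, 0.0873]
orientation: [1.997, 2.425, 0.0]
contact_force: [-0.4, 0.0, 0.3]
grip_width: 0.0879
```

```bash
python3 - <<'E'
from h import *
weigh(1)
t=cam("top");s=cam("side")
for o in tins(t,roi=(190,160,430,280)): print(o)
print("side")
for o in tins(s,roi=(220,150,370,420),th=225): print(o)
print("z.091");
for o in tins(t,roi=(190,160,300,220),z=.091,th=225)+tins(t,roi=(190,160,300,220),z=.091,th=215): print(o)
plan((.607,-.2577,.06,100.8),(.607,-.2577,-.021,100.8),fine=True)
crop(s,270,120,370,260,"s22.png");crop(t,210,140,300,220,"t22.png")
E
```

```text
F [-0.239  0.547  0.044] sd [0. 0. 0.] tau [-4.000e-02 -5.465e+01 -3.163e+01 -6.000e-02  5.000e-02  2.000e-02]
t50.03 [ 0.6039 -0.2573  0.0873] yaw101.09 tilt0.00 F [-0.24  0.55  0.04] w0.0881 q [-0.58  0.47  1.48  0.    1.2  -2.35]
(array([409.1, 239.1]), array([ 0.4541, -0.3703]), (0.4543, -0.3704), (60.4, 60.3), -33.3)
(array([261. , 247.8]), array([0.4407, 0.0309]), (0.4408, 0.031), (61.1, 61.0), 40.2)
(array([214.2, 251.8]), array([0.433 , 0.1575]), (0.4331, 0.1575), (60.5, 60.7), -1.1)
side
(array([248.7, 190.2]), array([0.434 , 0.1568]), (0.4338, 0.1577), (67.9, 63.9), -1.3)
(array([307.3, 223. ]), array([0.5842, 0.0276]), (0.598, 0.0427), (101.1, 76.0), -4.9)
(array([251.9, 224.2]), array([0.442 , 0.0295]), (0.4423, 0.0302), (65.0, 67.9), 40.0)
(array([225.8, 315.9]), array([ 0.3851, -0.2285]), (0.3852, -0.2274), (74.5, 74.7), 0.4)
z.091
[[[-0.1,0.3,2.72],0.01],[[-0.0,-0.0,2.7],-0.0],[[-0.0,-0.0,2.7],-0.0],[[-0.0,-0.0,2.7],-0.0]]
end [ 0.607  -0.2577 -0.021 ] 100.57
```

View pics/s22.png

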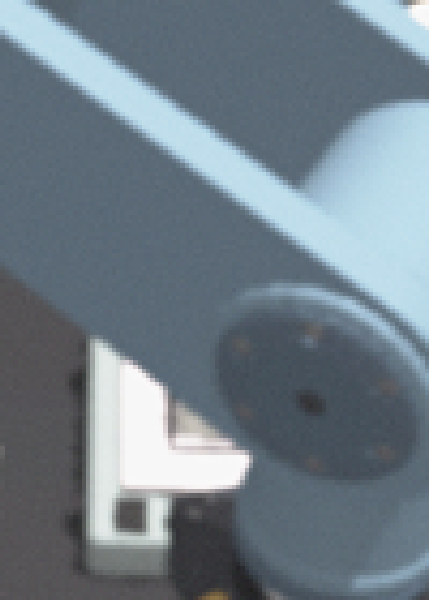

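View pics/t22.png

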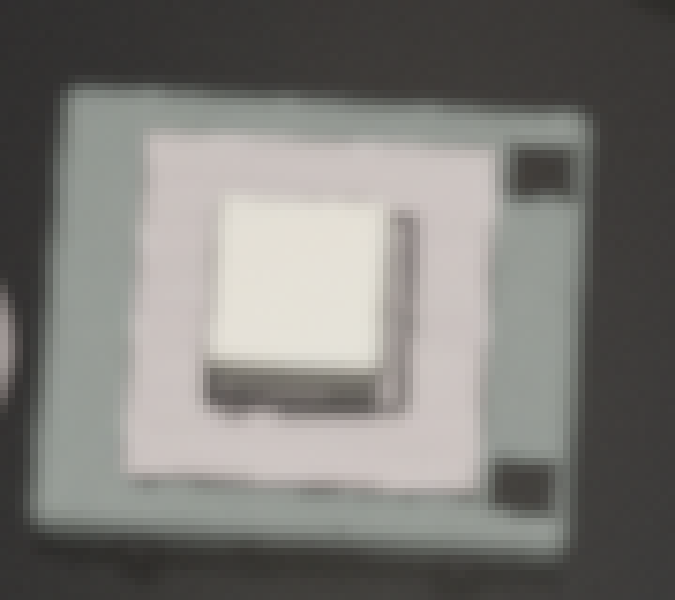

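```bash
cat >> h.py <<'E'
def stacktop(c,z,roi,d=4,up=4,minA=300,v=150):
    x0,y0,x1,y1=roi
    fr=cv2.resize(c["frame"][y0:y1,x0:x1],None,fx=up,fy=up,interpolation=cv2.INTER_CUBIC).astype(int)
    fr=cv2.GaussianBlur(fr.astype(np.float32),(0,0),2)
    m=((fr[...,1]-fr[...,0]>d)&(fr[...,1]>v)&(fr[...,2]-fr[...,1]<12)).astype(np.uint8)
    k,_=cv2.findContours(m,cv2.RETR_EXTERNAL,cv2.CHAIN_APPROX_NONE)
    for q in k:
        if cv2.contourArea(q)<minA*up*up*.7: continue
        W=np.array([onz(c,((a+.5)/up-.5+x0,(b+.5)/up-.5+y0),z)[:2] for a,b in q.reshape(-1,2)]).astype(np.float32)*1e3
        r=cv2.minAreaRect(W);M=cv2.moments(W.reshape(-1,1,2));print("stack",z,np.round(r[0],1),np.round(r[1],1),round((r[2]+45)%90-45,1),"cen",round(M["m10"]/M["m00"],1),round(M["m01"]/M["m00"],1))
E
python3 - <<'E'
from h import *
t=cam("top");print(onz(t,(249.3,177.1),.091))
fr=t["frame"];print(fr[178,250],fr[162,252],fr[195,240])
for v in(150,180,200):
  for d in (4,7): stacktop(t,.091,(225,155,280,210),d,v=v)
E
```

```text
[0.62654674 0.0569271  0.091     ]
[216 226 229] [193 196 204] [154 157 165]
stack 0.091 [626.8  56.4] [70.3 67.6] -4.1 cen 626.8 56.1
stack 0.091 [628.   53.2] [139.5 124.5] -0.3 cen 663.2 81.0
stack 0.091 [625.4  56.3] [63.6 63.1] -3.9 cen 625.1 56.2
stack 0.091 [628.6  57.8] [67.4 64.7] -4.6 cen 628.3 57.8
stack 0.091 [626.5  56.7] [62.7 61. ] -3.9 cen 626.3 56.6
stack 0.091 [628.4  57.2] [59.4 61.4] -4.7 cen 628.2 57.1
stack 0.091 [627.5  57.3] [59.4 59.6] -4.6 cen 627.2 57.1
```

>>> jog_arm(
  plan=[
    [[-0.05,0.3,3.2],0],
    [[0,0,3.5],0],
    [[0,0,2.7],0],
    [[0,0,1.0],0],
    [[0,0,0.4],0],
  ],
)

```text
time: 50.6
eef_pos: [0.6052, -0.2561, -0.0234]
orientation: [-1.991, -2.424, 0.001]
contact_force: [-0.7, -0.3, 0.1]
grip_width: 0.088
```

>>> jog_arm(
  plan=[
    [[0,0,0],0],
    [[0,0,0],0],
    [[0,0,0],0],
    [[0,0,0],0],
  ],
)

```text
time: 50.93
eef_pos: [0.6083, -0.2582, -0.0187]
orientation: [1.991, 2.426, 0.001]
contact_force: [0.4, -0.8, 0.1]
grip_width: 0.0884
```

>>> jog_arm(
  plan=[
    [[0,0,0],0],
    [[0,0,0],0],
    [[0,0,0],0],
    [[0,0,0],0],
    [[0,0,0],0],
  ],
  grip=0,
)

```text
time: 51.35
eef_pos: [0.607, -0.2574, -0.0206]
orientation: [1.993, 2.428, -0.0]
contact_force: [-0.2, -1.0, 1.3]
grip_width: 0.0618
```

>>> jog_arm(
  plan=[
    [[0,0,0],0],
    [[0,0,-0.5],0],
    [[0,0,-1],0],
    [[0,0,-2],0],
    [[0,0,-2],0],
  ],
)

```text
time: 51.77
eef_pos: [0.6055, -0.2564, 0.0336]
orientation: [-1.991, -2.425, 0.001]
contact_force: [1.0, 0.2, -4.1]
grip_width: 0.0617
```

>>> jog_arm(
  plan=[
    [[0,0,-2.5],0],
    [[0,0,-2.5],0],
    [[0,0,-2.5],0],
    [[0,0,0],0],
    [[0,0,0],0],
  ],
)

```text
time: 52.18
eef_pos: [0.6078, -0.2578, 0.1107]
orientation: [1.991, 2.426, 0.001]
contact_force: [-0.9, 0.5, -6.1]
grip_width: 0.0614
```

```bash
python3 - <<'E'
from h import *
weigh(2)
plan((.61,-.13,.115,55),(.6275,.0565,.115,-4.9),step=.025)
E
```

```text
F [ 0.562  0.651 -4.701] sd [0.62 0.07 0.16] tau [ 1.000e-02 -5.994e+01 -3.627e+01 -6.000e-02 -4.000e-02 -0.000e+00]
t52.28 [ 0.6057 -0.2565  0.1072] yaw101.24 tilt0.18 F [-0.06  0.58 -4.86] w0.0621 q [-0.58  0.45  1.46 -0.    1.24 -2.35]
[[[1.75,0.4,-0.1],0.12],[[1.8,0.2,-0.1],0.12],[[1.8,0.0,-0.1],0.12],[[1.8,-0.25,-0.1],0.12],[[1.75,-0.45,-0.15],0.12]]
[[[1.7,-0.65,-0.1],0.12],[[1.6,-0.85,-0.15],0.12],[[1.75,-1.1,0.0],0.11],[[1.65,-1.25,0.0],0.11],[[1.5,-1.45,0.0],0.11]]
[[[1.35,-1.6,0.0],0.11],[[1.15,-1.75,0.0],0.11],[[0.95,-1.85,0.0],0.11],[[0.7,-1.95,0.0],0.11],[[0.5,-2.0,0.0],0.11]]
[[[0.3,-2.1,0.0],0.11]]
end [0.6275 0.0567 0.1152] -3.61
```

>>> jog_arm(
  plan=[
    [[1.75,0.4,-0.1],0.12],
    [[1.8,0.2,-0.1],0.12],
    [[1.8,0,-0.1],0.12],
    [[1.8,-0.25,-0.1],0.12],
    [[1.75,-0.45,-0.15],0.12],
  ],
)

```text
time: 52.7
eef_pos: [0.608, -0.1654, 0.1115]
orientation: [-2.623, -1.72, 0.004]
contact_force: [-0.1, 0.2, -4.4]
grip_width: 0.0613
```

>>> jog_arm(
  plan=[
    [[1.7,-0.65,-0.1],0.12],
    [[1.6,-0.85,-0.15],0.12],
    [[1.75,-1.1,0],0.11],
    [[1.65,-1.25,0],0.11],
    [[1.5,-1.45,0],0.11],
  ],
)

```text
time: 53.12
eef_pos: [0.6153, -0.0674, 0.1143]
orientation: [-3.003, -0.915, 0.006]
contact_force: [0.5, -0.3, -5.0]
grip_width: 0.062
```

>>> jog_arm(
  plan=[
    [[1.35,-1.6,0],0.11],
    [[1.15,-1.75,0],0.11],
    [[0.95,-1.85,0],0.11],
    [[0.7,-1.95,0],0.11],
    [[0.5,-2.0,0],0.12],
  ],
)

```text
time: 53.53
eef_pos: [0.6248, 0.036, 0.1142]
orientation: [-3.14, -0.05, 0.008]
contact_force: [0.9, 0.1, -4.3]
grip_width: 0.0615
```

>>> jog_arm(
  plan=[
    [[0.3,-2.1,0],0.12],
    [[0,0,0],0],
    [[0,0,0],0],
    [[0,0,0],0],
    [[0,0,0],0],
  ],
)

```text
time: 53.95
eef_pos: [0.6282, 0.055, 0.116]
orientation: [3.139, -0.13, -0.003]
contact_force: [0.6, 1.4, -5.1]
grip_width: 0.0617
```

```bash
python3 - <<'E'
from h import *
weigh(6)
plan((.6275,.0565,.085,-4.9),step=.025,fine=True)
t=cam("side");crop(t,270,120,370,260,"s23.png")
E
```

```text
F [ 0.13  -0.476 -4.408] sd [0.52 0.41 0.49] tau [ 1.300e-01 -5.404e+01 -3.422e+01  8.000e-02  3.000e-02 -1.000e-02]
t54.25 [0.629  0.0553 0.1173] yaw-4.79 tilt0.01 F [ 1.19 -0.78 -3.82] w0.0616 q [-0.1   0.38  1.53 -0.    1.23 -0.02]
[[[-0.08,-0.05,1.61],0.0],[[-0.08,-0.06,1.62],0.0]]
end [0.6275 0.0565 0.085 ] -4.79
```

View pics/s23.png

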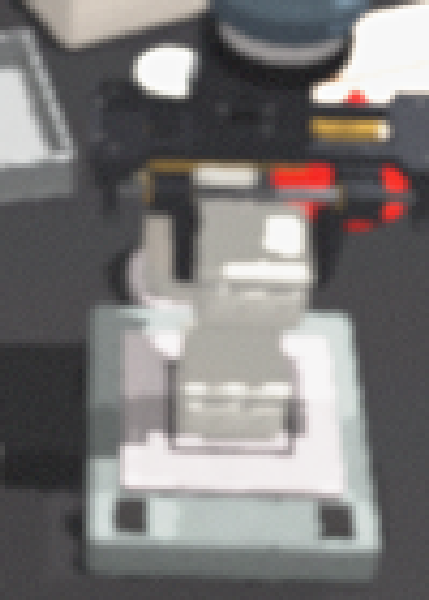

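>>> jog_arm(
  plan=[
    [[-0.08,-0.05,1.6],0],
    [[-0.07,-0.05,1.6],0],
    [[0,0,0.8],0],
    [[0,0,0],0],
    [[0,0,0],0],
  ],
)

```text
time: 54.72
eef_pos: [0.6272, 0.057, 0.077]
orientation: [-3.139, 0.13, 0.002]
contact_force: [0.6, 0.4, -3.1]
grip_width: 0.0616
```

```bash
python3 - <<'E'
from h import *
weigh(5)
plan((.6275,.0565,.0705,-4.9),step=.025,fine=True)
E
```

```text
F [ 0.116  0.293 -5.016] sd [0.67 0.33 0.49] tau [ 0.000e+00 -5.435e+01 -3.249e+01  7.000e-02  4.000e-02 -0.000e+00]
t54.97 [0.6283 0.0569 0.0783] yaw-4.75 tilt0.10 F [-0.63  0.5  -5.41] w0.0612 q [-0.1   0.43  1.55  0.    1.16 -0.01]
[[[-0.08,0.05,0.78],0.0]]
end [0.6275 0.0565 0.0705] -4.75
```

>>> jog_arm(
  plan=[
    [[-0.05,0,0.5],0],
    [[0,0,0.2],0],
    [[0,0,0],0],
    [[0,0,0],0],
    [[0,0,0],0],
  ],
)

```text
time: 55.38
eef_pos: [0.6272, 0.057, 0.0704]
orientation: [3.139, -0.13, 0.001]
contact_force: [-1.3, -0.1, -2.5]
grip_width: 0.0619
```

>>> jog_arm(
  plan=[
    [[0,0,0.1],0],
    [[0,0,0],0],
    [[0,0,0],0],
  ],
)

```text
time: 55.63
eef_pos: [0.6272, 0.057, 0.0704]
orientation: [3.139, -0.13, 0.001]
contact_force: [-3.9, 0.7, 5.8]
grip_width: 0.0617
```

>>> jog_arm(
  plan=[
    [[0,0,0.1],0],
    [[0,0,0],0],
    [[0,0,0],0],
  ],
)

```text
time: 55.88
eef_pos: [0.6273, 0.057, 0.0704]
orientation: [3.139, -0.13, 0.001]
contact_force: [-7.3, 1.1, 11.4]
grip_width: 0.0616
```

Contact is at 0.0704, as expected for the second layer. Releasing.

>>> jog_arm(
  plan=[
    [[0,0,-0.15],0],
    [[0,0,0],0],
  ],
)

```text
time: 56.05
eef_pos: [0.6272, 0.057, 0.0704]
orientation: [3.139, -0.13, 0.001]
contact_force: [-2.6, 0.5, 4.1]
grip_width: 0.0619
```

>>> jog_arm(
  plan=[
    [[0,0,0],0],
    [[0,0,0],0],
    [[0,0,0],0],
    [[0,0,0],0],
    [[0,0,0],0],
  ],
  grip=1,
)

```text
time: 56.47
eef_pos: [0.6271, 0.057, 0.0696]
orientation: [-3.139, 0.13, -0.0]
contact_force: [0.7, -0.4, -0.2]
grip_width: 0.0879
```

>>> jog_arm(
  plan=[
    [[0,0,-1],0],
    [[0,0,-3],0],
    [[0,0,-3],0],
    [[0,0,-2],0],
    [[0,0,0],0],
  ],
)

```text
time: 56.88
eef_pos: [0.6306, 0.0568, 0.1664]
orientation: [3.138, -0.13, 0.016]
contact_force: [1.5, -0.7, 0.8]
grip_width: 0.0883
```

```bash
python3 - <<'E'
from h import *
weigh(1)
plan((.58,-.1,.15,20),(.4548,-.3703,.10,56.5))
E
```

```text
F [ 0.782  0.054 -1.071] sd [0. 0. 0.] tau [  0.08 -51.59 -34.65   0.08   0.24  -0.  ]
t56.93 [0.6292 0.0569 0.1635] yaw-4.75 tilt0.38 F [ 0.78  0.05 -1.07] w0.0883 q [-0.1   0.33  1.5   0.    1.3  -0.01]
[[[-0.7,3.2,0.25],-0.09],[[-1.0,3.15,0.3],-0.09],[[-1.3,3.0,0.25],-0.09],[[-1.55,2.9,0.3],-0.09],[[-1.8,2.75,0.25],-0.09]]
[[[-2.7,2.6,0.65],-0.08],[[-2.85,2.35,0.6],-0.08],[[-3.05,2.15,0.65],-0.08],[[-3.2,1.9,0.6],-0.08],[[-3.35,1.6,0.65],-0.08]]
[[[-3.5,1.35,0.6],-0.08],[[-3.55,1.05,0.65],-0.08],[[-3.65,0.8,0.6],-0.08]]
end [ 0.4551 -0.3703  0.1   ] 57.7
```

>>> jog_arm(
  plan=[
    [[-0.7,3.2,0.25],-0.09],
    [[-1.0,3.15,0.3],-0.09],
    [[-1.3,3.0,0.25],-0.09],
    [[-1.55,2.9,0.3],-0.09],
    [[-1.8,2.75,0.25],-0.09],
  ],
)

```text
time: 57.35
eef_pos: [0.5763, -0.1005, 0.1445]
orientation: [-3.086, -0.581, 0.003]
contact_force: [-0.1, -0.1, 0.2]
grip_width: 0.088
```

>>> jog_arm(
  plan=[
    [[-2.7,2.6,0.65],-0.08],
    [[-2.85,2.35,0.6],-0.08],
    [[-3.05,2.15,0.65],-0.08],
    [[-3.2,1.9,0.6],-0.08],
    [[-3.35,1.6,0.65],-0.08],
  ],
)

```text
time: 57.77
eef_pos: [0.498, -0.2694, 0.1132]
orientation: [-2.909, -1.181, 0.001]
contact_force: [1.1, -0.3, 0.2]
grip_width: 0.0886
```

>>> jog_arm(
  plan=[
    [[-3.5,1.35,0.6],-0.08],
    [[-3.55,1.05,0.65],-0.08],
    [[-3.65,0.8,0.6],-0.06],
    [[0,0,0],0],
    [[0,0,0],0],
  ],
)

```text
time: 58.18
eef_pos: [0.4509, -0.3709, 0.0944]
orientation: [-2.767, -1.481, 0.001]
contact_force: [0.3, 0.0, -0.6]
grip_width: 0.0879
```

```bash
python3 - <<'E'
from h import *
weigh(3)
t=cam("top");s=cam("side")
for o in tins(t,roi=(190,220,430,280)): print(o)
for v in(180,200): stacktop(t,.137,(225,145,280,210),4,v=v)
plan((.4551,-.3703,.06,56.5),(.4551,-.3703,-.021,56.5),fine=True)
crop(s,200,100,400,260,"s24.png");crop(t,200,140,440,280,"t24.png")
E
```

```text
F [ 1.067  0.063 -0.149] sd [0.75 0.41 0.86] tau [-1.230e+00 -4.623e+01 -3.100e+01 -1.100e-01  3.000e-02 -4.000e-02]
t58.33 [ 0.4529 -0.3688  0.0956] yaw56.56 tilt0.09 F [ 0.03 -0.41  1.04] w0.0878 q [-0.89  0.31  1.67  0.    1.16 -1.87]
(array([261. , 247.8]), array([0.4407, 0.0309]), (0.4409, 0.0309), (61.3, 61.2), 40.2)
(array([214.1, 251.8]), array([0.433 , 0.1576]), (0.433, 0.1576), (60.8, 60.7), -1.4)
stack 0.137 [628.3  56.2] [70.4 66.3] -1.5 cen 628.3 57.5
stack 0.137 [628.5  57.3] [62.8 61.7] -4.4 cen 628.4 57.3
[[[-0.04,0.23,3.61],0.0],[[-0.0,-0.0,2.7],0.0],[[-0.0,-0.0,2.7],0.0],[[-0.0,-0.0,2.7],0.0]]
end [ 0.4551 -0.3703 -0.021 ] 56.64
```

View pics/s24.png

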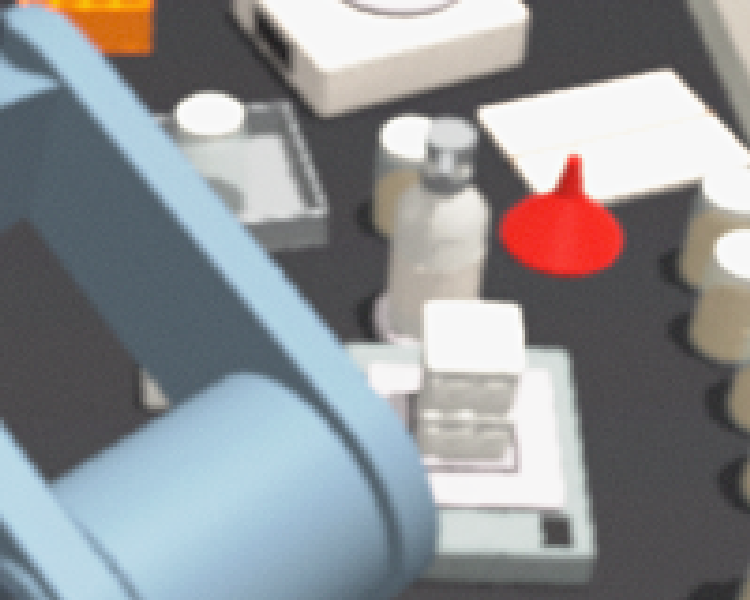

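View pics/t24.png

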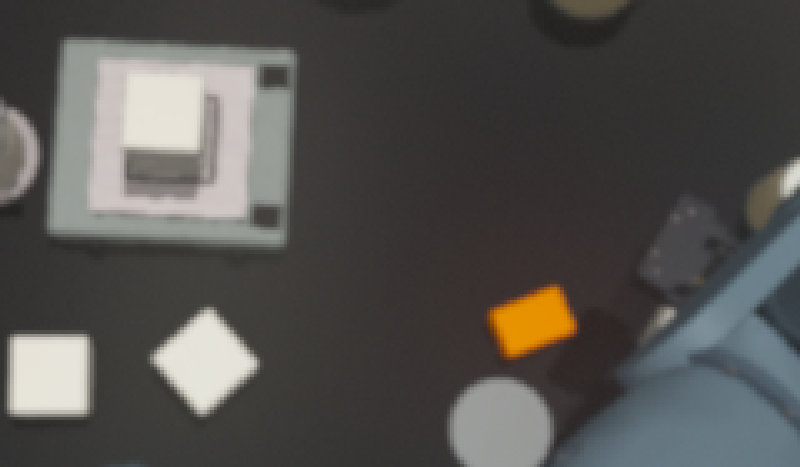

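Two tins are stacked squarely: the top at (0.628, 0.057) by the top view, and straight in the side view at crop (470,390). Picking E now.

>>> jog_arm(
  plan=[
    [[0,0.15,3.4],0],
    [[0,0,3.5],0],
    [[0,0,3],0],
    [[0,0,1.3],0],
    [[0,0,0.4],0],
  ],
)

```text
time: 58.85
eef_pos: [0.4531, -0.3682, -0.0225]
orientation: [-2.761, -1.488, 0.001]
contact_force: [0.7, 0.5, 0.5]
grip_width: 0.0883
```

>>> jog_arm(
  plan=[
    [[0,0,0],0],
    [[0,0,0],0],
    [[0,0,0],0],
    [[0,0,0],0],
  ],
)

```text
time: 59.18
eef_pos: [0.4552, -0.3722, -0.0178]
orientation: [2.764, 1.487, 0.001]
contact_force: [-1.0, 0.5, -0.8]
grip_width: 0.088
```

```bash
python3 - <<'E'
from h import *
weigh(2)
s=cam("side")
crop(s,200,300,360,420,"s25.png")
E
```

```text
F [ 0.264 -0.046  0.222] sd [0.65 0.49 0.41] tau [ 5.000e-02 -4.993e+01 -2.604e+01 -3.000e-02  6.000e-02  0.000e+00]
t59.28 [ 0.4547 -0.3718 -0.0184] yaw56.55 tilt0.14 F [-0.39 -0.54  0.63] w0.0880 q [-0.89  0.49  1.7  -0.    0.95 -1.87]
```

View pics/s25.png

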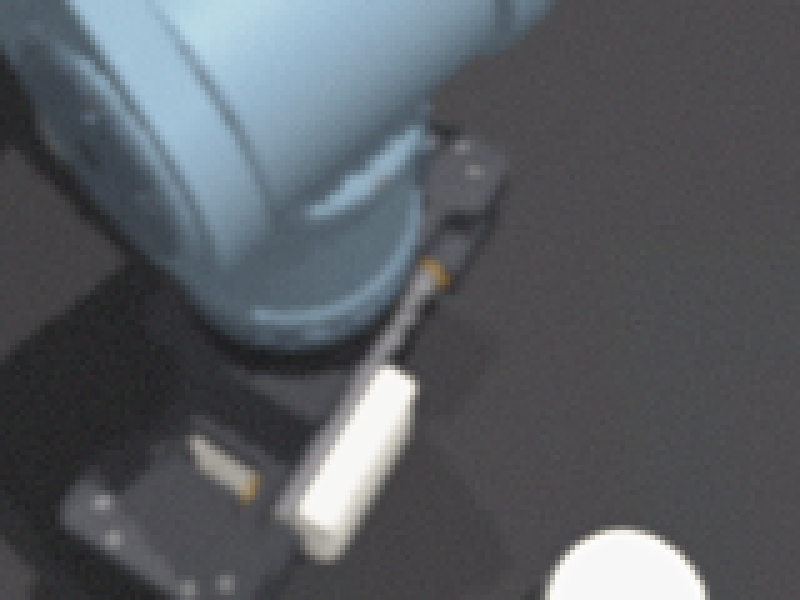

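>>> jog_arm(
  plan=[
    [[0,0,0],0],
    [[0,0,0],0],
    [[0,0,0],0],
    [[0,0,0],0],
    [[0,0,0],0],
  ],
  grip=0,
)

```text
time: 59.75
eef_pos: [0.4541, -0.3707, -0.0198]
orientation: [-2.767, -1.488, -0.0]
contact_force: [-0.1, 0.4, 0.4]
grip_width: 0.0619
```

>>> jog_arm(
  plan=[
    [[0,0,0],0],
    [[0,0,-0.5],0],
    [[0,0,-1],0],
    [[0,0,-2],0],
    [[0,0,-3],0],
  ],
)

```text
time: 60.17
eef_pos: [0.452, -0.3688, 0.0434]
orientation: [-2.761, -1.485, 0.002]
contact_force: [0.1, 0.3, -4.0]
grip_width: 0.0619
```

>>> jog_arm(
  plan=[
    [[0,0,-3],0],
    [[0,0,-3],0],
    [[0,0,-3],0],
    [[0,0,-2],0],
    [[0,0,0],0],
  ],
)

```text
time: 60.58
eef_pos: [0.4561, -0.3735, 0.1612]
orientation: [2.758, 1.484, 0.002]
contact_force: [0.5, -1.2, -3.6]
grip_width: 0.062
```

```bash
python3 - <<'E'
from h import *
weigh(2)
plan((.58,-.1,.16,20),(.6275,.057,.16,-4.9),step=.028)
E
```

```text
F [-0.641 -0.08  -4.765] sd [0.46 0.13 0.8 ] tau [ 9.000e-02 -4.985e+01 -3.655e+01 -3.000e-02  2.100e-01 -0.000e+00]
t60.68 [ 0.454  -0.3711  0.1556] yaw56.55 tilt0.07 F [-1.11  0.05 -5.57] w0.0617 q [-0.89  0.25  1.62 -0.    1.27 -1.87]
[[[2.7,-0.4,-0.05],0.06],[[2.65,-0.55,-0.05],0.06],[[2.6,-0.7,-0.05],0.06],[[2.55,-0.9,-0.05],0.06],[[2.5,-1.05,-0.05],0.06]]
[[[2.45,-1.2,-0.05],0.06],[[2.4,-1.3,-0.05],0.06],[[2.3,-1.45,0.0],0.06],[[2.2,-1.6,-0.05],0.06],[[2.1,-1.75,0.0],0.06]]
[[[2.0,-1.85,-0.05],0.06],[[1.6,-2.2,0.0],0.07],[[1.45,-2.35,0.0],0.07],[[1.25,-2.4,0.0],0.07],[[1.1,-2.5,0.0],0.07]]
[[[0.9,-2.6,0.0],0.07],[[0.7,-2.65,0.0],0.07]]
end [0.6274 0.0572 0.1601] -5.33
```

>>> jog_arm(
  plan=[
    [[2.7,-0.4,-0.05],0.06],
    [[2.65,-0.55,-0.05],0.06],
    [[2.6,-0.7,-0.05],0.06],
    [[2.55,-0.9,-0.05],0.06],
    [[2.5,-1.05,-0.05],0.06],
  ],
)

```text
time: 61.1
eef_pos: [0.5096, -0.2458, 0.1546]
orientation: [-2.956, -1.052, 0.004]
contact_force: [0.4, 0.4, -4.3]
grip_width: 0.0619
```

>>> jog_arm(
  plan=[
    [[2.45,-1.2,-0.05],0.06],
    [[2.4,-1.3,-0.05],0.06],
    [[2.3,-1.45,0],0.06],
    [[2.2,-1.6,-0.05],0.06],
    [[2.1,-1.75,0],0.06],
  ],
)

```text
time: 61.52
eef_pos: [0.5672, -0.1226, 0.1562]
orientation: [-3.081, -0.599, 0.006]
contact_force: [0.3, -1.2, -3.9]
grip_width: 0.0616
```

>>> jog_arm(
  plan=[
    [[2.0,-1.85,-0.05],0.06],
    [[1.6,-2.2,0],0.07],
    [[1.45,-2.35,0],0.07],
    [[1.25,-2.4,0],0.07],
    [[1.1,-2.5,0],0.07],
  ],
)

```text
time: 61.93
eef_pos: [0.6103, 0.0062, 0.1564]
orientation: [-3.14, -0.068, 0.008]
contact_force: [0.8, -0.3, -4.0]
grip_width: 0.0617
```

>>> jog_arm(
  plan=[
    [[0.9,-2.6,0],0.07],
    [[0.7,-2.65,0],0.06],
    [[0,0,0],0],
    [[0,0,0],0],
    [[0,0,0],0],
  ],
)

```text
time: 62.35
eef_pos: [0.6259, 0.0572, 0.1572]
orientation: [3.139, -0.128, -0.006]
contact_force: [-0.4, 0.7, -4.1]
grip_width: 0.062
```

```bash
python3 - <<'E'
from h import *
weigh(6)
plan((.6275,.057,.125,-4.9),step=.025,fine=True)
t=cam("side");crop(t,270,100,370,240,"s26.png")
E
```

```text
F [-0.348 -0.413 -4.175] sd [0.76 0.42 0.44] tau [ 3.700e-01 -5.254e+01 -3.518e+01  9.000e-02  3.000e-02 -1.000e-02]
t62.65 [0.6273 0.0564 0.1596] yaw-4.82 tilt0.01 F [-0.15 -0.48 -4.23] w0.0619 q [-0.1   0.34  1.5  -0.    1.3  -0.01]
[[[0.01,-0.03,1.73],0.0],[[0.01,-0.03,1.73],0.0]]
end [0.6275 0.057  0.125 ] -4.82
```

View pics/s26.png

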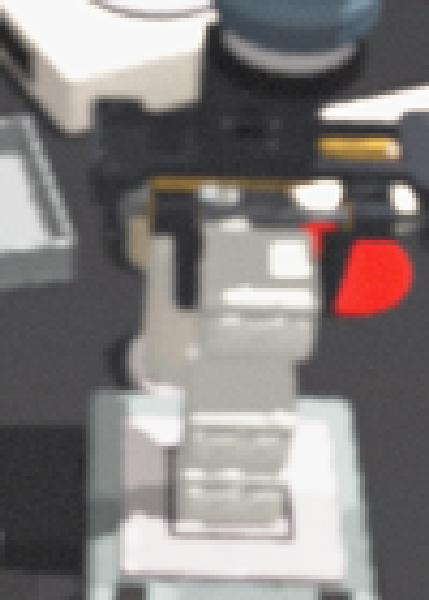

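>>> jog_arm(
  plan=[
    [[0,0,1.6],0],
    [[0,0,1.4],0],
    [[0,0,0.6],0],
    [[0,0,0],0],
    [[0,0,0],0],
  ],
)

```text
time: 63.12
eef_pos: [0.6273, 0.0571, 0.1237]
orientation: [-3.139, 0.131, 0.001]
contact_force: [0.3, -0.7, -4.0]
grip_width: 0.0617
```

```bash
python3 - <<'E'
from h import *
weigh(5)
plan((.6275,.057,.1165,-4.9),step=.025,fine=True)
E
```

```text
F [-0.021 -0.124 -3.861] sd [0.54 0.41 0.16] tau [-3.000e-02 -5.299e+01 -3.389e+01  7.000e-02  3.000e-02 -0.000e+00]
t63.37 [0.628  0.0572 0.1247] yaw-4.76 tilt0.09 F [-0.68  0.33 -3.87] w0.0617 q [-0.1   0.37  1.53 -0.    1.24 -0.01]
[[[-0.05,0.03,0.82],0.0]]
end [0.6275 0.057  0.1165] -4.76
```

>>> jog_arm(
  plan=[
    [[-0.05,0,0.5],0],
    [[0,0,0.2],0],
    [[0,0,0],0],
    [[0,0,0],0],
    [[0,0,0],0],
  ],
)

```text
time: 63.78
eef_pos: [0.6271, 0.0573, 0.1171]
orientation: [3.139, -0.13, 0.001]
contact_force: [-0.9, 0.0, 1.0]
grip_width: 0.0621
```

>>> jog_arm(
  plan=[
    [[0,0,0.1],0],
    [[0,0,0],0],
    [[0,0,0],0],
  ],
)

```text
time: 64.03
eef_pos: [0.6271, 0.0573, 0.1171]
orientation: [3.139, -0.13, 0.001]
contact_force: [-3.9, 0.7, 7.2]
grip_width: 0.0619
```

>>> jog_arm(
  plan=[
    [[0,0,-0.1],0],
    [[0,0,0],0],
  ],
)

```text
time: 64.2
eef_pos: [0.6271, 0.0573, 0.1171]
orientation: [3.139, -0.13, 0.001]
contact_force: [-1.6, -0.2, 2.1]
grip_width: 0.0617
```

>>> jog_arm(
  plan=[
    [[0,0,0],0],
    [[0,0,0],0],
    [[0,0,0],0],
    [[0,0,0],0],
    [[0,0,0],0],
  ],
  grip=1,
)

```text
time: 64.62
eef_pos: [0.6269, 0.0573, 0.1166]
orientation: [3.139, -0.13, -0.0]
contact_force: [-0.1, -0.4, 0.6]
grip_width: 0.088
```

>>> jog_arm(
  plan=[
    [[0,0,-1],0],
    [[0,0,-3],0],
    [[0,0,-3],0],
    [[0,0,-1.5],0],
    [[0,0,0],0],
  ],
)

```text
time: 65.03
eef_pos: [0.6298, 0.0571, 0.2076]
orientation: [3.138, -0.13, 0.014]
contact_force: [0.5, -0.2, 0.2]
grip_width: 0.0881
```

```bash
python3 - <<'E'
from h import *
weigh(2)
t=cam("top");s=cam("side")
for o in tins(t,roi=(190,220,430,280)): print(o)
for o in tins(s,roi=(220,170,280,250),th=225): print(o)
plan((.52,.04,.17,15),(.4413,.0309,.095,40.1))
E
```

```text
F [-0.17   0.167 -0.926] sd [0.   0.36 0.38] tau [ 5.000e-02 -5.139e+01 -3.619e+01  8.000e-02  1.100e-01  0.000e+00]
t65.13 [0.6272 0.0573 0.2025] yaw-4.75 tilt0.09 F [-0.17 -0.2  -1.3 ] w0.0880 q [-0.1   0.3   1.46 -0.    1.38 -0.01]
(array([263.1, 248. ]), array([0.4401, 0.0251]), (0.441, 0.0308), (58.7, 58.3), 39.9)
(array([251.8, 225.5]), array([0.4416, 0.025 ]), (0.442, 0.0306), (61.6, 63.5), 40.0)
[[[-3.45,0.85,1.0],-0.11],[[-3.55,0.5,1.0],-0.11],[[-3.6,0.1,1.0],-0.11],[[-1.95,-0.25,1.9],-0.11],[[-1.9,-0.5,1.85],-0.11]]
[[[-1.85,-0.7,1.9],-0.11],[[-1.8,-0.85,1.85],-0.11]]
end [0.4415 0.0309 0.0951] 39.36
```

>>> jog_arm(
  plan=[
    [[-3.45,0.85,0.5],-0.11],
    [[-3.55,0.5,0.5],-0.11],
    [[-3.6,0.1,1.0],-0.11],
    [[-1.95,-0.25,2.4],-0.11],
    [[-1.9,-0.5,2.35],-0.11],
  ],
)

```text
time: 65.65
eef_pos: [0.4798, 0.0355, 0.1326]
orientation: [-3.054, -0.735, 0.001]
contact_force: [0.8, -0.2, -0.7]
grip_width: 0.0883
```

>>> jog_arm(
  plan=[
    [[-1.85,-0.7,1.9],-0.11],
    [[-1.8,-0.85,1.85],-0.12],
    [[0,0,0],0],
    [[0,0,0],0],
    [[0,0,0],0],
  ],
)

```text
time: 66.07
eef_pos: [0.4436, 0.0306, 0.0972]
orientation: [2.954, 1.068, 0.001]
contact_force: [0.8, -0.5, 0.3]
grip_width: 0.0879
```

```bash
python3 - <<'E'
from h import *
weigh(4)
t=cam("top");s=cam("side")
for v in(180,200): stacktop(t,.183,(225,135,280,210),4,v=v)
for o in tins(t,roi=(190,220,430,280)): print(o)
plan((.4415,.0308,.06,40),(.4415,.0308,-.021,40),fine=True)
crop(s,200,100,400,260,"s27.png")
E
```

```text
F [0.374 0.534 0.325] sd [0.39 0.63 0.16] tau [-0.000e+00 -3.028e+01 -2.938e+01  3.000e-02  9.000e-02  2.000e-02]
t66.27 [0.4441 0.0306 0.0977] yaw39.88 tilt0.12 F [0.17 0.48 0.09] w0.0880 q [-0.2   0.01  2.02  0.    1.11 -0.9 ]
stack 0.183 [626.1  56.2] [70.8 63.7] -4.2 cen 627.2 57.8
stack 0.183 [626.9  57.6] [61.8 58.8] -5.1 cen 626.7 57.5
[[[-0.14,-0.13,3.73],-0.0],[[-0.0,-0.0,2.7],-0.0],[[-0.0,-0.0,2.7],-0.0],[[-0.0,-0.0,2.7],-0.0]]
end [ 0.4415  0.0308 -0.021 ] 39.91
```

View pics/s27.png

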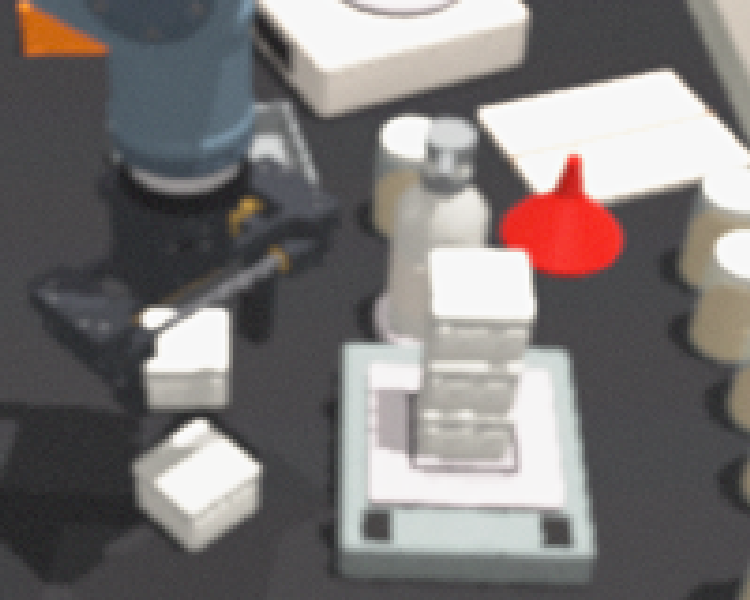

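Three tins stand straight (side crop, about (475,350)). Picking B.

>>> jog_arm(
  plan=[
    [[-0.15,-0.1,3.7],0],
    [[0,0,3.5],0],
    [[0,0,3],0],
    [[0,0,1.2],0],
    [[0,0,0.4],0],
  ],
)

```text
time: 66.78
eef_pos: [0.4387, 0.031, -0.0236]
orientation: [-2.951, -1.071, 0.006]
contact_force: [-0.3, -0.5, 0.3]
grip_width: 0.088
```

>>> jog_arm(
  plan=[
    [[0,0,0],0],
    [[0,0,0],0],
    [[0,0,0],0],
    [[0,0,0],0],
  ],
)

```text
time: 67.12
eef_pos: [0.4421, 0.0304, -0.02]
orientation: [2.951, 1.072, 0.004]
contact_force: [1.0, 0.3, -0.3]
grip_width: 0.0879
```

>>> jog_arm(
  plan=[
    [[0,0,0],0],
    [[0,0,0],0],
    [[0,0,0],0],
    [[0,0,0],0],
    [[0,0,0],0],
  ],
  grip=0,
)

```text
time: 67.53
eef_pos: [0.4411, 0.0306, -0.021]
orientation: [2.953, 1.073, 0.001]
contact_force: [-0.0, 0.3, 2.1]
grip_width: 0.0613
```

>>> jog_arm(
  plan=[
    [[0,0,0],0],
    [[0,0,-0.5],0],
    [[0,0,-1],0],
    [[0,0,-2],0],
    [[0,0,-3],0],
  ],
)

```text
time: 67.95
eef_pos: [0.4378, 0.0311, 0.0427]
orientation: [-2.95, -1.072, 0.008]
contact_force: [-0.5, -0.3, -3.8]
grip_width: 0.0617
```

>>> jog_arm(
  plan=[
    [[0,0,-3],0],
    [[0,0,-3],0],
    [[0,0,-3],0],
    [[0,0,-3],0],
    [[0,0,-3],0],
  ],
)

```text
time: 68.37
eef_pos: [0.4397, 0.0308, 0.1955]
orientation: [-2.953, -1.073, 0.001]
contact_force: [0.6, -0.4, -4.4]
grip_width: 0.0618
```

>>> jog_arm(
  plan=[
    [[0,0,-1],0],
    [[0,0,0],0],
    [[0,0,0],0],
    [[0,0,0],0],
  ],
)

```text
time: 68.7
eef_pos: [0.4391, 0.0309, 0.2015]
orientation: [-2.951, -1.072, 0.005]
contact_force: [-0.9, -0.2, -3.9]
grip_width: 0.0618
```

```bash
python3 - <<'E'
from h import *
weigh(2)
plan((.6275,.057,.205,-4.9),step=.028)
E
```

```text
F [ 0.104  0.038 -4.01 ] sd [0.08 0.41 0.23] tau [ 3.000e-02 -2.940e+01 -3.608e+01  4.000e-02  7.000e-02 -0.000e+00]
t68.80 [0.4392 0.0308 0.2014] yaw39.93 tilt0.24 F [ 0.19  0.44 -3.78] w0.0623 q [-0.2  -0.13  1.92 -0.    1.35 -0.9 ]
[[[2.3,1.45,-0.05],0.11],[[2.45,1.2,-0.05],0.11],[[2.55,0.9,-0.05],0.11],[[2.65,0.6,-0.05],0.11],[[2.7,0.3,-0.05],0.11]]
[[[2.7,0.05,-0.05],0.11],[[2.7,-0.3,-0.05],0.11]]
end [0.6274 0.0571 0.2049] -4.19
```

B now reads 4.0 N against 3.2 N earlier, so I reweigh before committing.

```bash
python3 - <<'E'
from h import *
weigh(20)
E
```

```text
F [ 0.061 -0.067 -3.262] sd [0.36 0.54 0.48] tau [  0.   -28.77 -35.68   0.04   0.08  -0.  ]
t69.80 [0.4407 0.0306 0.2037] yaw39.93 tilt0.00 F [-0.28 -0.45 -2.28] w0.0616 q [-0.2  -0.13  1.92 -0.    1.35 -0.9 ]
```

That averages 3.26 N over 20 samples, so B stays below E's 3.9 N and above A in order. Carrying it over.

>>> jog_arm(
  plan=[
    [[2.3,1.45,-0.05],0.11],
    [[2.45,1.2,-0.05],0.11],
    [[2.55,0.9,-0.05],0.11],
    [[2.65,0.6,-0.05],0.11],
    [[2.7,0.3,-0.05],0.11],
  ],
)

```text
time: 70.22
eef_pos: [0.5765, 0.0496, 0.206]
orientation: [-3.134, -0.222, 0.0]
contact_force: [0.1, -0.6, -2.8]
grip_width: 0.0615
```

>>> jog_arm(
  plan=[
    [[2.7,0.05,-0.05],0.11],
    [[2.55,-0.3,-0.05],0.12],
    [[0,0,0],0],
    [[0,0,0],0],
    [[0,0,0],0],
  ],
)

```text
time: 70.63
eef_pos: [0.6265, 0.0568, 0.2065]
orientation: [3.139, -0.127, -0.003]
contact_force: [-0.5, -0.3, -2.3]
grip_width: 0.062
```

```bash
python3 - <<'E'
from h import *
weigh(6)
plan((.6275,.057,.172,-4.9),step=.025,fine=True)
t=cam("side");crop(t,270,90,370,230,"s28.png")
E
```

```text
F [ 0.06   0.009 -3.252] sd [0.67 0.82 0.22] tau [-0.000e+00 -5.113e+01 -3.632e+01  8.000e-02  1.000e-02 -1.000e-02]
t70.93 [0.627  0.0567 0.2077] yaw-4.74 tilt0.03 F [ 0.53  0.09 -3.18] w0.0620 q [-0.1   0.29  1.46 -0.    1.39 -0.02]
[[[0.03,-0.02,1.78],0.0],[[0.02,-0.01,1.79],0.0]]
end [0.6275 0.057  0.172 ] -4.74
```

View pics/s28.png

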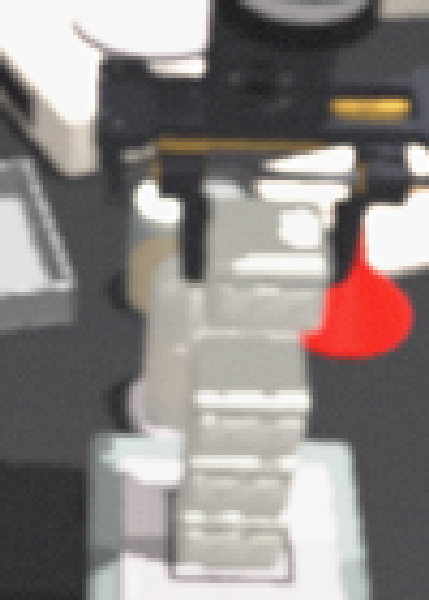

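>>> jog_arm(
  plan=[
    [[0,0,1.6],0],
    [[0,0,1.4],0],
    [[0,0,0.7],0],
    [[0,0,0],0],
    [[0,0,0],0],
  ],
)

```text
time: 71.4
eef_pos: [0.6272, 0.0568, 0.1702]
orientation: [-3.139, 0.13, 0.001]
contact_force: [-0.1, -0.2, -3.3]
grip_width: 0.0614
```

```bash
python3 - <<'E'
from h import *
weigh(5)
plan((.6275,.057,.1632,-4.9),step=.025,fine=True)
E
```

```text
F [ 0.25  -0.069 -2.819] sd [0.35 0.22 0.39] tau [-1.000e-02 -5.169e+01 -3.498e+01  7.000e-02  3.000e-02 -0.000e+00]
t71.65 [0.628  0.0568 0.1712] yaw-4.75 tilt0.09 F [ 0.51 -0.45 -2.77] w0.0618 q [-0.1   0.33  1.49  0.    1.32 -0.01]
[[[-0.05,-0.02,0.8],0.0]]
end [0.6275 0.057  0.1632] -4.75
```

>>> jog_arm(
  plan=[
    [[-0.05,0,0.5],0],
    [[0,0,0.2],0],
    [[0,0,0],0],
    [[0,0,0],0],
    [[0,0,0],0],
  ],
)

```text
time: 72.07
eef_pos: [0.6269, 0.0568, 0.1632]
orientation: [-3.139, 0.13, 0.0]
contact_force: [0.2, -0.4, -3.3]
grip_width: 0.0617
```

>>> jog_arm(
  plan=[
    [[0,0,0.1],0],
    [[0,0,0],0],
    [[0,0,0],0],
  ],
)

```text
time: 72.32
eef_pos: [0.6269, 0.0568, 0.1622]
orientation: [3.139, -0.13, -0.0]
contact_force: [0.5, 0.6, -3.4]
grip_width: 0.0619
```

>>> jog_arm(
  plan=[
    [[0,0,0.1],0],
    [[0,0,0],0],
    [[0,0,0],0],
  ],
)

```text
time: 72.57
eef_pos: [0.6271, 0.0568, 0.162]
orientation: [3.139, -0.13, 0.001]
contact_force: [-1.9, -0.4, 2.5]
grip_width: 0.0616
```

>>> jog_arm(
  plan=[
    [[0,0,0.1],0],
    [[0,0,0],0],
    [[0,0,0],0],
  ],
)

```text
time: 72.82
eef_pos: [0.6272, 0.0568, 0.162]
orientation: [3.139, -0.13, 0.002]
contact_force: [-4.7, 0.4, 7.8]
grip_width: 0.062
```

>>> jog_arm(
  plan=[
    [[0,0,-0.1],0],
    [[0,0,0],0],
  ],
)

```text
time: 72.98
eef_pos: [0.6272, 0.0568, 0.162]
orientation: [3.139, -0.13, 0.001]
contact_force: [-1.5, 0.8, 4.8]
grip_width: 0.0618
```

>>> jog_arm(
  plan=[
    [[0,0,0],0],
    [[0,0,0],0],
    [[0,0,0],0],
    [[0,0,0],0],
    [[0,0,0],0],
  ],
  grip=1,
)

```text
time: 73.4
eef_pos: [0.6269, 0.0568, 0.1609]
orientation: [-3.139, 0.13, 0.0]
contact_force: [0.1, -0.6, -1.0]
grip_width: 0.0878
```

>>> jog_arm(
  plan=[
    [[0,0,-1],0],
    [[0,0,-3],0],
    [[0,0,-3],0],
    [[0,0,-1],0],
    [[0,0,0],0],
  ],
)

```text
time: 73.82
eef_pos: [0.6291, 0.0567, 0.2458]
orientation: [3.138, -0.13, 0.012]
contact_force: [0.0, -0.1, 0.1]
grip_width: 0.0884
```

```bash
python3 - <<'E'
from h import *
weigh(2)
t=cam("top");s=cam("side")
for o in tins(t,roi=(190,220,430,280)): print(o)
for o in tins(s,roi=(220,170,280,250),th=225): print(o)
plan((.50,.09,.24,30),(.433,.1576,.12,89))
E
```

```text
F [ 0.487  0.192 -1.403] sd [0.54 0.43 0.17] tau [ 5.000e-02 -5.111e+01 -3.725e+01  8.000e-02  8.000e-02  0.000e+00]
t73.92 [0.6267 0.0569 0.2409] yaw-4.75 tilt0.01 F [-0.05 -0.23 -1.57] w0.0879 q [-0.1   0.27  1.42 -0.    1.45 -0.01]
[[[-2.15,-0.4,0.0],-0.1],[[-2.1,-0.6,0.0],-0.1],[[-2.0,-0.8,0.0],-0.1],[[-1.95,-0.95,-0.05],-0.1],[[-1.8,-1.15,0.0],-0.1]]
[[[-1.7,-1.35,-0.05],-0.1],[[-0.25,-1.0,1.35],-0.12],[[-0.15,-1.05,1.35],-0.12],[[-0.05,-1.05,1.35],-0.12],[[0.1,-1.05,1.35],-0.12]]
[[[0.25,-1.05,1.3],-0.12],[[0.35,-1.0,1.35],-0.12],[[0.45,-0.95,1.3],-0.12],[[0.6,-0.9,1.35],-0.12],[[0.7,-0.8,1.3],-0.12]]
end [0.4332 0.1578 0.1201] 91.5
```

>>> jog_arm(
  plan=[
    [[-2.15,-0.4,0],-0.1],
    [[-2.1,-0.6,0],-0.1],
    [[-2.0,-0.8,0],-0.1],
    [[-1.95,-0.95,-0.05],-0.1],
    [[-1.8,-1.15,0],-0.1],
  ],
)

```text
time: 74.43
eef_pos: [0.52, 0.0845, 0.2396]
orientation: [-3.071, -0.658, 0.005]
contact_force: [-0.1, 1.0, -0.4]
grip_width: 0.0882
```

>>> jog_arm(
  plan=[
    [[-1.7,-1.35,-0.05],-0.1],
    [[-0.25,-1.0,1.35],-0.12],
    [[-0.15,-1.05,1.35],-0.12],
    [[-0.05,-1.05,1.35],-0.12],
    [[0.1,-1.05,1.35],-0.12],
  ],
)

```text
time: 74.85
eef_pos: [0.4699, 0.1198, 0.186]
orientation: [-2.754, -1.509, 0.004]
contact_force: [0.2, 0.4, -1.1]
grip_width: 0.0881
```

>>> jog_arm(
  plan=[
    [[0.25,-1.05,1.3],-0.12],
    [[0.35,-1.0,1.35],-0.12],
    [[0.45,-0.95,1.3],-0.12],
    [[0.6,-0.9,1.35],-0.12],
    [[0.7,-0.8,1.3],-0.07],
  ],
)

```text
time: 75.27
eef_pos: [0.4323, 0.1579, 0.1199]
orientation: [-2.24, -2.2, 0.004]
contact_force: [-0.0, 0.7, 0.2]
grip_width: 0.0881
```

>>> jog_arm(
  plan=[
    [[0,0,0],0],
    [[0,0,0],0],
    [[0,0,0],0],
  ],
)

```text
time: 75.52
eef_pos: [0.4345, 0.1574, 0.1222]
orientation: [-2.25, -2.192, 0.001]
contact_force: [0.9, -0.0, 0.0]
grip_width: 0.0881
```

```bash
python3 - <<'E'
from h import *
weigh(3)
t=cam("top");s=cam("side")
for v in(180,200): stacktop(t,.229,(225,125,285,210),4,v=v)
for o in tins(s,roi=(220,170,280,250),th=200): print(o)
plan((.433,.1576,.06,89),(.433,.1576,-.021,89),fine=True)
crop(s,200,80,400,240,"s29.png")
E
```

```text
F [-0.032 -0.131  0.152] sd [0.21 0.17 0.54] tau [ 1.700e-01 -3.155e+01 -3.068e+01  0.000e+00  1.000e-01  1.000e-02]
t75.67 [0.4352 0.1573 0.1229] yaw88.54 tilt0.08 F [-0.23  0.01 -0.58] w0.0879 q [ 0.09  0.01  1.96 -0.    1.17 -1.46]
stack 0.229 [625.4  58. ] [65.9 63.3] -2.3 cen 626.0 57.9
stack 0.229 [626.4  58.1] [61.3 57.7] -4.7 cen 626.2 57.4
[[[0.01,-0.1,3.14],-0.0],[[0.01,-0.1,3.14],-0.0],[[-0.0,-0.0,2.7],-0.0],[[-0.0,-0.0,2.7],-0.0],[[-0.0,-0.0,2.7],-0.0]]
end [ 0.433   0.1576 -0.021 ] 88.57
```

View pics/s29.png

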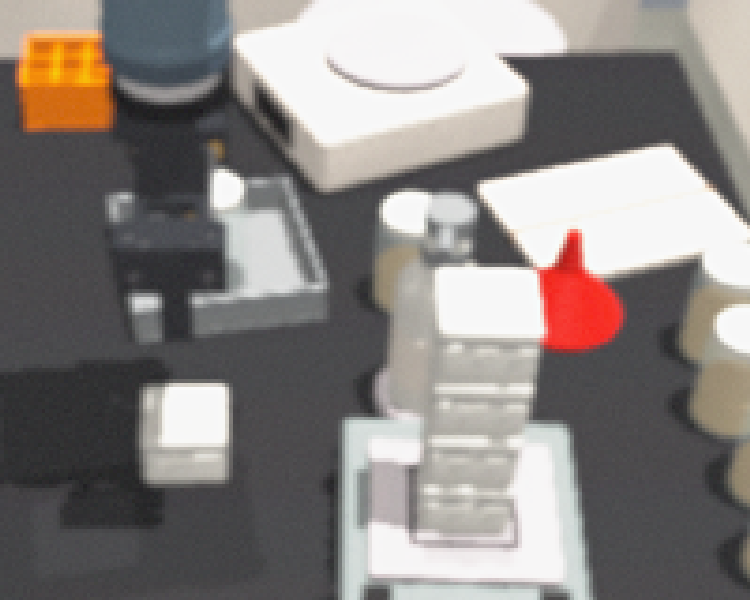

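Four tins stand straight (side crop, about (480,400)). Last one: A.

>>> jog_arm(
  plan=[
    [[0,-0.15,4],0],
    [[0,0,4],0],
    [[0,0,3.5],0],
    [[0,0,2.2],0],
    [[0,0,0.5],0],
  ],
)

```text
time: 76.18
eef_pos: [0.4297, 0.1571, -0.0232]
orientation: [-2.246, -2.191, 0.008]
contact_force: [0.1, -0.3, 0.1]
grip_width: 0.088
```

>>> jog_arm(
  plan=[
    [[0,0,0],0],
    [[0,0,0],0],
    [[0,0,0],0],
    [[0,0,0],0],
  ],
)

```text
time: 76.52
eef_pos: [0.4347, 0.1579, -0.0179]
orientation: [2.246, 2.193, 0.005]
contact_force: [-1.4, 1.2, 0.1]
grip_width: 0.088
```

>>> jog_arm(
  plan=[
    [[0,0,0],0],
    [[0,0,0],0],
    [[0,0,0],0],
    [[0,0,0],0],
    [[0,0,0],0],
  ],
  grip=0,
)

```text
time: 76.93
eef_pos: [0.433, 0.1578, -0.0195]
orientation: [2.248, 2.195, 0.001]
contact_force: [-0.9, -0.3, 2.9]
grip_width: 0.0618
```

>>> jog_arm(
  plan=[
    [[0,0,0],0],
    [[0,0,-0.5],0],
    [[0,0,-1],0],
    [[0,0,-2],0],
    [[0,0,-3],0],
  ],
)

```text
time: 77.35
eef_pos: [0.4301, 0.1573, 0.0442]
orientation: [-2.245, -2.192, 0.007]
contact_force: [1.4, -0.3, -1.8]
grip_width: 0.0619
```

>>> jog_arm(
  plan=[
    [[0,0,-3.5],0],
    [[0,0,-3.5],0],
    [[0,0,-3.5],0],
    [[0,0,-3.5],0],
    [[0,0,-3.5],0],
  ],
)

```text
time: 77.77
eef_pos: [0.4319, 0.1576, 0.2225]
orientation: [2.248, 2.195, 0.0]
contact_force: [1.0, -0.5, -3.0]
grip_width: 0.0619
```

>>> jog_arm(
  plan=[
    [[0,0,-3],0],
    [[0,0,0],0],
    [[0,0,0],0],
    [[0,0,0],0],
  ],
)

```text
time: 78.1
eef_pos: [0.4319, 0.1576, 0.2493]
orientation: [-2.247, -2.194, 0.002]
contact_force: [-0.6, -0.3, -2.2]
grip_width: 0.0618
```

```bash
python3 - <<'E'
from h import *
weigh(4)
plan((.47,.10,.25,40),(.6270,.057,.252,-4.9),step=.028)
E
```

```text
F [ 0.079  0.332 -2.245] sd [0.47 0.59 0.54] tau [ 3.000e-02 -3.051e+01 -3.678e+01 -1.000e-02  8.000e-02  0.000e+00]
t78.30 [0.4317 0.1576 0.2484] yaw88.63 tilt0.20 F [ 0.39  0.2  -3.09] w0.0617 q [ 0.09 -0.12  1.82 -0.    1.45 -1.46]
[[[-0.7,0.5,0.0],0.11],[[-0.65,0.55,0.0],0.11],[[-0.6,0.65,-0.05],0.11],[[-0.5,0.7,0.0],0.11],[[-0.45,0.75,-0.05],0.11]]
[[[-0.35,0.8,0.0],0.11],[[-0.25,0.8,-0.05],0.11],[[-0.15,0.85,0.0],0.11],[[1.4,1.85,-0.05],0.11],[[1.6,1.7,-0.05],0.11]]
[[[1.75,1.55,0.0],0.11],[[1.9,1.3,-0.05],0.11],[[2.05,1.1,0.0],0.11],[[2.15,0.9,-0.05],0.11],[[2.25,0.65,0.0],0.11]]
end [0.627  0.0569 0.2519] -5.9
```

>>> jog_arm(
  plan=[
    [[-0.7,0.5,0],0.11],
    [[-0.65,0.55,0],0.11],
    [[-0.6,0.65,-0.05],0.11],
    [[-0.5,0.7,0],0.11],
    [[-0.45,0.75,-0.05],0.11],
  ],
)

```text
time: 78.72
eef_pos: [0.4561, 0.1212, 0.2499]
orientation: [-2.762, -1.494, 0.003]
contact_force: [0.1, 0.8, -2.1]
grip_width: 0.0618
```

>>> jog_arm(
  plan=[
    [[-0.35,0.8,0],0.11],
    [[-0.25,0.8,-0.05],0.11],
    [[-0.15,0.85,0],0.11],
    [[1.4,1.85,-0.05],0.11],
    [[1.6,1.7,-0.05],0.11],
  ],
)

```text
time: 79.13
eef_pos: [0.5157, 0.088, 0.2517]
orientation: [-3.065, -0.688, 0.003]
contact_force: [0.0, 0.7, -1.7]
grip_width: 0.0618
```

>>> jog_arm(
  plan=[
    [[1.75,1.55,0],0.11],
    [[1.9,1.3,-0.05],0.11],
    [[2.05,1.1,0],0.11],
    [[2.15,0.9,-0.05],0.11],
    [[2.25,0.65,0],0.09],
  ],
)

```text
time: 79.55
eef_pos: [0.6285, 0.0567, 0.252]
orientation: [-3.138, 0.139, 0.004]
contact_force: [0.3, 0.3, -2.4]
grip_width: 0.0615
```

>>> jog_arm(
  plan=[
    [[0,0,0],0],
    [[0,0,0],0],
    [[0,0,0],0],
  ],
)

```text
time: 79.8
eef_pos: [0.627, 0.0572, 0.2523]
orientation: [-3.139, 0.128, 0.005]
contact_force: [0.1, -0.1, -1.7]
grip_width: 0.0617
```

```bash
python3 - <<'E'
from h import *
weigh(6)
plan((.6270,.057,.217,-4.9),step=.025,fine=True)
t=cam("side");crop(t,270,70,370,210,"s30.png")
E
```

```text
F [-0.105 -0.2   -2.057] sd [0.33 0.49 0.61] tau [-1.600e-01 -4.981e+01 -3.661e+01  7.000e-02  1.000e-02 -1.000e-02]
t80.10 [0.6277 0.0573 0.2541] yaw-4.71 tilt0.03 F [ 0.05 -0.16 -1.95] w0.0617 q [-0.1   0.26  1.4   0.    1.48 -0.01]
[[[-0.03,0.02,1.86],0.0],[[-0.04,0.02,1.85],0.0]]
end [0.627 0.057 0.217] -4.71
```

View pics/s30.png

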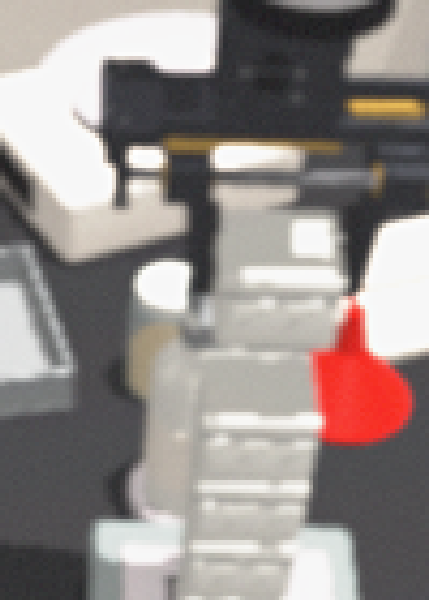

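>>> jog_arm(
  plan=[
    [[-0.03,0.02,1.6],0],
    [[-0.03,0.02,1.4],0],
    [[0,0,0.7],0],
    [[0,0,0],0],
    [[0,0,0],0],
  ],
)

```text
time: 80.57
eef_pos: [0.6272, 0.0567, 0.2167]
orientation: [-3.139, 0.13, 0.001]
contact_force: [0.3, 0.4, -1.7]
grip_width: 0.0615
```

>>> jog_arm(
  plan=[
    [[0,0,0],0],
    [[0,0,0.4],0],
    [[0,0,0.2],0],
    [[0,0,0],0],
    [[0,0,0],0],
  ],
)

```text
time: 80.98
eef_pos: [0.6274, 0.0567, 0.2107]
orientation: [-3.139, 0.13, 0.0]
contact_force: [-0.1, -0.5, -2.1]
grip_width: 0.0618
```

>>> jog_arm(
  plan=[
    [[0,0,0.1],0],
    [[0,0,0],0],
    [[0,0,0],0],
  ],
)

```text
time: 81.23
eef_pos: [0.6274, 0.0567, 0.2097]
orientation: [-3.139, 0.13, 0.0]
contact_force: [-0.1, 0.5, -2.0]
grip_width: 0.0614
```

>>> jog_arm(
  plan=[
    [[0,0,0.1],0],
    [[0,0,0],0],
    [[0,0,0],0],
  ],
)

```text
time: 81.48
eef_pos: [0.6276, 0.0567, 0.2095]
orientation: [3.139, -0.13, 0.001]
contact_force: [-1.6, -0.7, 4.2]
grip_width: 0.0616
```

>>> jog_arm(
  plan=[
    [[0,0,0.1],0],
    [[0,0,0],0],
    [[0,0,0],0],
  ],
)

```text
time: 81.73
eef_pos: [0.6277, 0.0567, 0.2095]
orientation: [3.139, -0.13, 0.002]
contact_force: [-3.8, -0.5, 8.9]
grip_width: 0.0619
```

>>> jog_arm(
  plan=[
    [[0,0,-0.1],0],
    [[0,0,0],0],
  ],
)

```text
time: 81.9
eef_pos: [0.6277, 0.0567, 0.2095]
orientation: [3.139, -0.13, 0.002]
contact_force: [-1.6, 0.1, 4.6]
grip_width: 0.062
```

>>> jog_arm(
  plan=[
    [[0,0,0],0],
    [[0,0,0],0],
    [[0,0,0],0],
    [[0,0,0],0],
    [[0,0,0],0],
  ],
  grip=1,
)

```text
time: 82.32
eef_pos: [0.6273, 0.0567, 0.2084]
orientation: [-3.139, 0.13, 0.001]
contact_force: [-0.2, 1.0, -0.6]
grip_width: 0.0879
```

>>> jog_arm(
  plan=[
    [[0,0,-1],0],
    [[0,0,-2.5],0],
    [[0,0,-2.5],0],
    [[0,0,-2],0],
    [[0,0,0],0],
  ],
)

```text
time: 82.73
eef_pos: [0.6298, 0.0565, 0.2951]
orientation: [3.138, -0.13, 0.014]
contact_force: [1.2, -0.3, 1.3]
grip_width: 0.0881
```

>>> jog_arm(
  plan=[
    [[-3,0,-0.2],0],
    [[-3.5,0,0],0],
    [[-3.5,0,0],0],
    [[-3.5,0,0],0],
    [[-3.5,0,0],0],
  ],
)

```text
time: 83.15
eef_pos: [0.456, 0.0709, 0.2898]
orientation: [-3.139, 0.13, 0.002]
contact_force: [0.1, 0.2, 0.2]
grip_width: 0.088
```

>>> jog_arm(
  plan=[
    [[-3,-3,0],0],
    [[0,-4,0],0],
    [[0,-4,0],0],
    [[0,-3,0],0],
    [[0,0,0],0],
  ],
)

```text
time: 83.57
eef_pos: [0.4394, 0.2165, 0.2904]
orientation: [-3.137, 0.123, 0.0]
contact_force: [-0.3, 0.2, -0.1]
grip_width: 0.0883
```

```bash
python3 - <<'E'
from h import *
weigh(4)
t=cam("top");s=cam("side")
for v in(180,200): stacktop(t,.275,(225,105,285,210),4,v=v)
crop(s,200,60,420,260,"s31.png");crop(t,80,100,440,290,"t31.png")
E
```

```text
F [-0.071 -0.352 -0.469] sd [0.3  0.93 0.3 ] tau [  1.09 -31.94 -36.41   0.23  -0.05   0.14]
t83.77 [0.44   0.2115 0.2902] yaw-4.77 tilt0.06 F [-0.32  0.66 -0.62] w0.0887 q [ 0.2  -0.08  1.7  -0.    1.52  0.29]
stack 0.275 [625.7  57.1] [65.6 62.8] -4.5 cen 626.2 56.1
stack 0.275 [626.8  55.9] [60.3 58. ] -4.4 cen 626.5 55.5
```

View pics/s31.png

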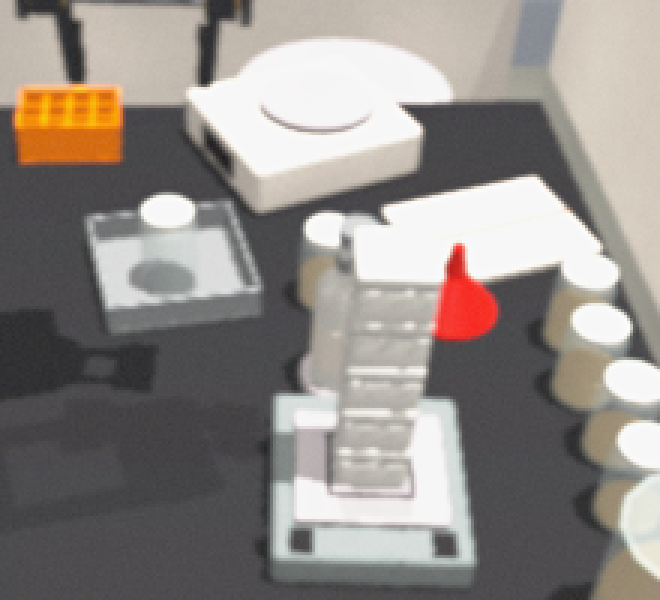

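View pics/t31.png

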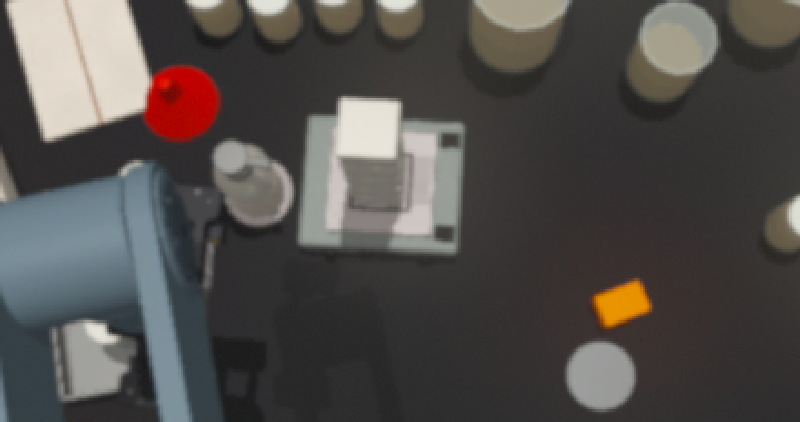

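All five tins are stacked straight on the plate, with the top at (0.6265, 0.056) against the platform centre (0.628, 0.056). The jar is in the tray, and the dish, block and other jars have not moved. Handing in.

```bash
python3 - <<'E'
from cell import bot
print(bot.hand_in())
E
```

```text
the job is handed in; nothing more can be done
None
```

The job was carried out in the order asked and handed in at about 84 s; hand-in gives no verdict.

- **Jar:** the old jar stands upright in the tray for used glass, as seen in the last side view.
- **Sprayer:** I pressed the cap with the platform empty. The force rose like the spring's and the cap stopped about 8–10 mm down, with the push reaching 26 N. The next picture showed it back up.
- **Weighing:** averaged lift readings were about 7.65, 4.5, 3.9, 3.25 and 2.0 N (0.78 to 0.20 kg). The tins are stacked in that order with the heaviest at the bottom.
- **Stack:** in the last pictures the five tins stand straight. The top tin measures (0.6265, 0.056) against a platform centre of (0.628, 0.056), turned to match the plate. The robot was touching nothing, and the dish, the block and the jars in view had not moved.

Two checks disagreed:

- **TCP height:** the reported height read about 37 mm lower than where the fingertips really were. I found this from the pictures and from contact on the cap, and corrected for it in every pick and placement.
- **One weight reading:** the second-lightest tin read about 4.0 N just after lifting, against 3.2 N earlier. Reweighing it over 20 samples gave 3.26 N, so its place in the order held.

I saw no tin knocked aside and no grip slip during the run.

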